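Painting bench: rack the panels, pack the paints, start the air

ROBOT

A 6-joint arm with a two-finger parallel gripper is mounted at the origin on the work surface. World frame = base frame: x ahead of the robot, y to its left, z up, the work surface at z = 0. Lengths are in m, angles in rad, forces in N, time in s.
With the tool pointing down it reaches from about 0.425 to 0.925 m from the base axis. Payload 12.5 kg.
Tool frame: the origin (TCP) lies at the very end of the fingers, on their centre line; the grasp point (between the pads) lies 19 mm behind it; z points along the fingers, y is the direction in which the jaws open and shut (so a half turn about z gives the same grasp; the last joint's range is limited). The gripper opens to 85 mm and grips with 20 to 120 N. Pads are 22 mm wide; open, the fingers measure 114 mm over their backs; the gripper's body (76 mm by 85 mm) begins 54 mm behind the grasp point. The pads swing forward as they close: fully open they stand 13 mm farther back than shut.
Start: joints at [1.13, 0.491, 1.559, -0, 1.092, -0.106], TCP at [0.205, 0.59, 0.231] pointing down, gripper open.
Joint ranges: [-3.1, 3.1], [-0.84, 2.19], [0.05, 2.79], [-1.13, 4.28], [0.06, 2.93], [-2.69, 2.69]. Speed limits (rad/s): [2.22, 2.22, 2.79, 3.14, 3.14, 3.14].

INTERFACE

Orientations are given as a rotation vector (axis times angle).
In Python, from plant import manip, imaging, sign_off gives the robot as it stands.
- The arm moves only by the tool step_arm, never from a script. Its argument "increments" is one flat list of numbers, 6 for each row, row after row: the shift along the tool's x, y, z normalised to -1 to 1, where 1 is 100 mm, then the turn, a rotation vector about the tool's x, y, z normalised to -1 to 1, where 1 is pi rad. A call has 1 to 12 rows; each row is the pose to reach, as a shift and turn from the pose measured when the call began, along the tool's axes at that moment, turning the shorter way round; what a row does not reach only later rows make up. A row lasts 1/12 s, in which the tool goes at most 41.7 mm and 7.16 degrees, less where a joint would pass 70% of its speed; a pose out of reach is approached as far as the arm can. A call with a number of a shift or a turn outside -1 to 1 is refused whole. A call with a gripper value outside its range is refused whole. "grip" is the closure, from 0 (fully open) to 1 (shut), set as the call begins (left out, the last holds). The fingers move at their own pace and stop on an object; "force" is the grip in N (left out, the last holds). Time passes only in rows, so rows that repeat a pose let the fingers close. It gives the time, the measured TCP pose, the force and the opening at its end, in the units of the state.
- manip.sense(): the state, without advancing time (a new reading comes with each control period).
- imaging.snapshot(name): name is "scene" or "top" or "wrist"; returns a dict with "color" (480x640x3 uint8, blue, green, red), "mtx" (3x3 intrinsics, pixels), "rvec" (rotation vector, rad) and "tvec" (3), from world to camera coordinates, as OpenCV has them. Camera axes: x right, y down, z forward; pixel columns grow to the right and rows downward; lengths in m; the calibration is good to about 2 mm. The wrist camera is an equidistant fisheye: a pixel r from the principal point sees the ray r / f radians off the axis. A picture is of the moment at which its call begins. There is no depth.
- sign_off(): hands the job in, once; it reports no verdict.
The state is a dict: "t": time; "joint_pos": joint angles; "joint_vel": joint speeds; "effort": joint torques, N m; "tool_pos": TCP position; "tcp_rot": TCP orientation; "wrist_force": force on the tool from outside, world axes, zero at the start; "moment": the same for the moment, N m; "finger_gap": finger opening in m.
Only numpy, scipy, OpenCV 4.12 (cv2) and the standard library are available. Lean on these libraries where they do the work, as an engineer would, in place of code of your own. Each camera call takes 0.05 s, during which the arm holds its last target.

TASK

Clear up after painting: stand each painted panel from the easel upright in the drying-rack slot tagged with its own colour, fully down as tall as it stood on the easel, leaving the dry white panel in its slot, and pack all the paint jars standing upright side by side on the floor of the yellow tin. Once all the panels are in the rack, and not before, turn the blower's lever until its white pointer is over the green notch mark and leave it there. Do not disturb the brush pot, the sanding block or the tape roll.

Things in the scene. Friction and masses are not known exactly. Their poses are not given: they have to be found in the camera images.
- easel: wooden table easel, 290 mm wide along its y, back to the robot (panels face its +x); up to three panels lean on it side by side, about 96 mm apart along its y. Rest board 40 degrees from vertical, reaching only 70 mm up the panels' backs (its top edge at height 84 mm); ledge lip 10 mm high in front of the panels. Fixed; origin under it
- panel_red: painted wooden panel, mostly red picture, red top edge, 8 mm thick (its x axis, the picture faces +x), 85 mm wide (its y), 120 mm tall (its z), 90 g; origin at its centre. At first it leans on the easel with its top 40 degrees back towards the robot (z up and towards the robot), lower short edge on the ledge; the top 50 mm are clear of the easel. May be absent (None).
- panel_blue: painted wooden panel, mostly blue picture, blue top edge, 8 mm thick (its x axis, the picture faces +x), 85 mm wide (its y), 120 mm tall (its z), 90 g; origin at its centre. At first it leans on the easel with its top 40 degrees back towards the robot (z up and towards the robot), lower short edge on the ledge; the top 50 mm are clear of the easel. May be absent (None).
- panel_yellow: painted wooden panel, mostly yellow picture, yellow top edge, 8 mm thick (its x axis, the picture faces +x), 85 mm wide (its y), 120 mm tall (its z), 90 g; origin at its centre. At first it leans on the easel with its top 40 degrees back towards the robot (z up and towards the robot), lower short edge on the ledge; the top 50 mm are clear of the easel. May be absent (None).
- panel_white: painted wooden panel, mostly white picture, white top edge, 8 mm thick (its x axis, the picture faces +x), 85 mm wide (its y), 120 mm tall (its z), 90 g; origin at its centre. Already dry, it stands in the white-tagged slot of the rack and stays there.
- rack: fixed wooden drying rack: base 196 (x) by 150 (y) by 12 mm; four slots at x = -78, -26, 26, 78 mm along the rack's y, 96 mm long, 14 mm wide between walls 5 mm thick and 50 mm high; slot floor 12 mm, wall tops 62 mm above the table. Origin at the centre of its underside. A panel fully down has its centre 72 mm above the table
- tag_red: red tag, 30 by 18 by 4 mm, on the rack's +y end rail in line with one slot; axes as the rack's; its origin is at x = the slot's centre line, 66 mm towards the rack's +y from the slot's middle, 24 mm above the table. Which slot it marks varies
- tag_blue: blue tag, 30 by 18 by 4 mm, on the rack's +y end rail in line with one slot; axes as the rack's; its origin is at x = the slot's centre line, 66 mm towards the rack's +y from the slot's middle, 24 mm above the table. Which slot it marks varies
- tag_yellow: yellow tag, 30 by 18 by 4 mm, on the rack's +y end rail in line with one slot; axes as the rack's; its origin is at x = the slot's centre line, 66 mm towards the rack's +y from the slot's middle, 24 mm above the table. Which slot it marks varies
- tin_in (a point): centre of the inner floor, 4 mm above the table, of the open yellow metal tin: fixed, outside 236 (its x) by 74 (its y) by 52 mm high, walls 4 mm, so 228 by 66 mm inside; axes along the tin. The jars fit upright in one row along its x, with 22 mm to spare in all when four are in
- jar_red: round white paint jar with red cap: body 58 mm across and 62 mm high, then a round cap 36 mm across and 32 mm high, total height 94 mm; origin at the centre of its underside, z up; 100 to 260 g, thick heavy foot. Stands loose on the table at first; may be absent (None)
- jar_green: round white paint jar with green cap: body 48 mm across and 64 mm high, then a round cap 36 mm across and 32 mm high, total height 96 mm; origin at the centre of its underside, z up; 100 to 260 g, thick heavy foot. Stands loose on the table at first; may be absent (None)
- jar_amber: round amber jar with black cap: body 54 mm across and 60 mm high, then a round cap 36 mm across and 32 mm high, total height 92 mm; origin at the centre of its underside, z up; 100 to 260 g, thick heavy foot. Stands loose on the table at first; may be absent (None)
- bottle_square: square silver bottle with blue cap: body 46 by 46 mm, sides along its x and y, and 66 mm high, then a round cap 36 mm across and 32 mm high, total height 98 mm; origin at the centre of its underside, z up; 100 to 260 g, thick heavy foot. Stands loose on the table at first; may be absent (None)
- lever (a joint): angle of the air lever on the blower about an upright axis, rad; 0 to 1.75, grows counter-clockwise seen from above; starts near 0; stays where it is left (stiff: about 2 N at the knob); there is no click
- lever_knob (a point): centre of the top of the lever's black upright round knob, 20 mm across, 45 mm high, 62 mm from the hinge axis; its top is 115 mm above the table
- lever_hinge (a point): point on the lever's upright hinge axis, on top of the blower (a blue box 130 by 130 by 60 mm high, fixed)
- lever_tip (a point): the lever's white pointer tip, 83 mm from the hinge axis
- notch_green: bright green disc marking the running notch, the one to use, 18 mm across, flat on top of the blower, 83 mm from the hinge axis; of the three marked notches, at lever angles 0.65, 1.10 and 1.55, this is any one; the others have grey discs. The lever is in a notch when its pointer tip is over the disc's centre
- brush_pot: green pot with brushes, 68 mm across, 85 mm tall, about 155 mm with the brushes; bystander, origin centre of its underside
- sanding_block: cork sanding block 100 by 60 by 28 mm; bystander
- tape_roll: yellow tape roll 90 mm across, 24 mm high; bystander

How it is judged:
By the outcome, as a careful person would: the job done as asked, in the order asked, and still so for the second after the job is handed in, with the robot touching nothing.
Of panel_red, panel_blue, panel_yellow only 2 to 3 are there at a start; the rules pass over those that are not, and their reading is None.
Of jar_red, jar_green, jar_amber, bottle_square only 3 to 4 are there at a start; the rules pass over those that are not, and their reading is None.
At some moment in a run one of jar_red, jar_green, jar_amber, bottle_square may be knocked a few centimetres aside while the robot is not near it.
It also fails if it takes over 208 s, if anything falls off the work surface, if the arm or the gripper's body presses on something with over 40 N, if the wrist force passes 120 N, or if a joint passes its speed limit or range.

## Working session

There is one attempt and no reset: what is moved stays moved. The work goes in short steps, Python scripts to look and compute and a tool call to move; the robot and the scene stay as the last step left them, time stands still between calls to the robot, and variables do not carry over. Pictures are saved under pics/ and viewed, and the job is handed in when it is done.

Besides the shell and the picture viewer there is one more tool, called as name(argument=value, ...), one argument or row to a line, values as JSON. step_arm: Moves the arm, as the interface text tells. Its arguments: {"type":"object","properties":{"increments":{"type":"array","items":{"type":"number"}},"grip":{"type":"number"},"force":{"type":"number"}},"required":["increments"]}

```bash
ls; mkdir -p pics
python3 - <<'E'
from plant import manip, imaging
import cv2
print(manip.sense())
for n in ["scene","top","wrist"]:
    s=imaging.snapshot(n); cv2.imwrite(f"pics/{n}0.png",s["color"]); print(n,s["mtx"],s["rvec"],s["tvec"])
E
```

```text
pics
{'t': 0.0, 'joint_pos': array([ 1.13036984e+00,  4.91583634e-01,  1.55948921e+00,  9.80351819e-06,
        1.09165108e+00, -1.05595686e-01]), 'joint_vel': array([ 0.00096179, -0.00070007,  0.00082179, -0.00064042,  0.00127244,
       -0.00052288]), 'effort': array([ 1.73942237e-03, -6.18449235e+01, -2.61606270e+01, -1.85875507e-05,
        3.95996380e-03,  5.67850364e-06]), 'tool_pos': array([0.20525563, 0.59008999, 0.23069908]), 'tcp_rot': array([-5.23452251e-01, -3.09735858e+00,  1.70732389e-03]), 'wrist_force': array([-1.20924463, -0.13594645, -0.85081822]), 'moment': array([ 0.02369392, -0.00623195, -0.02732821]), 'finger_gap': 0.0852936169762311}
scene [[593.47369566   0.         318.26567377]
 [  0.         593.47369566 244.67395726]
 [  0.           0.           1.        ]] [ 1.92282524  1.58855263 -0.59426473] [-0.10082523 -0.34783714  1.71949629]
top [[562.60756905   0.         323.00628338]
 [  0.         562.60756905 241.74187849]
 [  0.           0.           1.        ]] [ 2.17895136 -2.00950654  0.22981506] [-0.03101551  0.5878786   1.30365107]
wrist [[371.64829954   0.         328.01606276]
 [  0.         371.64829954 239.04124793]
 [  0.           0.           1.        ]] [-2.32843305 -1.6562674  -0.2744991 ] [-0.62445849 -0.0437272   0.38191773]
```

View pics/scene0.png

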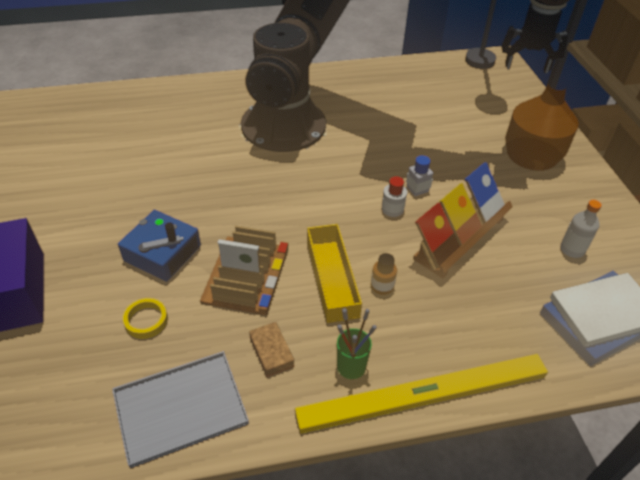

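View pics/top0.png

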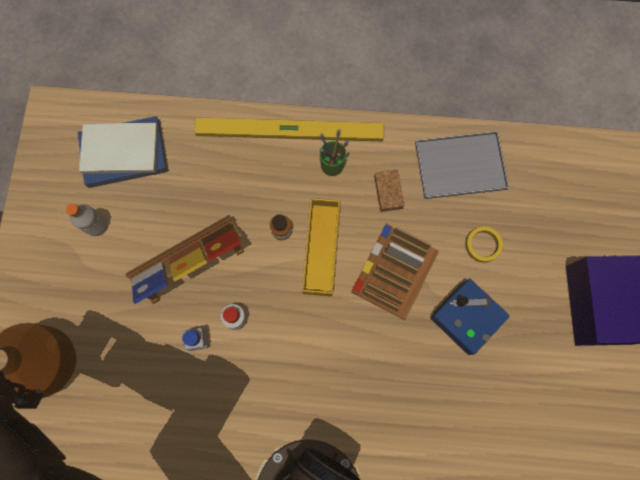

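View pics/wrist0.png

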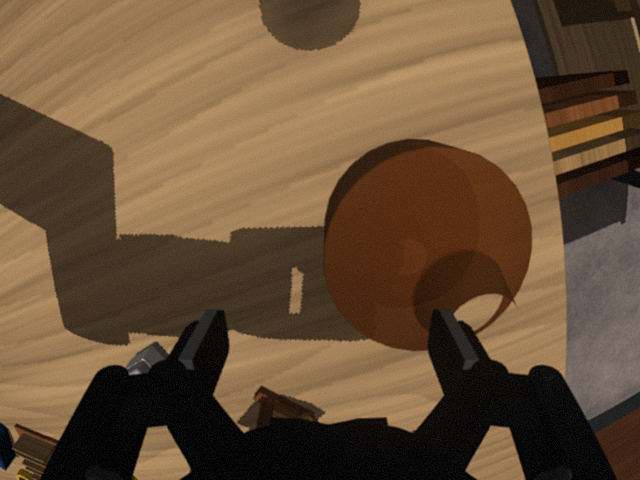

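Three panels (red, yellow, blue) lean on the easel. Three jars are present: red (top 232,316), square bottle (193,338) and amber (281,226). The green jar is absent, and the orange-capped bottle isn't on the list. Next I'll enlarge the crops to measure.

```bash
cat > h.py <<'E'
import numpy as np, cv2
from scipy.spatial.transform import Rotation as R
from plant import manip, imaging
def cam(n):
    s=imaging.snapshot(n); s['R']=cv2.Rodrigues(s['rvec'])[0]; s['t']=np.array(s['tvec']).ravel(); s['fish']=(n=='wrist'); return s
def ray(s,px):
    u=np.array(px,float); K=s['mtx']
    x=(u[0]-K[0,2])/K[0,0]; y=(u[1]-K[1,2])/K[1,1]
    if s['fish']:
        r=np.hypot(x,y); d=np.array([x/r*np.sin(r),y/r*np.sin(r),np.cos(r)]) if r>0 else np.array([0,0,1.])
    else: d=np.array([x,y,1.])
    d=s['R'].T@d; return -s['R'].T@s['t'], d/np.linalg.norm(d)
def at(s,px,z):
    c,d=ray(s,px); return c+d*(z-c[2])/d[2]
def proj(s,P):
    p=s['R']@np.array(P,float)+s['t']
    if s['fish']:
        th=np.arctan2(np.hypot(p[0],p[1]),p[2]); q=p[:2]/np.hypot(p[0],p[1])*th
    else: q=p[:2]/p[2]
    return s['mtx'][:2,:2]@q+s['mtx'][:2,2]
def crop(s,x0,y0,x1,y1,k,name):
    c=s['color'][y0:y1,x0:x1]; c=cv2.resize(c,None,fx=k,fy=k,interpolation=cv2.INTER_CUBIC)
    for x in range((x0+9)//10*10,x1,10):
        L=12 if x%50==0 else 6
        cv2.line(c,(int((x-x0)*k),0),(int((x-x0)*k),L),(255,255,255),1)
        if x%20==0: cv2.putText(c,str(x),(int((x-x0)*k),24),0,.35,(255,255,255),1)
    for y in range((y0+9)//10*10,y1,10):
        cv2.line(c,(0,int((y-y0)*k)),(6,int((y-y0)*k)),(255,255,255),1)
        if y%20==0: cv2.putText(c,str(y),(8,int((y-y0)*k)+4),0,.35,(255,255,255),1)
    cv2.imwrite('pics/'+name,c)
E
python3 - <<'E'
from h import *
s=cam('top')
crop(s,120,200,260,340,5,'a1.png')
crop(s,260,190,400,320,5,'a2.png')
crop(s,340,215,520,360,4,'a3.png')
w=cam('wrist'); c,d=ray(w,(328,239)); st=manip.sense(); print(c,d,st['tool_pos'])
E
```

```text
[0.12697584 0.61786678 0.37416725] [ 0.30679778 -0.10852307 -0.94556748] [0.20531094 0.59023338 0.23105919]
```

View pics/a1.png

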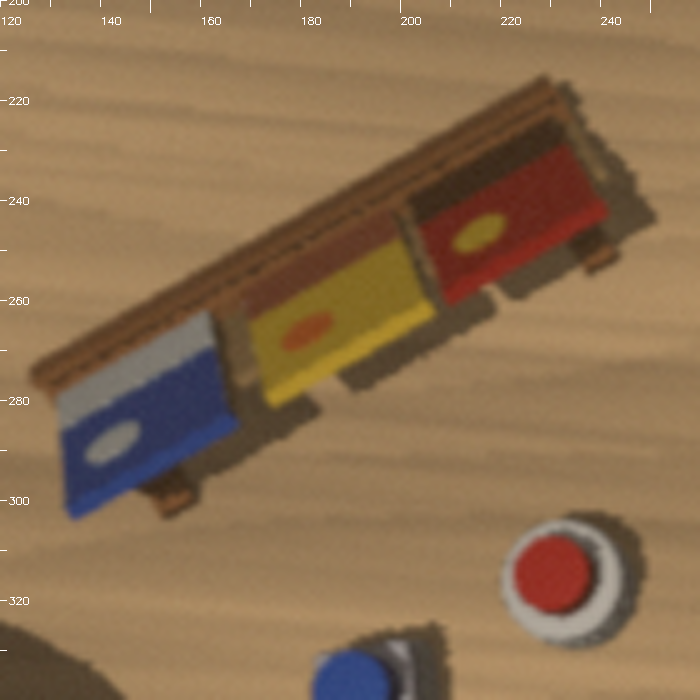

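View pics/a2.png

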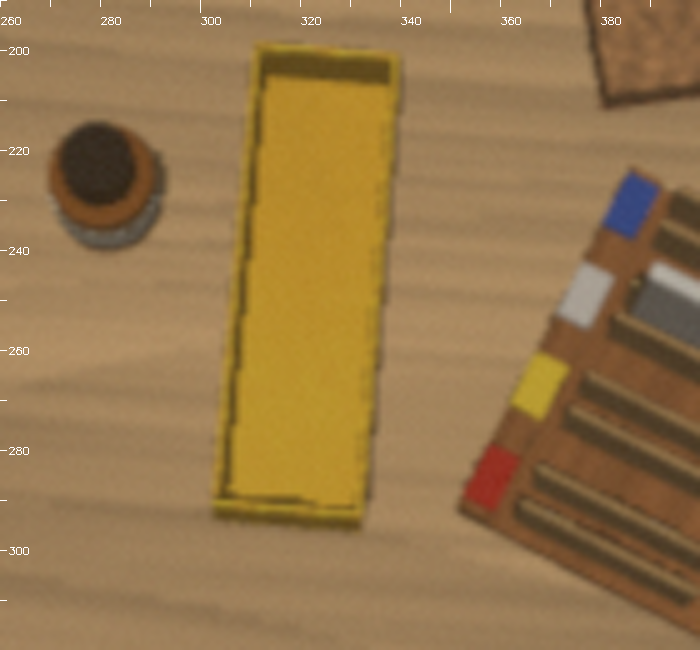

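View pics/a3.png

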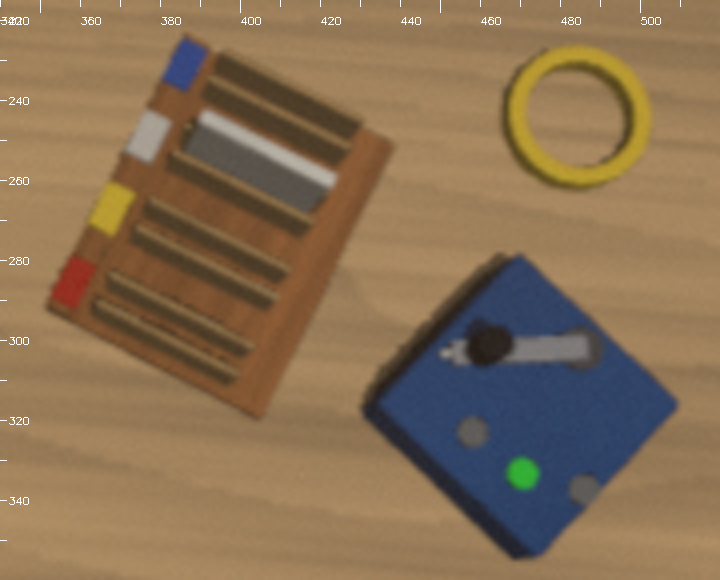

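Run:
```python
from h import *
s=cam('top'); sc=cam('scene'); np.set_printoptions(precision=4,suppress=True)
print('campos',ray(s,(0,0))[0])
tags=dict(b=(386,230.8),w=(377,249.2),y=(368,267.2),r=(358.2,285.6))
P={k:at(s,v,.026)[:2] for k,v in tags.items()}; print(P)
ux=(P['b']-P['r']); print('spacing',np.linalg.norm(ux)/3)
for n,p in dict(hinge=((486.2,302.2),.07),knob=((462.5,301.2),.115),tip=((451.5,303),.07),ng=((470.75,333.5),.06),n1=((458.2,323),.06),n3=((486,337.5),.06),jr=((230.4,314.8),.094),sq=((190.4,336.8),.098),am=((279.4,222.4),.092)).items():
    print(n,at(s,*p))
for n,(a,b) in dict(red=((209.4,261),(242,242.4)),yel=((173.6,281.4),(207.2,262.2)),blu=((134.6,304),(168,285))).items():
    A=at(s,a,.1224);B=at(s,b,.1224); d=A-B; print(n,A[:2],B[:2],(A+B)[:2]/2,np.linalg.norm(d),np.degrees(np.arctan2(d[1],d[0])))
for p in [(311,199),(339.6,200.4),(332.4,292),(302.6,290.6)]: print(at(s,p,.052)[:2])
crop(sc,340,130,540,280,4,'b1.png')
crop(sc,110,200,300,330,4,'b2.png')
```

```text
campos [ 0.2787 -0.0098  1.403 ]
{'b': array([ 0.6392, -0.1388]), 'w': array([ 0.5899, -0.119 ]), 'y': array([ 0.5423, -0.0994]), 'r': array([ 0.4943, -0.0782])}
spacing 0.05234331336675526
hinge [ 0.4723 -0.3813  0.07  ]
knob [ 0.4637 -0.3146  0.115 ]
tip [ 0.4638 -0.2993  0.07  ]
ng [ 0.3967 -0.3489  0.06  ]
n1 [ 0.4189 -0.3187  0.06  ]
n3 [ 0.3902 -0.3849  0.06  ]
jr [0.3916 0.216  0.094 ]
sq [0.3339 0.3008 0.098 ]
am [0.622  0.1248 0.092 ]
red [0.5088 0.2744] [0.5589 0.204 ] [0.5338 0.2392] 0.08636424376021955 125.46691192024302
yel [0.4547 0.3504] [0.5056 0.2791] [0.4801 0.3147] 0.08759802657431381 125.50730182338039
blu [0.3959 0.4317] [0.4454 0.362 ] [0.4206 0.3969] 0.08541388369702366 125.38537934508027
[0.6994 0.0558]
[ 0.7015 -0.016 ]
[ 0.4697 -0.0158]
[0.4672 0.0562]
```

View pics/b1.png

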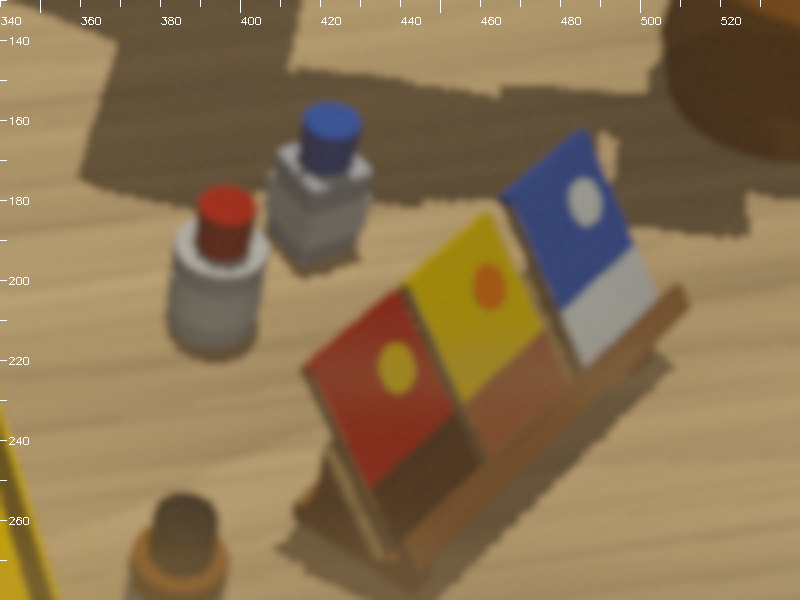

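View pics/b2.png

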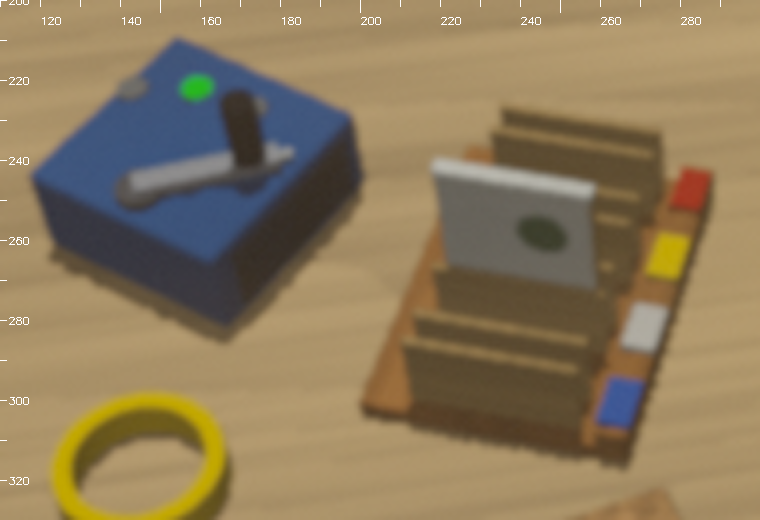

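```bash
cat > model.py <<'E'
from h import *
def T(x,y,z,yaw): 
    M=np.eye(4); M[:3,:3]=R.from_euler('z',yaw,degrees=True).as_matrix(); M[:3,3]=[x,y,z]; return M
def box(M,lo,hi):
    c=np.array([[a,b,d] for a in(lo[0],hi[0]) for b in (lo[1],hi[1]) for d in (lo[2],hi[2])])
    P=(M[:3,:3]@c.T).T+M[:3,3]
    E=[(0,1),(0,2),(0,4),(1,3),(1,5),(2,3),(2,6),(3,7),(4,5),(4,6),(5,7),(6,7)]
    return [(P[a],P[b]) for a,b in E]
def circ(M,r,z,n=40):
    a=np.linspace(0,2*np.pi,n+1); P=(M[:3,:3]@np.array([r*np.cos(a),r*np.sin(a),z+0*a])).T+M[:3,3]
    return [(P[i],P[i+1]) for i in range(n)]
def draw(s,segs,x0,y0,x1,y1,k,name):
    c=cv2.resize(s['color'][y0:y1,x0:x1],None,fx=k,fy=k,interpolation=cv2.INTER_CUBIC)
    for a,b in segs:
        p=[(proj(s,q)-[x0,y0]+.5)*k-.5 for q in (a,b)]
        cv2.line(c,tuple(int(v) for v in p[0]),tuple(int(v) for v in p[1]),(255,0,255),1,cv2.LINE_AA)
    cv2.imwrite('pics/'+name,c)
EASEL=35.4
def panel_easel(x,y):  # xy of back-top edge centre
    M=T(x,y,.1224,EASEL); M[:3,:3]=M[:3,:3]@R.from_euler('y',-40,degrees=True).as_matrix()
    return box(M,(0,-.0425,-.12),(.008,.0425,0))
RACK=(0.566-.0255,-.1088-.0609,0,-22.7)
def rack(r=RACK):
    M=T(*r); o=box(M,(-.098,-.075,0),(.098,.075,.012))
    for x in(-.078,-.026,.026,.078):
        o+=box(M,(x-.012,-.048,.012),(x-.007,.048,.062))+box(M,(x+.007,-.048,.012),(x+.012,.048,.062))
        o+=box(M,(x-.015,.057,.022),(x+.015,.075,.026))
    return o
TIN=(.5845,.02,0,0)
def tin(t=TIN): 
    M=T(*t); return box(M,(-.118,-.037,0),(.118,.037,.052))+box(M,(-.114,-.033,.004),(.114,.033,.052))
E
python3 - <<'E'
from model import *
s=cam('top'); sc=cam('scene')
segs=rack()+tin()
for p in [(.5338,.2392),(.4801,.3147),(.4206,.3969)]: segs+=panel_easel(*p)
for x,y,h,b,r in [(.3916,.216,.094,.062,.029),(.622,.1248,.092,.06,.027)]:
    M=T(x,y,0,0); segs+=circ(M,.018,h)+circ(M,r,b)+circ(M,r,0)
M=T(.3339,.3008,0,10); segs+=circ(M,.018,.098)+box(M,(-.023,-.023,0),(.023,.023,.066))
draw(s,segs,120,190,440,350,2.5,'c1.png'); draw(sc,segs,200,140,520,320,2.5,'c2.png')
P=np.array([[.4189,-.3187],[.3967,-.3489],[.3902,-.3849]])
from scipy.optimize import least_squares
def f(v):
    a=v[2]+np.array([.65,1.1,1.55]); return (P-v[:2]-.083*np.c_[np.cos(a),np.sin(a)]).ravel()
o=least_squares(f,[.47,-.38,1.6]); print(o.x,o.fun)
E
```

```text
[ 0.47306032 -0.38158832  1.63347471] [ 1.10272868e-04  8.94165384e-05 -1.77163758e-04 -2.52931341e-04
  6.68908345e-05  1.63514826e-04]
```

View pics/c1.png

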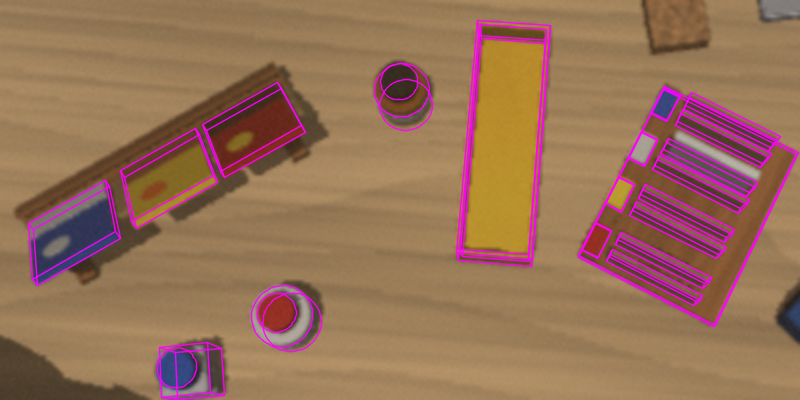

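View pics/c2.png

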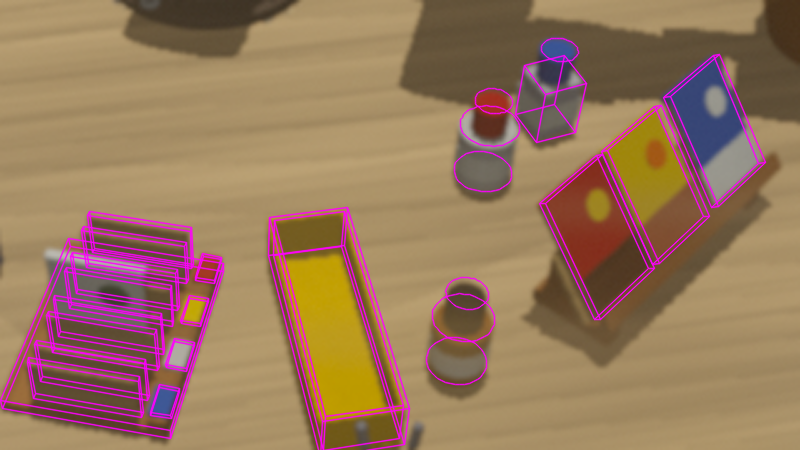

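Run:
```python
from model import *
s=cam('top'); sc=cam('scene')
draw(s,rack(),345,215,445,325,7,'d1.png'); draw(sc,rack(),195,215,300,320,6,'d2.png')
```

```text
(no output)
```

View pics/d1.png

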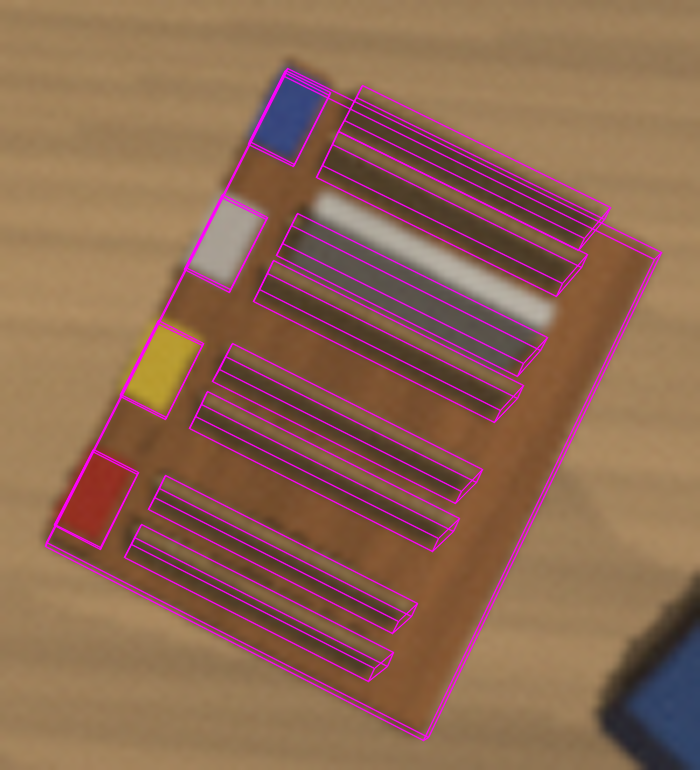

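View pics/d2.png

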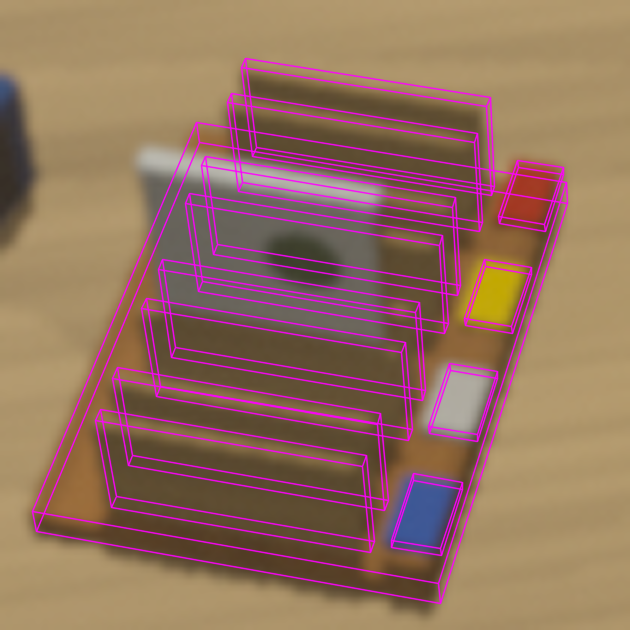

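```bash
cat > plan.py <<'E'
from model import *
np.set_printoptions(precision=4,suppress=True)
def down(phi):
    a=np.radians(phi); c,s_=np.cos(a),np.sin(a)
    return np.array([[-s_,c,0],[c,s_,0],[0,0,-1.]]).T
def tilt(yaw,t):  # panel pose: tool y = panel normal, tool z = -panel z, leaning back by t deg
    a=np.radians(yaw);b=np.radians(t);c,s_=np.cos(a),np.sin(a)
    y=np.array([c*np.cos(b),s_*np.cos(b),np.sin(b)]); z=np.array([np.sin(b)*c,np.sin(b)*s_,-np.cos(b)])
    return np.c_[np.cross(y,z),y,z]
def plan(*wps):
    st=manip.sense(); p=np.array(st['tool_pos']); M=R.from_rotvec(st['tcp_rot']).as_matrix()
    print('t %.2f'%st['t'],'now',p,'q',st['joint_pos'],'F',st['wrist_force'],'gap %.4f'%st['finger_gap'])
    for tp,tM in wps:
        tp=np.array(tp,float); 
        if tM is None: tM=M
        d=M.T@(tp-p)/.1; n=max(1,int(np.ceil(np.abs(d).max()-1e-3)))
        rv=R.from_matrix(M.T@tM).as_rotvec()
        if n==1:
            print('mv',np.round(d,3).tolist(),np.round(rv/np.pi,4).tolist(),'rows %.1f / %.1f'%(np.linalg.norm(d)*100/41.7,np.degrees(np.linalg.norm(rv))/7.16))
        else:
            print('mv*%d:'%n)
            # first with rotation, the rest with new axes
            print('   ',np.round(d/n,3).tolist(),np.round(rv/np.pi,4).tolist(),'rows %.1f / %.1f'%(np.linalg.norm(d)*100/n/41.7,np.degrees(np.linalg.norm(rv))/7.16))
            d2=tM.T@(tp-p)/.1/n; print('    then x%d'%(n-1),np.round(d2,3).tolist())
        p,M=tp,tM
E
python3 - <<'E'
from plan import *
plan(((.334,.301,.17),down(100)),((.334,.301,.07),None))
E
```

```text
t 0.55 now [0.2054 0.5903 0.2313] q [ 1.1304  0.4909  1.5589 -0.      1.0917 -0.1056] F [ 0.0095  0.2034 -0.2561] gap 0.0853
mv*3:
    [-0.722, -0.77, 0.204] [0.0, 0.0, -0.1621] rows 2.6 / 4.1
    then x2 [-0.255, -1.024, 0.204]
mv [0.0, 0.0, 1.0] [0.0, 0.0, 0.0] rows 2.4 / 0.0
```

step_arm(
  increments=[-0.722, -0.77, 0.2, 0, 0, -0.162, -0.722, -0.77, 0.2, 0, 0, -0.162, -0.722, -0.77, 0.2, 0, 0, -0.162, -0.722, -0.77, 0.2, 0, 0, -0.162, -0.722, -0.77, 0.2, 0, 0, -0.162],
)

```text
t: 0.97
tool_pos: [0.2489, 0.493, 0.2115]
tcp_rot: [-0.279, 3.129, 0.0]
wrist_force: [0.2, 1.4, 0.5]
finger_gap: 0.0853
```

step_arm(
  increments=[-0.255, -0.98, 0.2, 0, 0, 0, -0.255, -0.98, 0.2, 0, 0, 0, -0.255, -0.98, 0.2, 0, 0, 0],
)

```text
t: 1.22
tool_pos: [0.2916, 0.3989, 0.1909]
tcp_rot: [0.274, -3.129, 0.001]
wrist_force: [0.7, 1.0, 0.4]
finger_gap: 0.0855
```

step_arm(
  increments=[-0.255, -1, 0.2, 0, 0, 0, -0.255, -1, 0.2, 0, 0, 0, -0.255, -1, 0.2, 0, 0, 0, -0.255, -1, 0.2, 0, 0, 0],
)

```text
t: 1.55
tool_pos: [0.3351, 0.3024, 0.1704]
tcp_rot: [0.263, -3.129, 0.003]
wrist_force: [-0.3, 0.3, 0.6]
finger_gap: 0.0851
```

Run:
```python
from plan import *
w=cam('wrist'); 
M=T(.3339,.3008,0,10); segs=circ(M,.018,.098)+box(M,(-.023,-.023,0),(.023,.023,.066))
M=T(.3916,.216,0,0); segs+=circ(M,.018,.094)+circ(M,.029,.062)
draw(w,segs,0,0,640,480,1.25,'e1.png')
plan(((.334,.301,.072),down(100)))
```

```text
t 1.60 now [0.3348 0.3039 0.1709] q [ 0.5911  0.3341  2.0372 -0.0007  0.7714 -1.1474] F [-0.937  -0.3518 -0.0079] gap 0.0856
mv [0.012, -0.027, 0.989] [-0.0003, -0.0002, -0.002] rows 2.4 / 0.1
```

View pics/e1.png

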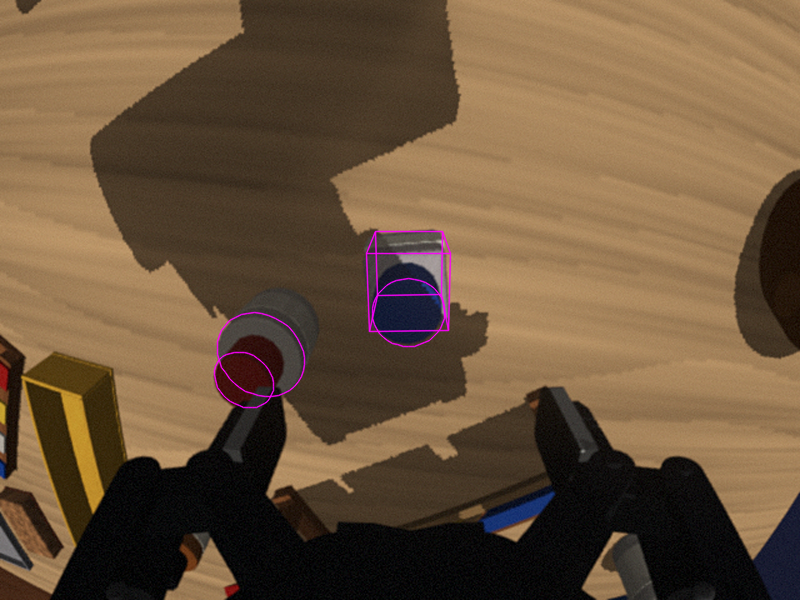

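Run:
```python
from plan import *
w=cam('wrist'); print(w['rvec'],w['tvec'],ray(w,(328,239)))
print(at(w,(324,237.6),.098),at(w,(201.6,289.6),.094))
M=T(.3339,.3008,0,10); segs=circ(M,.018,.098)+box(M,(-.023,-.023,0),(.023,.023,.066))+tin()
M=T(.3916,.216,0,0); segs+=circ(M,.018,.094)+circ(M,.029,.062)
draw(w,segs,0,140,320,440,2.5,'e2.png')
s=cam('top'); draw(s,segs,170,270,290,360,6,'e3.png')
```

```text
[-1.8735 -2.2194 -0.3684] [-0.2429 -0.384   0.2008] (array([0.2531, 0.29  , 0.3142]), array([ 0.32  ,  0.0527, -0.9459]))
[0.3257 0.2994 0.098 ] [0.3786 0.2224 0.094 ]
```

View pics/e2.png

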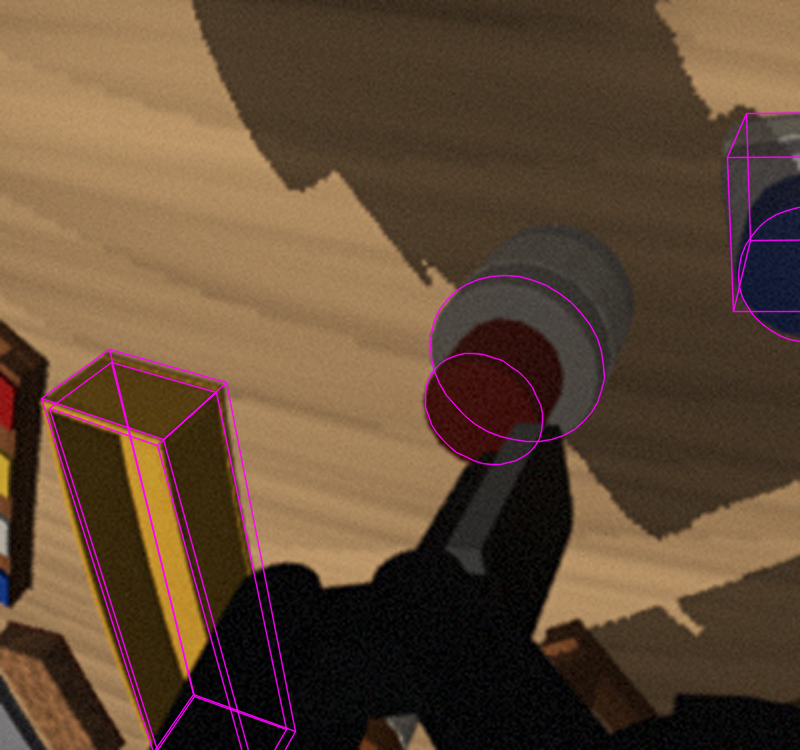

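View pics/e3.png

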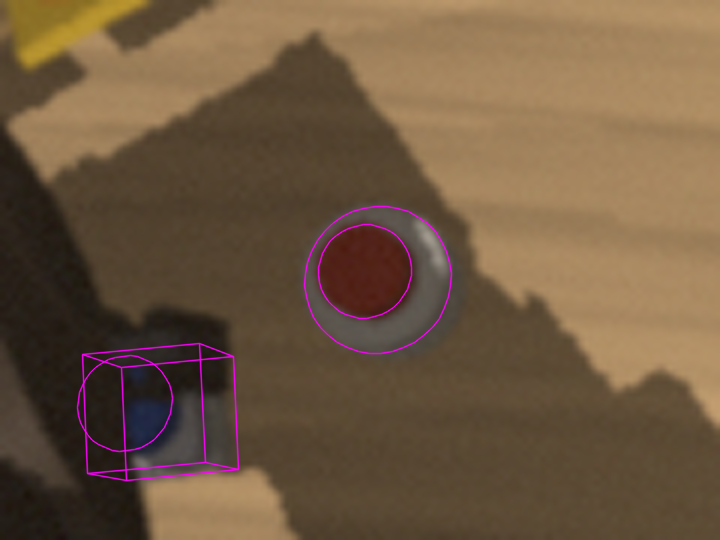

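step_arm(
  increments=[0.012, -0.027, 0.7, 0, 0, -0.002, 0.012, -0.027, 0.7, 0, 0, -0.002, 0.012, -0.027, 1.0, 0, 0, -0.002, 0.012, -0.027, 1.0, 0, 0, -0.002, 0.012, -0.027, 1.0, 0, 0, -0.002],
)

```text
t: 2.12
tool_pos: [0.333, 0.3035, 0.0708]
tcp_rot: [0.28, -3.127, 0.002]
wrist_force: [-0.1, -0.5, 0.1]
finger_gap: 0.0851
```

step_arm(
  increments=[0, 0, 0.02, 0, 0, 0, 0, 0, 0.02, 0, 0, 0, 0, 0, 0.02, 0, 0, 0, 0, 0, 0.02, 0, 0, 0, 0, 0, 0.02, 0, 0, 0, 0, 0, 0.02, 0, 0, 0, 0, 0, 0.02, 0, 0, 0, 0, 0, 0.02, 0, 0, 0],
  grip=0.8,
  force=40,
)

```text
t: 2.78
tool_pos: [0.3335, 0.3036, 0.0699]
tcp_rot: [0.28, -3.129, 0.001]
wrist_force: [-0.2, -2.2, 9.2]
finger_gap: 0.0353
```

step_arm(
  increments=[0, 0, -0.3, 0, 0, 0, 0, 0, -0.7, 0, 0, 0, 0, 0, -1, 0, 0, 0, 0, 0, -1, 0, 0, 0, 0, 0, -1, 0, 0, 0],
)

```text
t: 3.2
tool_pos: [0.3339, 0.3039, 0.1715]
tcp_rot: [-0.279, 3.126, 0.002]
wrist_force: [0.7, -0.8, -1.3]
finger_gap: 0.0348
```

Run:
```python
from plan import *
plan(((.66,.02,.20),down(90)),((.66,.02,.076),None))
```

```text
t 3.20 now [0.3339 0.3039 0.1715] q [ 0.5921  0.3308  2.0406 -0.0006  0.7667 -1.1565] F [ 0.697  -0.7821 -1.3338] gap 0.0348
mv*4:
    [-0.677, -0.843, -0.07] [0.0004, 0.001, 0.0567] rows 2.6 / 1.4
    then x3 [-0.815, -0.71, -0.071]
mv*2:
    [0.0, 0.0, 0.62] [0.0, 0.0, 0.0] rows 1.5 / 0.0
    then x1 [0.0, 0.0, 0.62]
```

step_arm(
  increments=[-0.677, -0.843, -0.3, 0, 0, 0.0567, -0.677, -0.843, -0.3, 0, 0, 0.0567, -0.677, -0.843, -0.3, 0, 0, 0.0567],
)

```text
t: 3.45
tool_pos: [0.4166, 0.2314, 0.2013]
tcp_rot: [0.004, 3.139, 0.002]
wrist_force: [0.3, 0.7, -0.7]
finger_gap: 0.0353
```

step_arm(
  increments=[-0.815, -0.71, 0, 0, 0, 0, -0.815, -0.71, 0, 0, 0, 0, -0.815, -0.71, 0, 0, 0, 0],
)

```text
t: 3.7
tool_pos: [0.4998, 0.1577, 0.2]
tcp_rot: [0.006, 3.14, 0.001]
wrist_force: [0.2, -0.3, -2.3]
finger_gap: 0.0352
```

step_arm(
  increments=[-0.815, -0.71, 0, 0, 0, 0, -0.815, -0.71, 0, 0, 0, 0, -0.815, -0.71, 0, 0, 0, 0],
)

```text
t: 3.95
tool_pos: [0.5828, 0.0837, 0.1982]
tcp_rot: [-0.009, -3.141, -0.0]
wrist_force: [0.5, 0.8, -1.4]
finger_gap: 0.0351
```

step_arm(
  increments=[-0.815, -0.71, 0, 0, 0, 0, -0.815, -0.71, 0, 0, 0, 0, -0.815, -0.71, 0, 0, 0, 0, -0.815, -0.71, 0, 0, 0, 0],
)

```text
t: 4.28
tool_pos: [0.6664, 0.0083, 0.1953]
tcp_rot: [-0.014, -3.14, 0.0]
wrist_force: [-0.7, -0.8, -1.5]
finger_gap: 0.0349
```

Run:
```python
from plan import *
plan(((.66,.02,.12),down(90)),((.66,.02,.076),None))
w=cam('wrist'); draw(w,tin(),100,100,500,400,2,'f1.png')
```

```text
t 4.28 now [0.6664 0.0083 0.1953] q [-0.0865  0.585   1.4874 -0.0005  1.0709 -1.6481] F [-0.7496 -0.7677 -1.4708] gap 0.0349
mv [0.064, 0.117, 0.753] [-0.0001, -0.0006, -0.0029] rows 1.8 / 0.1
mv [0.0, 0.0, 0.44] [0.0, 0.0, 0.0] rows 1.1 / 0.0
```

View pics/f1.png

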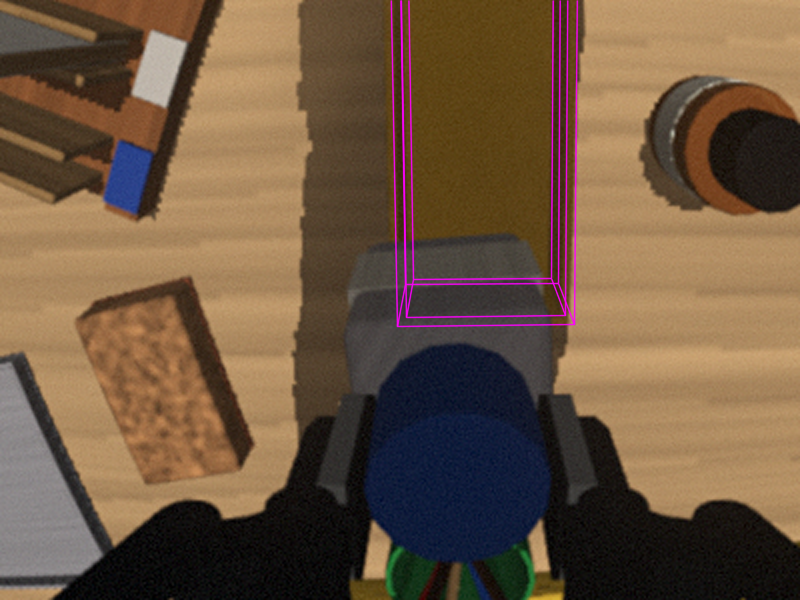

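step_arm(
  increments=[0.064, 0.117, 0.3, 0, 0, 0.005, 0.064, 0.117, 0.6, 0, 0, 0.005, 0.064, 0.117, 0.75, 0, 0, 0.005, 0.064, 0.117, 0.75, 0, 0, 0.005],
)

```text
t: 4.67
tool_pos: [0.6553, 0.0228, 0.1155]
tcp_rot: [-0.037, -3.13, -0.001]
wrist_force: [0.4, -1.3, -0.6]
finger_gap: 0.0352
```

Run:
```python
from plan import *
plan(((.66,.02,.076),down(90)))
```

```text
t 4.67 now [0.6553 0.0228 0.1155] q [-0.0661  0.6608  1.581   0.0003  0.9112 -1.6136] F [ 0.3594 -1.3416 -0.6482] gap 0.0352
mv [-0.052, -0.027, 0.394] [0.0003, -0.0036, -0.0075] rows 1.0 / 0.2
```

step_arm(
  increments=[-0.05, -0.027, 0, 0, 0, 0, -0.05, -0.027, 0.2, 0, 0, 0, -0.05, -0.027, 0.38, 0, 0, 0, -0.05, -0.027, 0.4, 0, 0, 0, -0.05, -0.027, 0.4, 0, 0, 0, -0.05, -0.027, 0.42, 0, 0, 0],
)

```text
t: 5.17
tool_pos: [0.6605, 0.02, 0.075]
tcp_rot: [-0.037, -3.132, -0.001]
wrist_force: [0.0, -0.3, -0.8]
finger_gap: 0.0352
```

step_arm(
  increments=[0, 0, 0.015, 0, 0, 0, 0, 0, 0.03, 0, 0, 0, 0, 0, 0.03, 0, 0, 0],
)

```text
t: 5.42
tool_pos: [0.6612, 0.0199, 0.0737]
tcp_rot: [-0.037, -3.135, -0.001]
wrist_force: [-0.9, -1.3, 4.6]
finger_gap: 0.0346
```

Contact with the tin floor, so I'll release and retract.

step_arm(
  increments=[0, 0, -0.01, 0, 0, 0, 0, 0, -0.02, 0, 0, 0, 0, 0, -0.02, 0, 0, 0, 0, 0, -0.02, 0, 0, 0],
  grip=0.25,
)

```text
t: 5.75
tool_pos: [0.6613, 0.0199, 0.0759]
tcp_rot: [-0.037, -3.135, -0.001]
wrist_force: [-0.5, -0.2, 0.4]
finger_gap: 0.0642
```

step_arm(
  increments=[0, 0, -0.4, 0, 0, 0, 0, 0, -0.8, 0, 0, 0, 0, 0, -1, 0, 0, 0, 0, 0, -1, 0, 0, 0],
)

```text
t: 6.08
tool_pos: [0.6638, 0.0198, 0.1812]
tcp_rot: [0.036, 3.14, 0.0]
wrist_force: [0.8, 0.1, 0.9]
finger_gap: 0.0638
```

Run:
```python
from plan import *
s=cam('top'); cv2.imwrite('pics/g1.png',s['color'])
plan(((.392,.216,.18),down(30)),((.392,.216,.067),None))
plan(((.622,.125,.16),down(60)),((.622,.125,.066),None))
```

```text
t 6.13 now [0.6628 0.0198 0.1785] q [-0.0697  0.5972  1.5137  0.0002  1.0327 -1.6173] F [-0.2712 -0.4263 -1.1162] gap 0.0643
mv*3:
    [0.918, 0.633, -0.003] [-0.0002, -0.0006, 0.3259] rows 2.7 / 8.2
    then x2 [1.018, -0.455, -0.005]
mv*2:
    [0.0, 0.0, 0.565] [0.0, 0.0, 0.0] rows 1.4 / 0.0
    then x1 [0.0, 0.0, 0.565]
t 6.13 now [0.6628 0.0198 0.1785] q [-0.0697  0.5972  1.5137  0.0002  1.0327 -1.6173] F [-0.2712 -0.4263 -1.1162] gap 0.0643
mv*2:
    [0.216, 0.521, 0.093] [-0.0001, -0.0006, 0.1593] rows 1.4 / 4.0
    then x1 [0.44, 0.353, 0.092]
mv [0.0, 0.0, 0.94] [0.0, 0.0, 0.0] rows 2.3 / 0.0
```

View pics/g1.png

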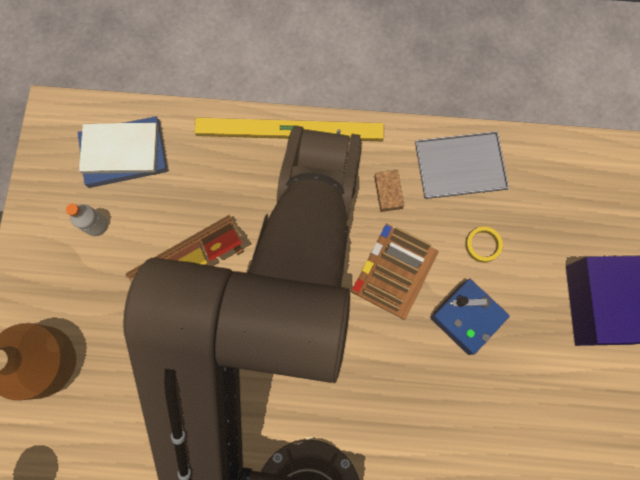

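step_arm(
  increments=[0.2, 0.52, 0, 0, 0, 0, 0.2, 0.52, 0, 0, 0, 0],
)

```text
t: 6.3
tool_pos: [0.6423, 0.0745, 0.1774]
tcp_rot: [-0.037, -3.137, -0.002]
wrist_force: [-0.5, 0.3, -0.2]
finger_gap: 0.0637
```

step_arm(
  increments=[0.2, 0.53, 0, 0, 0, 0, 0.2, 0.53, 0, 0, 0, 0, 0.2, 0.53, 0, 0, 0, 0],
)

```text
t: 6.55
tool_pos: [0.6216, 0.1314, 0.1762]
tcp_rot: [-0.031, -3.134, -0.002]
wrist_force: [-0.3, 0.1, -0.8]
finger_gap: 0.0638
```

Run:
```python
from plan import *
plan(((.622,.125,.12),down(90)),((.622,.125,.066),None))
w=cam('wrist'); M=T(.622,.1248,0,0);draw(w,tin()+circ(M,.018,.092)+circ(M,.027,.06),100,100,500,400,2,'f2.png')
```

```text
t 6.55 now [0.6216 0.1314 0.1762] q [ 0.1036  0.5636  1.5874  0.0023  0.9974 -1.4484] F [-0.3148  0.0683 -0.8138] gap 0.0638
mv [-0.009, -0.065, 0.562] [0.0004, -0.0022, -0.0064] rows 1.4 / 0.2
mv [0.0, 0.0, 0.54] [0.0, 0.0, 0.0] rows 1.3 / 0.0
```

View pics/f2.png

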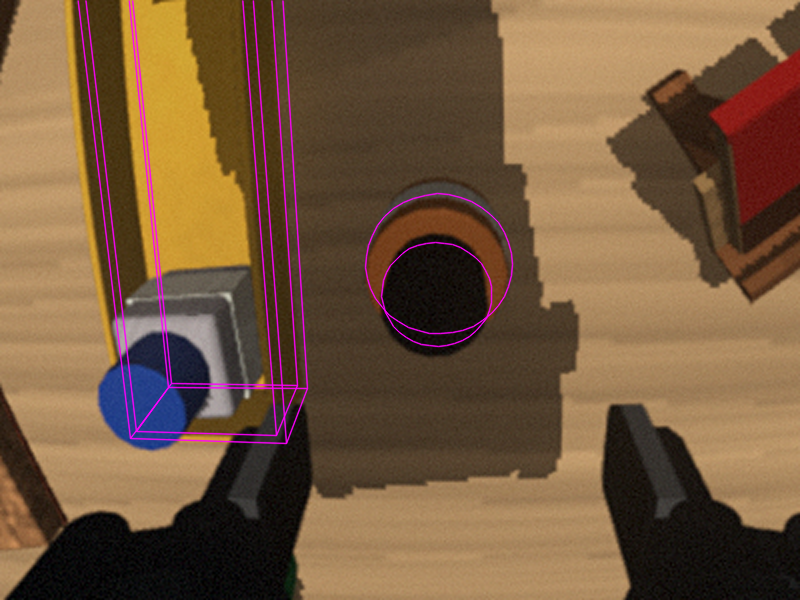

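step_arm(
  increments=[0, -0.06, 0.3, 0, 0, -0.006, 0, -0.06, 0.7, 0, 0, -0.006, 0, -0.06, 0.95, 0, 0, -0.006, 0, -0.06, 0.98, 0, 0, -0.006, 0, -0.06, 0.98, 0, 0, -0.006],
)

```text
t: 7.02
tool_pos: [0.6214, 0.1229, 0.0767]
tcp_rot: [-0.004, -3.132, -0.001]
wrist_force: [0.9, 0.1, 0.3]
finger_gap: 0.0642
```

Run:
```python
from plan import *
plan(((.622,.125,.066),down(90)))
```

```text
t 7.02 now [0.6214 0.1229 0.0767] q [ 0.0905  0.6835  1.6675  0.0018  0.8003 -1.479 ] F [0.909  0.1069 0.2612] gap 0.0642
mv [-0.007, 0.021, 0.107] [0.0001, -0.0031, -0.0008] rows 0.3 / 0.1
```

step_arm(
  increments=[0, 0.02, 0.1, 0, 0, 0, 0, 0.02, 0.1, 0, 0, 0, 0, 0.02, 0.1, 0, 0, 0],
)

```text
t: 7.27
tool_pos: [0.6216, 0.1249, 0.0674]
tcp_rot: [-0.004, -3.133, -0.001]
wrist_force: [-0.2, -0.5, 1.0]
finger_gap: 0.0644
```

step_arm(
  increments=[0, 0, 0, 0, 0, 0, 0, 0, 0, 0, 0, 0, 0, 0, 0, 0, 0, 0, 0, 0, 0, 0, 0, 0, 0, 0, 0, 0, 0, 0, 0, 0, 0, 0, 0, 0],
  grip=0.8,
)

```text
t: 7.77
tool_pos: [0.6222, 0.1248, 0.0686]
tcp_rot: [-0.004, -3.135, -0.001]
wrist_force: [0.4, -1.5, 5.6]
finger_gap: 0.0347
```

step_arm(
  increments=[0, 0, -0.3, 0, 0, 0, 0, 0, -0.7, 0, 0, 0, 0, 0, -0.95, 0, 0, 0, 0, 0, -0.95, 0, 0, 0, 0, 0, -0.95, 0, 0, 0],
)

```text
t: 8.18
tool_pos: [0.6231, 0.1248, 0.1648]
tcp_rot: [-0.004, -3.137, -0.001]
wrist_force: [0.6, 0.1, -3.3]
finger_gap: 0.0348
```

Run:
```python
from plan import *
plan(((.51,.02,.15),down(90)),((.51,.02,.073),None))
```

```text
t 8.18 now [0.6231 0.1248 0.1648] q [ 0.0934  0.5755  1.5995  0.0015  0.9709 -1.4758] F [ 0.5515  0.0789 -3.2786] gap 0.0348
mv*2:
    [0.564, -0.526, 0.076] [0.0003, -0.0014, -0.0008] rows 1.9 / 0.0
    then x1 [0.565, -0.524, 0.074]
mv [0.0, 0.0, 0.77] [0.0, 0.0, 0.0] rows 1.8 / 0.0
```

step_arm(
  increments=[0.56, -0.525, 0, 0, 0, 0, 0.56, -0.525, 0, 0, 0, 0],
)

```text
t: 8.35
tool_pos: [0.565, 0.0723, 0.1629]
tcp_rot: [-0.001, -3.134, -0.001]
wrist_force: [1.1, -0.6, -2.1]
finger_gap: 0.0347
```

step_arm(
  increments=[0.56, -0.525, 0, 0, 0, 0, 0.56, -0.525, 0, 0, 0, 0, 0.56, -0.525, 0, 0, 0, 0, 0.56, -0.525, 0, 0, 0, 0],
)

```text
t: 8.68
tool_pos: [0.5075, 0.019, 0.1623]
tcp_rot: [-0.004, -3.131, -0.001]
wrist_force: [0.8, 0.2, -1.8]
finger_gap: 0.0349
```

Run:
```python
from plan import *
plan(((.51,.02,.12),down(90)),((.51,.02,.075),None))
w=cam('wrist'); draw(w,tin(),100,100,500,400,2,'f3.png')
```

```text
t 8.68 now [0.5075 0.019  0.1623] q [-0.0928  0.4193  1.9146 -0.      0.8179 -1.6609] F [ 0.773   0.2057 -1.8176] gap 0.0349
mv [-0.029, 0.01, 0.422] [0.0003, -0.0032, -0.0009] rows 1.0 / 0.1
mv [0.0, 0.0, 0.45] [0.0, 0.0, 0.0] rows 1.1 / 0.0
```

View pics/f3.png

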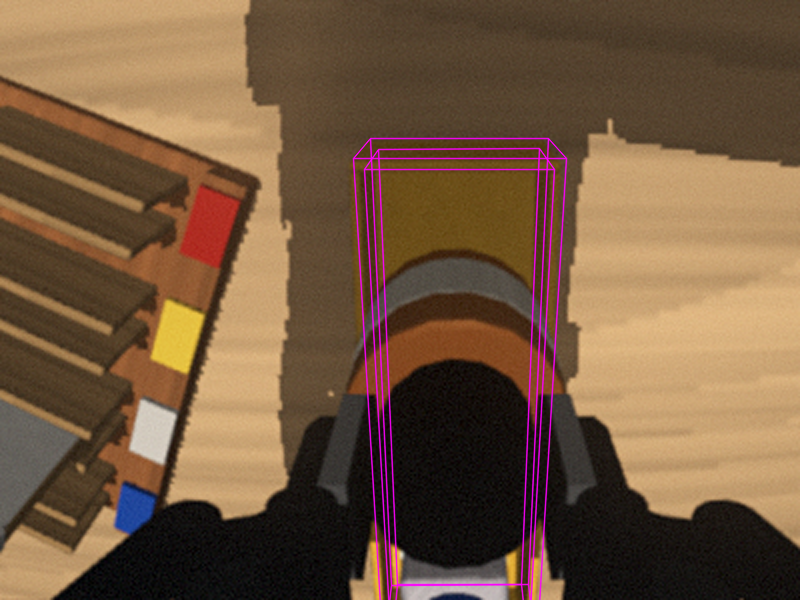

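step_arm(
  increments=[-0.02, 0.01, 0.3, 0, -0.003, 0, -0.02, 0.01, 0.6, 0, -0.003, 0, -0.02, 0.01, 0.8, 0, -0.003, 0, -0.02, 0.01, 0.86, 0, -0.003, 0, -0.02, 0.01, 0.86, 0, -0.003, 0, -0.02, 0.01, 0.86, 0, -0.003, 0],
)

```text
t: 9.23
tool_pos: [0.5104, 0.021, 0.0765]
tcp_rot: [0.002, 3.141, 0.001]
wrist_force: [-0.4, -0.0, -1.6]
finger_gap: 0.0346
```

step_arm(
  increments=[0, 0, 0.02, 0, 0, 0, 0, 0, 0.04, 0, 0, 0, 0, 0, 0.04, 0, 0, 0],
)

```text
t: 9.48
tool_pos: [0.5108, 0.0211, 0.0731]
tcp_rot: [0.002, 3.14, 0.001]
wrist_force: [0.3, -1.3, -2.0]
finger_gap: 0.0347
```

step_arm(
  increments=[0, 0, 0.015, 0, 0, 0, 0, 0, 0.025, 0, 0, 0, 0, 0, 0.025, 0, 0, 0],
)

```text
t: 9.73
tool_pos: [0.5122, 0.0208, 0.0722]
tcp_rot: [0.002, 3.136, 0.0]
wrist_force: [0.9, -1.7, 13.3]
finger_gap: 0.0345
```

step_arm(
  increments=[0, 0, -0.02, 0, 0, 0, 0, 0, -0.02, 0, 0, 0, 0, 0, -0.02, 0, 0, 0, 0, 0, -0.02, 0, 0, 0],
  grip=0.1,
)

```text
t: 10.07
tool_pos: [0.5122, 0.0208, 0.0742]
tcp_rot: [0.002, 3.136, 0.0]
wrist_force: [-0.7, 0.2, -0.1]
finger_gap: 0.0767
```

step_arm(
  increments=[0, 0, -0.4, 0, 0, 0, 0, 0, -0.8, 0, 0, 0, 0, 0, -1, 0, 0, 0, 0, 0, -1, 0, 0, 0],
)

```text
t: 10.4
tool_pos: [0.5131, 0.0207, 0.1782]
tcp_rot: [0.002, 3.129, -0.0]
wrist_force: [0.7, 0.7, 0.4]
finger_gap: 0.0769
```

Run:
```python
from plan import *
plan(((.392,.216,.175),down(90)),((.392,.216,.068),None))
w=cam('wrist'); M=T(.3916,.216,0,0); draw(w,tin()+circ(M,.018,.094)+circ(M,.029,.062),0,0,640,480,1.25,'f4.png')
```

```text
t 10.40 now [0.5131 0.0207 0.1782] q [-0.0888  0.3967  1.8982  0.0011  0.8343 -1.6593] F [0.7136 0.7032 0.4148] gap 0.0769
mv*2:
    [0.607, 0.976, 0.008] [-0.0001, 0.0039, -0.0003] rows 2.8 / 0.1
    then x1 [0.605, 0.976, 0.016]
mv*2:
    [0.0, 0.0, 0.535] [0.0, 0.0, 0.0] rows 1.3 / 0.0
    then x1 [0.0, 0.0, 0.535]
```

View pics/f4.png

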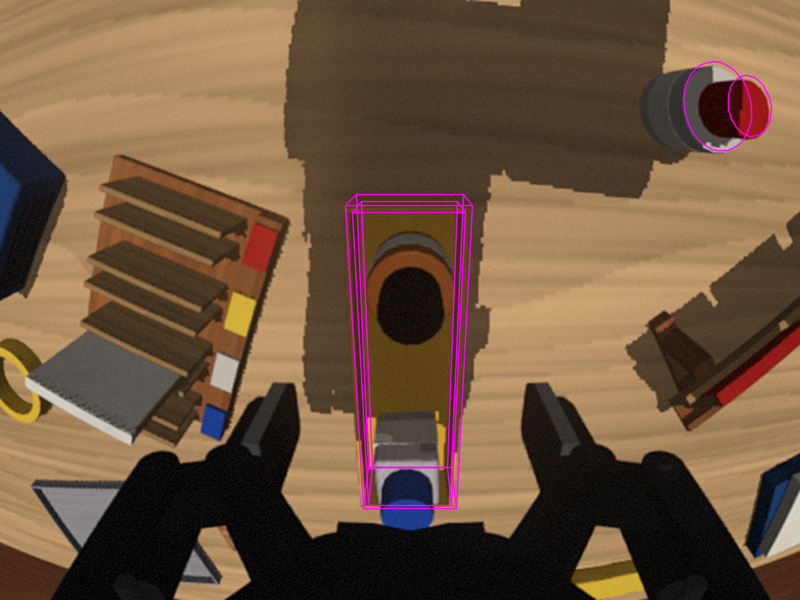

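step_arm(
  increments=[0.6, 0.97, 0, 0, 0, 0, 0.6, 0.97, 0, 0, 0, 0, 0.6, 0.97, 0, 0, 0, 0],
)

```text
t: 10.7
tool_pos: [0.4501, 0.119, 0.174]
tcp_rot: [0.003, 3.135, -0.0]
wrist_force: [0.5, 0.2, -0.6]
finger_gap: 0.0766
```

step_arm(
  increments=[0.605, 0.97, 0.05, 0, 0.002, 0, 0.605, 0.97, 0.05, 0, 0.002, 0, 0.605, 0.97, 0.05, 0, 0.002, 0, 0.605, 0.97, 0.05, 0, 0.002, 0, 0.605, 0.97, 0.05, 0, 0.002, 0],
)

```text
t: 11.12
tool_pos: [0.3885, 0.2171, 0.1675]
tcp_rot: [0.002, -3.14, 0.001]
wrist_force: [0.5, -0.4, 0.1]
finger_gap: 0.0772
```

Run:
```python
from plan import *
w=cam('wrist'); M=T(.3916,.216,0,0); draw(w,tin()+circ(M,.018,.094)+circ(M,.029,.062),100,100,500,400,2,'f5.png')
plan(((.392,.216,.068),down(90)))
```

```text
t 11.17 now [0.3894 0.2163 0.1677] q [ 0.3588  0.3307  2.0558 -0.0007  0.7563 -1.2112] F [-0.1684 -0.2312  0.7744] gap 0.0771
mv [-0.027, -0.002, 0.997] [-0.0003, -0.0003, -0.0001] rows 2.4 / 0.0
```

View pics/f5.png

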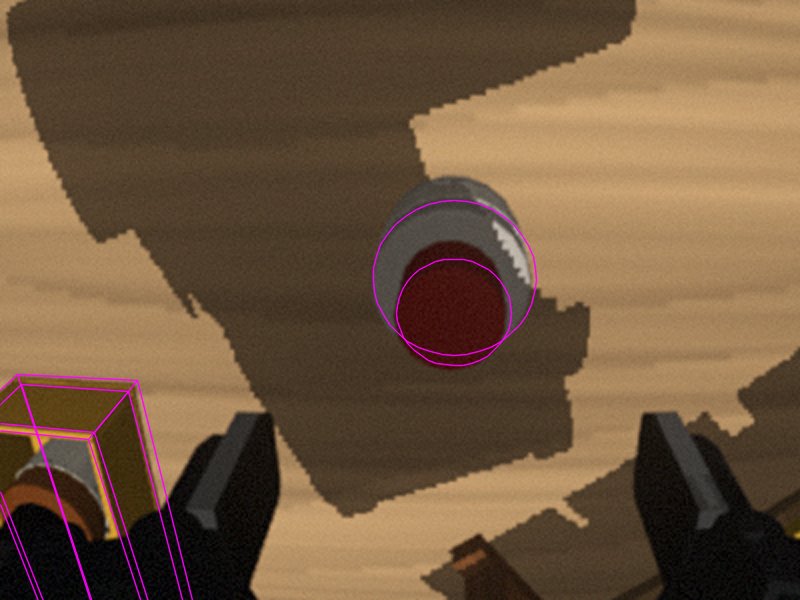

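Red jar is still at the expected place. Descending and gripping it.

step_arm(
  increments=[-0.02, 0, 0.3, 0, 0, 0, -0.02, 0, 0.7, 0, 0, 0, -0.02, 0, 0.98, 0, 0, 0, -0.02, 0, 0.98, 0, 0, 0, -0.02, 0, 0.98, 0, 0, 0, -0.02, 0, 0.98, 0, 0, 0],
)

```text
t: 11.67
tool_pos: [0.3921, 0.2158, 0.0706]
tcp_rot: [-0.002, -3.141, 0.001]
wrist_force: [0.6, -0.0, -0.1]
finger_gap: 0.0769
```

step_arm(
  increments=[0, 0, 0, 0, 0, 0, 0, 0, 0, 0, 0, 0, 0, 0, 0, 0, 0, 0, 0, 0, 0, 0, 0, 0, 0, 0, 0, 0, 0, 0, 0, 0, 0, 0, 0, 0, 0, 0, 0, 0, 0, 0],
  grip=0.8,
)

```text
t: 12.25
tool_pos: [0.3926, 0.2158, 0.0717]
tcp_rot: [0.002, 3.14, -0.0]
wrist_force: [-0.7, -3.7, 12.4]
finger_gap: 0.0349
```

step_arm(
  increments=[0, 0, -0.3, 0, 0, 0, 0, 0, -0.7, 0, 0, 0, 0, 0, -0.95, 0, 0, 0, 0, 0, -0.95, 0, 0, 0, 0, 0, -0.95, 0, 0, 0],
)

```text
t: 12.67
tool_pos: [0.3927, 0.216, 0.1679]
tcp_rot: [0.002, 3.137, 0.002]
wrist_force: [-0.3, -0.7, -2.6]
finger_gap: 0.0345
```

Run:
```python
from plan import *
plan(((.587,.02,.20),down(90)),((.587,.02,.075),None))
```

```text
t 12.67 now [0.3927 0.216  0.1679] q [ 0.3557  0.3318  2.0527 -0.001   0.7522 -1.2134] F [-0.2799 -0.7007 -2.5655] gap 0.0345
mv*2:
    [-0.973, -0.979, -0.157] [0.0003, 0.0015, -0.0003] rows 3.3 / 0.0
    then x1 [-0.972, -0.98, -0.16]
mv*2:
    [0.0, 0.0, 0.625] [0.0, 0.0, 0.0] rows 1.5 / 0.0
    then x1 [0.0, 0.0, 0.625]
```

step_arm(
  increments=[-0.97, -0.98, -0.25, 0, 0, 0, -0.97, -0.98, -0.25, 0, 0, 0, -0.97, -0.98, -0.25, 0, 0, 0, -0.97, -0.98, -0.25, 0, 0, 0],
)

```text
t: 13.0
tool_pos: [0.4923, 0.115, 0.1928]
tcp_rot: [0.004, 3.136, 0.001]
wrist_force: [-0.5, 0.1, -3.2]
finger_gap: 0.0344
```

step_arm(
  increments=[-0.97, -0.98, 0, 0, 0, 0, -0.97, -0.98, 0, 0, 0, 0, -0.97, -0.98, 0, 0, 0, 0, -0.97, -0.98, 0, 0, 0, 0, -0.97, -0.98, 0, 0, 0, 0],
)

```text
t: 13.42
tool_pos: [0.5907, 0.0139, 0.1909]
tcp_rot: [0.009, 3.138, 0.0]
wrist_force: [-1.0, 0.1, -2.1]
finger_gap: 0.0348
```

Run:
```python
from plan import *
w=cam('wrist'); draw(w,tin(),100,100,500,400,2,'f6.png')
plan(((.587,.02,.12),down(90)),((.587,.02,.078),None))
```

```text
t 13.47 now [0.5891 0.0155 0.1909] q [-0.0862  0.4828  1.6964  0.0012  0.9602 -1.6529] F [-0.9585  0.084  -3.4206] gap 0.0344
mv [0.023, 0.045, 0.709] [0.0003, 0.0007, -0.0015] rows 1.7 / 0.0
mv [0.0, 0.0, 0.42] [0.0, 0.0, 0.0] rows 1.0 / 0.0
```

View pics/f6.png

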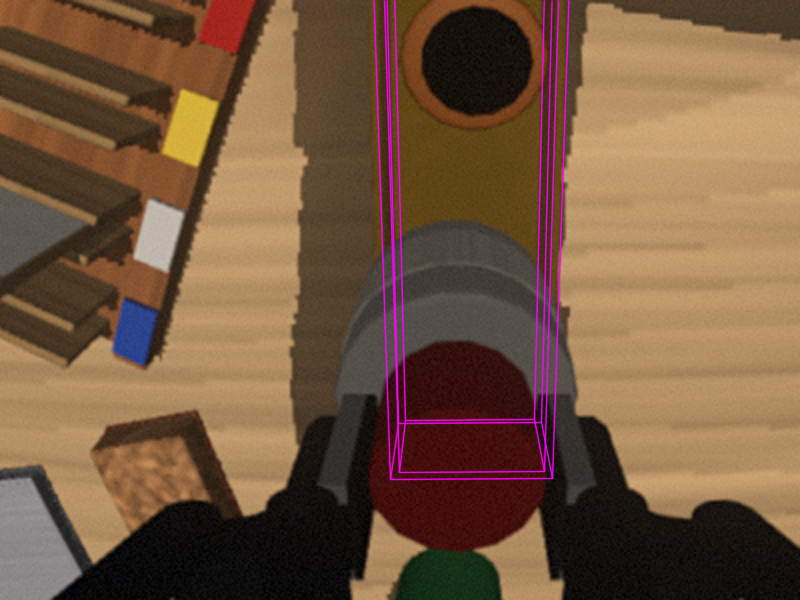

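step_arm(
  increments=[0.02, 0.05, 0.1, 0, 0, 0, 0.02, 0.05, 0.5, 0, 0, 0, 0.02, 0.05, 0.7, 0, 0, 0, 0.02, 0.05, 0.7, 0, 0, 0, 0.02, 0.05, 0.7, 0, 0, 0],
)

```text
t: 13.88
tool_pos: [0.5863, 0.0213, 0.1199]
tcp_rot: [-0.006, -3.14, -0.002]
wrist_force: [0.4, 0.4, -1.5]
finger_gap: 0.0347
```

Run:
```python
from plan import *
w=cam('wrist'); draw(w,tin(),100,100,500,400,2,'f7.png')
plan(((.587,.02,.078),down(90)))
```

```text
t 13.93 now [0.5871 0.0211 0.1212] q [-0.0769  0.5681  1.7645  0.0014  0.8073 -1.6445] F [-0.7265  1.2044 -2.0671] gap 0.0350
mv [0.002, -0.012, 0.432] [0.0003, 0.0005, -0.0013] rows 1.0 / 0.0
```

View pics/f7.png

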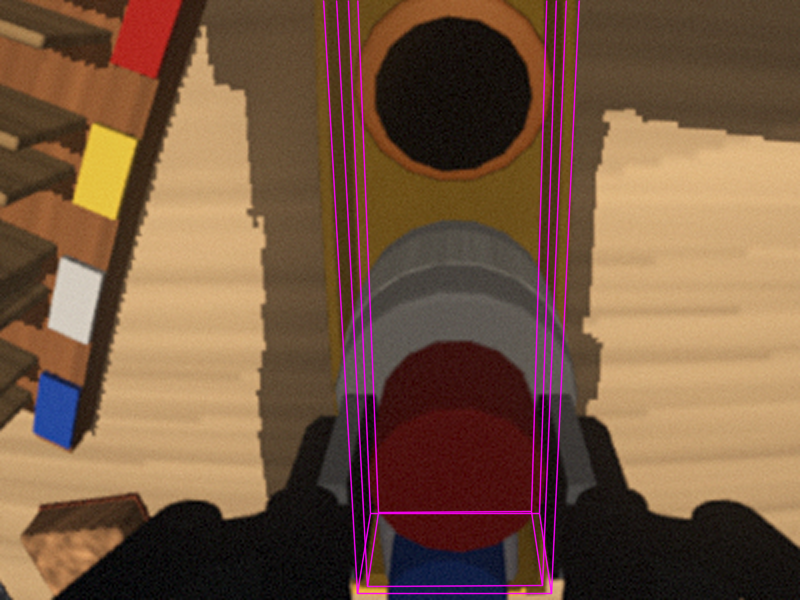

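step_arm(
  increments=[0, -0.01, 0.2, 0, 0, 0, 0, -0.01, 0.38, 0, 0, 0, 0, -0.01, 0.43, 0, 0, 0, 0, -0.01, 0.43, 0, 0, 0, 0, -0.01, 0.43, 0, 0, 0],
)

```text
t: 14.35
tool_pos: [0.5877, 0.0203, 0.0795]
tcp_rot: [0.006, 3.139, 0.001]
wrist_force: [0.5, 0.5, -1.9]
finger_gap: 0.0345
```

step_arm(
  increments=[0, 0, 0.02, 0, 0, 0, 0, 0, 0.045, 0, 0, 0, 0, 0, 0.045, 0, 0, 0],
)

```text
t: 14.6
tool_pos: [0.5882, 0.0202, 0.0759]
tcp_rot: [0.006, 3.137, 0.001]
wrist_force: [-1.1, -0.0, 1.7]
finger_gap: 0.0346
```

step_arm(
  increments=[0, 0, 0.005, 0, 0, 0, 0, 0, 0, 0, 0, 0, 0, 0, 0, 0, 0, 0, 0, 0, 0, 0, 0, 0],
  grip=0.25,
)

```text
t: 14.93
tool_pos: [0.5882, 0.0202, 0.076]
tcp_rot: [0.006, 3.137, 0.001]
wrist_force: [0.1, -0.6, -0.6]
finger_gap: 0.0641
```

step_arm(
  increments=[0, 0, -0.4, 0, 0, 0, 0, 0, -0.8, 0, 0, 0, 0, 0, -1, 0, 0, 0, 0, 0, -1, 0, 0, 0],
)

```text
t: 15.27
tool_pos: [0.5894, 0.0201, 0.1807]
tcp_rot: [0.006, 3.129, 0.0]
wrist_force: [-0.6, 0.3, 0.0]
finger_gap: 0.0639
```

Run:
```python
from plan import *
w=cam('wrist'); draw(w,tin(),0,0,640,480,1.25,'f8.png')
# panel grasp: top back edge centre E, panel centre line offset 4mm along normal
for n,(x,y) in dict(red=(.5338,.2392),yel=(.4801,.3147),blu=(.4206,.3969)).items():
    M=tilt(35.4,40); top=np.array([x,y,.1224])+M[:,1]*.004
    print(n,'top centre',top,'tcp ins30',top+M[:,2]*.030,'standoff',top-M[:,2]*.05)
    print(np.round(M,3).tolist())
M=tilt(35.4,40); top=np.array([.5338,.2392,.1224])+M[:,1]*.004
plan((top-M[:,2]*.06,M),(top+M[:,2]*.03,M))
```

```text
red top centre [0.5363 0.241  0.125 ] tcp ins30 [0.552  0.2521 0.102 ] standoff [0.5101 0.2224 0.1633]
[[-0.579, 0.624, 0.524], [0.815, 0.444, 0.372], [0.0, 0.643, -0.766]]
yel top centre [0.4826 0.3165 0.125 ] tcp ins30 [0.4983 0.3276 0.102 ] standoff [0.4564 0.2979 0.1633]
[[-0.579, 0.624, 0.524], [0.815, 0.444, 0.372], [0.0, 0.643, -0.766]]
blu top centre [0.4231 0.3987 0.125 ] tcp ins30 [0.4388 0.4098 0.102 ] standoff [0.3969 0.3801 0.1633]
[[-0.579, 0.624, 0.524], [0.815, 0.444, 0.372], [0.0, 0.643, -0.766]]
t 15.32 now [0.5885 0.0201 0.1782] q [-0.0784  0.4948  1.7151  0.0012  0.9226 -1.646 ] F [ 0.364   0.3295 -0.9442] gap 0.0639
mv*2:
    [0.422, 0.991, 0.033] [-0.2036, -0.1028, 0.2902] rows 2.6 / 9.3
    then x1 [1.051, 0.156, 0.178]
mv [0.0, -0.0, 0.9] [0.0, 0.0, 0.0] rows 2.2 / 0.0
```

View pics/f8.png

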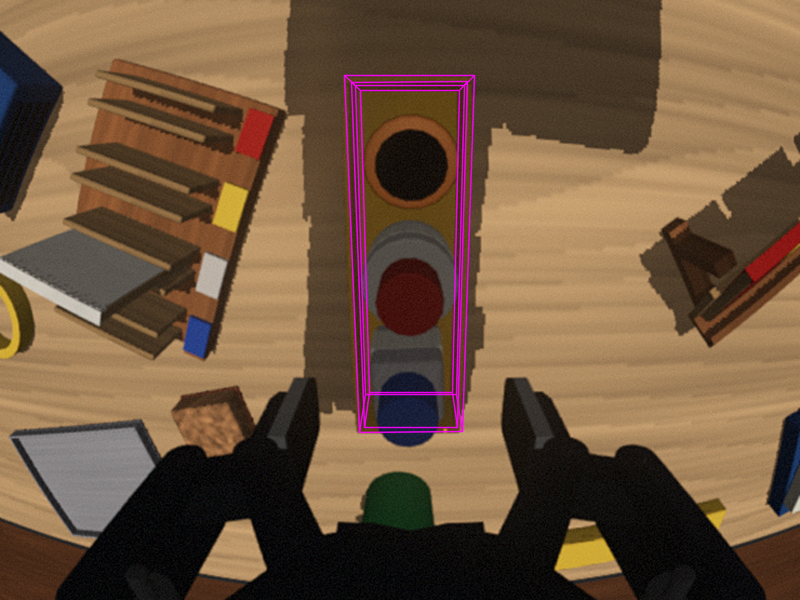

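Run:
```python
from plan import *
M=tilt(35.4,40); top=np.array([.5338,.2392,.1224])+M[:,1]*.004
plan(((.535,.115,.24),M),(top-M[:,2]*.06,M),(top+M[:,2]*.03,M))
```

```text
t 15.32 now [0.5885 0.0201 0.1782] q [-0.0784  0.4948  1.7151  0.0012  0.9226 -1.646 ] F [ 0.364   0.3295 -0.9442] gap 0.0639
mv [0.533, 0.947, -0.623] [-0.2036, -0.1028, 0.2902] rows 3.0 / 9.3
mv*2:
    [0.51, -0.086, 0.379] [0.0, 0.0, 0.0] rows 1.5 / 0.0
    then x1 [0.51, -0.086, 0.379]
mv [0.0, -0.0, 0.9] [0.0, 0.0, 0.0] rows 2.2 / 0.0
```

step_arm(
  increments=[0.1, 0.2, -0.5, 0, 0, 0, 0.53, 0.95, -0.62, -0.2036, -0.1028, 0.2902, 0.53, 0.95, -0.62, -0.2036, -0.1028, 0.2902, 0.53, 0.95, -0.62, -0.2036, -0.1028, 0.2902, 0.53, 0.95, -0.62, -0.2036, -0.1028, 0.2902, 0.53, 0.95, -0.62, -0.2036, -0.1028, 0.2902, 0.53, 0.95, -0.62, -0.2036, -0.1028, 0.2902, 0.53, 0.95, -0.62, -0.2036, -0.1028, 0.2902, 0.53, 0.95, -0.62, -0.2036, -0.1028, 0.2902, 0.53, 0.95, -0.62, -0.2036, -0.1028, 0.2902, 0.53, 0.95, -0.62, -0.2036, -0.1028, 0.2902, 0.53, 0.95, -0.62, -0.2036, -0.1028, 0.2902],
  grip=0.5,
)

```text
t: 16.32
tool_pos: [0.5339, 0.115, 0.2378]
tcp_rot: [1.24, 2.39, 0.869]
wrist_force: [-0.2, -0.3, -0.4]
finger_gap: 0.0431
```

Run:
```python
from plan import *
M=tilt(35.4,40); top=np.array([.5338,.2392,.1224])+M[:,1]*.004
plan((top-M[:,2]*.05,M),(top+M[:,2]*.03,M))
w=cam('wrist'); draw(w,panel_easel(.5338,.2392)+panel_easel(.4801,.3147)+panel_easel(.4206,.3969),0,0,640,480,1.25,'g2.png')
s=cam('top'); draw(s,panel_easel(.5338,.2392)+panel_easel(.4801,.3147)+panel_easel(.4206,.3969),120,200,280,310,5,'g3.png')
```

```text
t 16.32 now [0.5339 0.115  0.2378] q [-0.1147  0.2551  2.1396  1.1898  0.4804 -1.7465] F [-0.1838 -0.3293 -0.3932] gap 0.0431
mv*2:
    [0.506, -0.077, 0.423] [-0.0007, -0.0001, -0.0014] rows 1.6 / 0.0
    then x1 [0.506, -0.076, 0.423]
mv [0.0, -0.0, 0.8] [0.0, 0.0, 0.0] rows 1.9 / 0.0
```

View pics/g2.png

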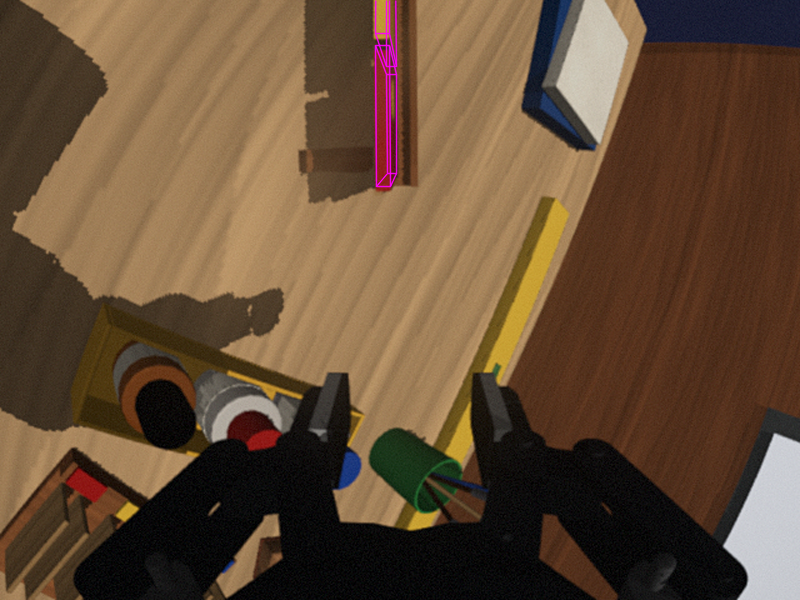

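View pics/g3.png

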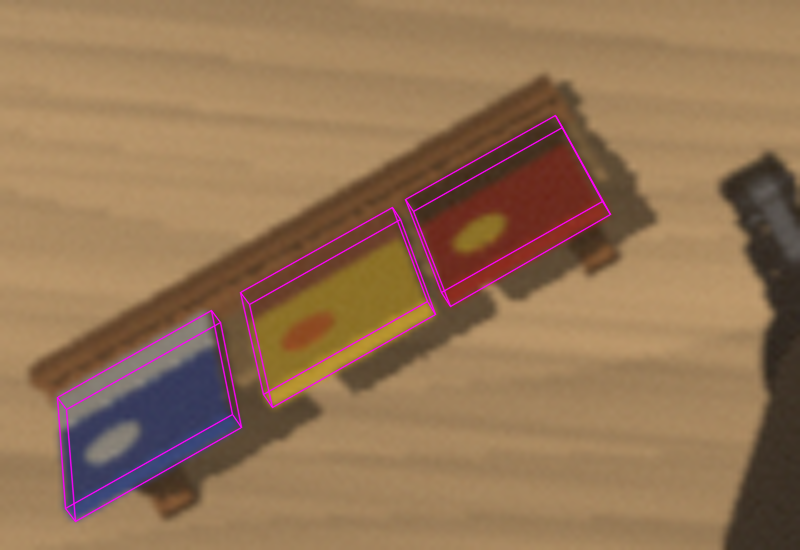

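step_arm(
  increments=[0.506, -0.076, 0.35, 0, 0, 0, 0.506, -0.076, 0.35, 0, 0, 0, 0.506, -0.076, 0.35, 0, 0, 0],
)

```text
t: 16.67
tool_pos: [0.5177, 0.1682, 0.2049]
tcp_rot: [1.232, 2.399, 0.866]
wrist_force: [-0.3, -0.7, -0.5]
finger_gap: 0.0428
```

step_arm(
  increments=[0.506, -0.076, 0.4, 0, 0, 0, 0.506, -0.076, 0.4, 0, 0, 0, 0.506, -0.076, 0.4, 0, 0, 0, 0.506, -0.076, 0.4, 0, 0, 0],
)

```text
t: 17.0
tool_pos: [0.5036, 0.2225, 0.1681]
tcp_rot: [1.229, 2.404, 0.866]
wrist_force: [0.4, -0.4, 1.2]
finger_gap: 0.0426
```

Run:
```python
from plan import *
M=tilt(35.4,40); top=np.array([.5338,.2392,.1224])+M[:,1]*.004
plan((top+M[:,2]*.03,M))
w=cam('wrist'); draw(w,panel_easel(.5338,.2392)+panel_easel(.4801,.3147),150,120,550,420,2,'g4.png')
```

```text
t 17.00 now [0.5036 0.2225 0.1681] q [ 0.1599  0.3802  2.2331  1.91    0.3107 -2.2949] F [ 0.4321 -0.4483  1.1696] gap 0.0426
mv [-0.045, 0.016, 0.87] [-0.0025, -0.0024, 0.0016] rows 2.1 / 0.1
```

View pics/g4.png

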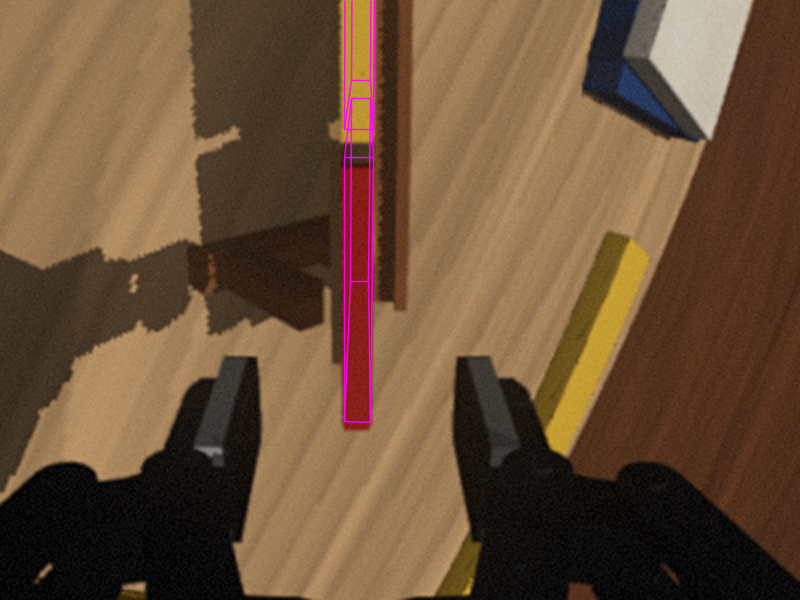

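```bash
cat > kin.py <<'E'
from plan import *
from scipy.optimize import least_squares
D=[([1.1304,.4909,1.5589,0,1.0917,-.1056],[.2054,.5903,.2313]),
([.5911,.3341,2.0372,-.0007,.7714,-1.1474],[.3348,.3039,.1709]),
([-.0865,.585,1.4874,-.0005,1.0709,-1.6481],[.6664,.0083,.1953]),
([-.0661,.6608,1.581,.0003,.9112,-1.6136],[.6553,.0228,.1155]),
([.1036,.5636,1.5874,.0023,.9974,-1.4484],[.6216,.1314,.1762]),
([.0905,.6835,1.6675,.0018,.8003,-1.479],[.6214,.1229,.0767]),
([-.0928,.4193,1.9146,0,.8179,-1.6609],[.5075,.019,.1623]),
([.3588,.3307,2.0558,-.0007,.7563,-1.2112],[.3894,.2163,.1677]),
([-.0769,.5681,1.7645,.0014,.8073,-1.6445],[.5871,.0211,.1212]),
([-.1147,.2551,2.1396,1.1898,.4804,-1.7465],[.5339,.115,.2378]),
([.1599,.3802,2.2331,1.91,.3107,-2.2949],[.5036,.2225,.1681])]
C=R.from_euler('z',90,degrees=True).as_matrix()
def rot(ax,a): return R.from_euler(ax,a).as_matrix()
def fk(q,k):
    a1,h,L2,a3,L3,dl,d5,Lt=k
    A=rot('z',q[0]); B=A@rot('y',q[1]); Cc=B@rot('y',q[2]); E=Cc@rot('z',q[3])@rot('y',q[4])
    p=A@[a1,dl,h]+B@[0,0,L2]+Cc@[a3,0,L3]+Cc@rot('z',q[3])@[0,d5,0]+E@[0,0,Lt]
    return p,E@rot('z',q[5])@C
o=least_squares(lambda k:np.concatenate([fk(q,k)[0]-p for q,p in D]),[0,.4,.4,0,.4,.03,.03,.3])
K=o.x
RG=np.array([[-3.1,3.1],[-.84,2.19],[.05,2.79],[-1.13,4.28],[.06,2.93],[-2.69,2.69]])
def ik(p,M,q0,n=1):
    def f(q):
        a,b=fk(q,K); return np.r_[(a-p)*10,R.from_matrix(b.T@M).as_rotvec()]
    s=least_squares(f,np.clip(q0,RG[:,0]+.01,RG[:,1]-.01),bounds=(RG[:,0],RG[:,1])); return s.x,np.abs(s.fun).max()
if __name__=='__main__':
    print(K,np.abs(o.fun).max())
    print(fk(D[-1][0],K)[1],R.from_rotvec([1.229,2.404,.866]).as_matrix())
E
python3 kin.py
```

```text
[-0.0001  0.1964  0.587   0.043   0.4109  0.0659  0.      0.2552] 7.817147830610494e-05
[[-0.5865  0.6255  0.5146]
 [ 0.81    0.4509  0.375 ]
 [ 0.0025  0.6368 -0.771 ]] [[-0.5865  0.6258  0.5142]
 [ 0.81    0.4508  0.3752]
 [ 0.0031  0.6365 -0.7713]]
```

```bash
cat > t1.py <<'E'
from kin import *
E=dict(red=(.5338,.2392),yel=(.4801,.3147),blu=(.4206,.3969))
seeds=[[.3,.4,2.1,a,.4,b] for a in (-.8,0,.8,1.6,2.4,3.1,4) for b in (-2.2,-1,0,1,2.2)]
for n,(x,y) in E.items():
  for fl in (0,1):
    M=tilt(35.4,40); top=np.array([x,y,.1224])+M[:,1]*.004
    M2=M@np.diag([-1,-1,1.]) if fl else M
    for dz in (-.05,.03):
      sols=[]
      for s in seeds:
        q,e=ik(top+M[:,2]*dz,M2,s)
        if e<1e-3 and not any(np.abs(q-k).max()<.02 for k in sols): sols.append(q)
      print(n,'flip' if fl else 'norm',dz); 
      for q in sols: print('   ',q)
E
python3 t1.py
```

```text
red norm -0.05
    [ 0.1596  0.3974  2.2297  1.9846  0.3158 -2.3648]
red norm 0.03
    [ 0.2113  0.5687  2.1589  2.3114  0.3516 -2.6614]
red flip -0.05
    [0.1596 0.3974 2.2297 1.9846 0.3158 0.7768]
red flip 0.03
    [0.2113 0.5687 2.1589 2.3114 0.3516 0.4802]
yel norm -0.05
    [ 0.3874  0.382   2.2663  2.4799  0.2413 -2.6719]
yel norm 0.03
yel flip -0.05
    [0.3874 0.382  2.2663 2.4799 0.2413 0.4697]
yel flip 0.03
    [0.415  0.5592 2.1931 2.7238 0.3249 0.2419]
blu norm -0.05
blu norm 0.03
blu flip -0.05
    [ 0.6546  0.3884  2.2509  3.2624  0.197  -0.0904]
blu flip 0.03
    [ 0.6502  0.563   2.179   3.2122  0.299  -0.0427]
```

```bash
cat > t2.py <<'E'
from kin import *
E=dict(red=(.5338,.2392),yel=(.4801,.3147),blu=(.4206,.3969))
uy=np.array([.3859,.9226,0]); SL=dict(red=(.4688,-.1391),yel=(.5168,-.1603),blu=(.6137,-.1997))
def seeds(q1): return [[q1,.4,2.1,a,.4,b] for a in (-.8,0,.8,1.6,2.4,3.1) for b in (-2.2,-1,0,1,2.2)]
for n,(x,y) in E.items():
  for al in (-30,-20,-10,10,20,30):
    M=tilt(35.4,40); top=np.array([x,y,.1224])+M[:,1]*.004
    M2=M@rot('y',np.radians(al)); out=[]
    for dz in (-.05,.03):
      b=None
      for s in seeds(.3):
        q,e=ik(top+M2[:,2]*dz,M2,s)
        if e<1e-3: b=q; break
      out.append(b)
    M3=down(-22.7)@rot('y',np.radians(al)); p=np.array([*SL[n],.132]); b=None
    for s in seeds(-.2):
        q,e=ik(p+M3[:,2]*.03,M3,s)
        if e<1e-3: b=q; break
    out.append(b)
    print(n,al,*out,sep='\n   ')
E
python3 t2.py
```

```text
red
   -30
   [0.5498 0.476  2.2299 4.2083 0.5545 2.0876]
   [0.4677 0.6207 2.159  4.0074 0.5701 2.2355]
   [-0.1974  0.5665  1.9813 -0.7134  0.8466  0.7492]
red
   -20
   [0.424  0.4241 2.2533 3.8298 0.3525 2.3325]
   [0.384  0.588  2.1751 3.6407 0.4145 2.4969]
   [-0.2671  0.5281  1.9953 -0.5288  0.7373  0.5455]
red
   -10
   None
   None
   [-0.3434  0.5023  2.008  -0.2865  0.6607  0.2821]
red
   10
   [ 0.0486  0.4249  2.1848  1.5632  0.5092 -2.0547]
   [ 0.1348  0.5836  2.1275  1.8353  0.4825 -2.2769]
   [-0.5044  0.4939  2.0279  0.2859  0.6588 -0.3382]
red
   20
   [-0.0377  0.4748  2.1223  1.3528  0.7139 -1.9383]
   [ 0.0708  0.6132  2.0831  1.5625  0.6514 -2.0851]
   [-0.5822  0.5123  2.0344  0.526   0.7335 -0.6048]
red
   30
   [-0.0985  0.5413  2.046   1.2205  0.9119 -1.8824]
   [ 0.0214  0.6551  2.0279  1.3903  0.8306 -1.983 ]
   [-0.6539  0.545   2.0384  0.7062  0.8405 -0.8128]
yel
   -30
   None
   [0.6732 0.6259 2.1371 4.2785 0.6238 2.1395]
   [-0.2177  0.6142  1.8587 -0.6815  0.8963  0.6742]
yel
   -20
   [0.6607 0.4315 2.2338 4.2283 0.4283 2.1301]
   [0.594  0.5891 2.
[... 830 characters left out ...]
13  1.6056 -0.439   0.9287  0.3786]
blu
   -10
   [0.7886 0.4123 2.2154 4.228  0.3204 2.213 ]
   [0.7386 0.5759 2.1543 3.9142 0.3643 2.4983]
   [-0.3562  0.6709  1.6167 -0.2282  0.874   0.1886]
blu
   10
   [ 0.5154  0.3923  2.2642  2.2445  0.3088 -2.349 ]
   [ 0.5597  0.5666  2.1881  2.5167  0.3674 -2.5946]
   [-0.4778  0.6634  1.6339  0.2281  0.8716 -0.2312]
blu
   20
   [ 0.3866  0.4239  2.254   1.8473  0.5121 -2.0859]
   [ 0.474   0.5864  2.1811  2.0986  0.5144 -2.2825]
   [-0.5367  0.6769  1.6395  0.4381  0.9244 -0.4244]
blu
   30
   [ 0.2802  0.4789  2.2212  1.6342  0.7175 -1.9978]
   [ 0.399   0.6208  2.1584  1.8451  0.6849 -2.1306]
   [-0.5914  0.7013  1.6429  0.6198  1.0056 -0.5895]
```

```bash
cat > pan.py <<'E'
from kin import *
E=dict(red=(.5338,.2392),yel=(.4801,.3147),blu=(.4206,.3969))
M40=tilt(35.4,40); A20=rot('y',np.radians(20)); G=M40@A20
def top(n): return np.array([*E[n],.1224])+M40[:,1]*.004
def so(n,d): return top(n)+G[:,2]*d
E
python3 - <<'E'
from pan import *
plan((so('red',-.05),G),(so('red',.034),G),(so('red',.034)-M40[:,2]*.09,G))
E
```

```text
t 17.05 now [0.5041 0.2218 0.1689] q [ 0.158   0.3789  2.2324  1.905   0.311  -2.2907] F [ 0.8112  0.5383 -0.1562] gap 0.0427
mv [-0.202, 0.003, 0.105] [-0.0024, 0.1089, 0.0012] rows 0.5 / 2.7
mv [-0.0, -0.0, 0.84] [0.0, 0.0, 0.0] rows 2.0 / 0.0
mv [0.308, 0.0, -0.846] [0.0, 0.0, 0.0] rows 2.2 / 0.0
```

step_arm(
  increments=[-0.2, 0, 0, -0.002, 0.109, 0, -0.2, 0, 0, -0.002, 0.109, 0, -0.2, 0, 0, -0.002, 0.109, 0, -0.2, 0, 0.1, -0.002, 0.109, 0, -0.2, 0, 0.1, -0.002, 0.109, 0],
)

```text
t: 17.47
tool_pos: [0.5234, 0.2068, 0.1606]
tcp_rot: [1.158, 2.657, 1.165]
wrist_force: [-0.6, 0.2, -0.9]
finger_gap: 0.043
```

Run:
```python
from pan import *
plan((so('red',.034),G),(so('red',.034)-M40[:,2]*.09,G))
```

```text
t 17.47 now [0.5234 0.2068 0.1606] q [-0.0431  0.4766  2.1172  1.3407  0.7171 -1.9328] F [-0.6308  0.2008 -0.9475] gap 0.0430
mv [0.03, 0.006, 0.85] [-0.0009, -0.0002, 0.0006] rows 2.0 / 0.0
mv [0.308, 0.0, -0.846] [0.0, 0.0, 0.0] rows 2.2 / 0.0
```

step_arm(
  increments=[0.03, 0.006, 0.2, 0, 0, 0, 0.03, 0.006, 0.5, 0, 0, 0, 0.03, 0.006, 0.75, 0, 0, 0, 0.03, 0.006, 0.85, 0, 0, 0, 0.03, 0.006, 0.85, 0, 0, 0],
)

```text
t: 17.88
tool_pos: [0.5459, 0.2631, 0.0995]
tcp_rot: [1.158, 2.66, 1.163]
wrist_force: [-0.3, -0.1, 0.1]
finger_gap: 0.0428
```

Run:
```python
from pan import *
plan((so('red',.034),G),(so('red',.034)-M40[:,2]*.09,G))
w=cam('wrist'); draw(w,panel_easel(.5338,.2392)+panel_easel(.4801,.3147),150,120,550,420,2,'g5.png')
```

```text
t 17.88 now [0.5459 0.2631 0.0995] q [ 0.0779  0.6212  2.078   1.5637  0.6472 -2.0848] F [-0.2675 -0.0648  0.1427] gap 0.0428
mv [-0.005, 0.006, -0.01] [-0.0017, -0.0005, 0.0006] rows 0.0 / 0.0
mv [0.308, 0.0, -0.846] [0.0, 0.0, 0.0] rows 2.2 / 0.0
```

View pics/g5.png

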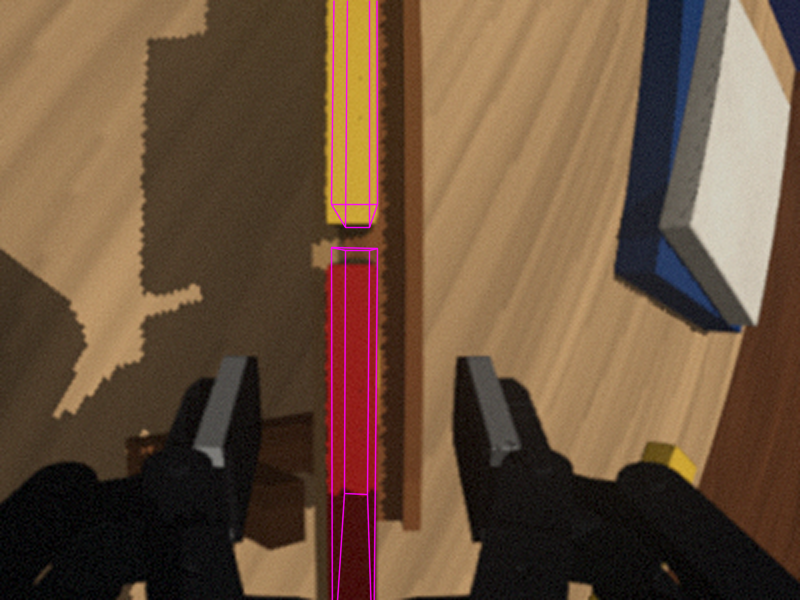

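step_arm(
  increments=[0, 0.005, 0, 0, 0, 0, 0, 0.005, 0, 0, 0, 0, 0, 0.005, 0, 0, 0, 0, 0, 0.005, 0, 0, 0, 0, 0, 0.005, 0, 0, 0, 0, 0, 0.005, 0, 0, 0, 0, 0, 0.005, 0, 0, 0, 0],
  grip=1,
  force=60,
)

```text
t: 18.52
tool_pos: [0.5459, 0.2619, 0.1016]
tcp_rot: [1.158, 2.658, 1.164]
wrist_force: [-5.4, -5.3, 5.7]
finger_gap: 0.0073
```

Run:
```python
from pan import *
plan((so('red',.034)-M40[:,2]*.08,G))
```

```text
t 18.52 now [0.5459 0.2619 0.1016] q [ 0.0757  0.6168  2.0787  1.5596  0.6477 -2.081 ] F [-5.3615 -5.3205  5.7322] gap 0.0073
mv [0.271, -0.005, -0.739] [-0.0013, -0.0001, 0.0007] rows 1.9 / 0.0
```

step_arm(
  increments=[0.1, 0, -0.25, 0, 0, 0, 0.2, 0, -0.5, 0, 0, 0, 0.27, 0, -0.74, 0, 0, 0, 0.27, 0, -0.74, 0, 0, 0, 0.27, 0, -0.74, 0, 0, 0],
)

```text
t: 18.93
tool_pos: [0.505, 0.232, 0.1635]
tcp_rot: [1.157, 2.654, 1.164]
wrist_force: [0.5, 0.9, -0.8]
finger_gap: 0.0072
```

Run:
```python
from pan import *
s=cam('scene'); crop(s,340,90,540,290,3,'h1.png')
D=down(-22.7)@A20
SL=dict(red=(.4688,-.1391),yel=(.5168,-.1603),blu=(.6137,-.1997))
P=np.array([*SL['red'],.132])+D[:,2]*.034
plan(((.48,.15,.25),None),((.46,.0,.25),D),(P+[0,0,.09],D),(P,D))
for p,M in [((.48,.15,.25),G),((.46,0,.25),D),(P+[0,0,.09],D),(P,D)]: print(ik(np.array(p),M,manip.sense()['joint_pos']))
```

```text
t 18.98 now [0.5052 0.2323 0.1626] q [ 0.0151  0.4587  2.1502  1.402   0.6831 -1.9479] F [ 0.3935  0.0902 -0.9593] gap 0.0075
mv*2:
    [-0.058, 0.018, -0.61] [0.0, 0.0, 0.0] rows 1.5 / 0.0
    then x1 [-0.058, 0.018, -0.61]
mv [-0.812, -0.796, -0.999] [0.0841, -0.1116, 0.3606] rows 3.6 / 9.7
mv*2:
    [-0.635, 0.309, 0.088] [0.0, 0.0, 0.0] rows 1.7 / 0.0
    then x1 [-0.635, 0.309, 0.088]
mv [-0.308, 0.0, 0.846] [0.0, 0.0, 0.0] rows 2.2 / 0.0
(array([-0.1892,  0.2602,  2.1311,  1.0727,  0.8724, -1.7136]), np.float64(2.782774011222955e-12))
(array([-0.3392,  0.2149,  1.9966,  0.4314,  0.9554, -0.1991]), np.float64(2.220446049250313e-15))
(array([-0.5794,  0.3716,  1.9562,  0.4339,  0.9272, -0.4659]), np.float64(2.4980018054066022e-15))
(array([-0.5794,  0.5189,  2.0373,  0.5321,  0.7246, -0.6099]), np.float64(3.206190353825209e-11))
```

View pics/h1.png

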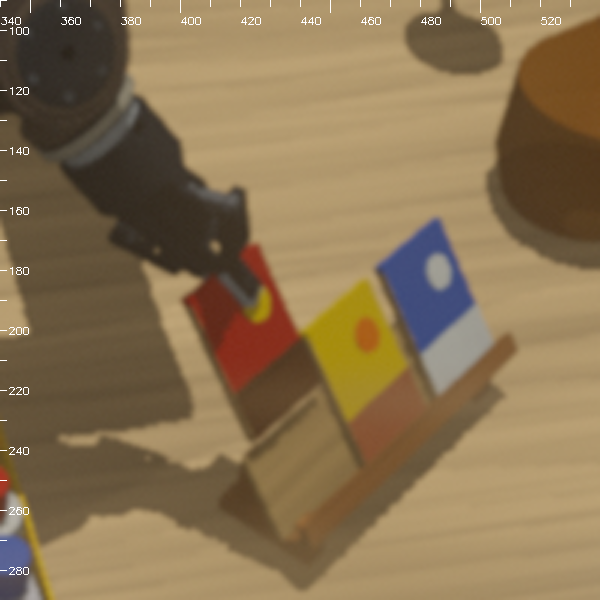

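step_arm(
  increments=[-0.058, 0.018, -0.61, 0, 0, 0, -0.058, 0.018, -0.61, 0, 0, 0],
)

```text
t: 19.15
tool_pos: [0.4924, 0.1905, 0.2063]
tcp_rot: [1.158, 2.658, 1.162]
wrist_force: [0.7, 0.1, 0.2]
finger_gap: 0.0075
```

step_arm(
  increments=[-0.058, 0.018, -0.61, 0, 0, 0, -0.058, 0.018, -0.61, 0, 0, 0, -0.058, 0.018, -0.61, 0, 0, 0],
)

```text
t: 19.4
tool_pos: [0.4809, 0.1476, 0.252]
tcp_rot: [1.157, 2.654, 1.162]
wrist_force: [0.3, 0.3, -0.9]
finger_gap: 0.0072
```

step_arm(
  increments=[-0.4, -0.4, -0.5, 0.042, -0.056, 0.18, -0.8, -0.8, -1, 0.084, -0.1116, 0.36, -0.8, -0.8, -1, 0.084, -0.1116, 0.36, -0.8, -0.8, -1, 0.084, -0.1116, 0.36, -0.8, -0.8, -1, 0.084, -0.1116, 0.36, -0.8, -0.8, -1, 0.084, -0.1116, 0.36, -0.8, -0.8, -1, 0.084, -0.1116, 0.36, -0.8, -0.8, -1, 0.084, -0.1116, 0.36, -0.8, -0.8, -1, 0.084, -0.1116, 0.36, -0.8, -0.8, -1, 0.084, -0.1116, 0.36, -0.8, -0.8, -1, 0.084, -0.1116, 0.36],
)

```text
t: 20.32
tool_pos: [0.4606, -0.0008, 0.2513]
tcp_rot: [-2.43, -1.616, -0.428]
wrist_force: [0.9, 0.2, -1.6]
finger_gap: 0.0073
```

```bash
cat >> pan.py <<'E'
DR=down(-22.7)@A20
SL=dict(red=(.4688,-.1391),yel=(.5168,-.1603),blu=(.6137,-.1997))
def pl(n,h=0): return np.array([*SL[n],.132+h])+DR[:,2]*.034
E
python3 - <<'E'
from pan import *
plan((pl('red',.09),DR))
E
```

```text
t 20.32 now [ 0.4606 -0.0008  0.2513] q [-0.3402  0.214   1.9934  0.4295  0.959  -0.1968] F [ 0.8983  0.24   -1.558 ] gap 0.0073
mv*2:
    [-0.634, 0.305, 0.095] [0.0001, 0.0002, -0.0002] rows 1.7 / 0.0
    then x1 [-0.635, 0.305, 0.095]
```

step_arm(
  increments=[-0.63, 0.305, 0, 0, 0, 0, -0.63, 0.305, 0, 0, 0, 0, -0.63, 0.305, 0, 0, 0, 0],
)

```text
t: 20.57
tool_pos: [0.4666, -0.0696, 0.2273]
tcp_rot: [-2.427, -1.618, -0.429]
wrist_force: [-0.7, 0.4, -0.8]
finger_gap: 0.0072
```

step_arm(
  increments=[-0.63, 0.305, 0.1, 0, 0, 0, -0.63, 0.305, 0.15, 0, 0, 0, -0.63, 0.305, 0.15, 0, 0, 0, -0.63, 0.305, 0.15, 0, 0, 0],
)

```text
t: 20.9
tool_pos: [0.4739, -0.1314, 0.1898]
tcp_rot: [-2.424, -1.616, -0.429]
wrist_force: [-0.6, -0.1, -0.7]
finger_gap: 0.0073
```

```bash
cat >> pan.py <<'E'
def held():  # panel box as held, from tool pose
    st=manip.sense(); M=R.from_rotvec(st['tcp_rot']).as_matrix(); Pm=M@A20.T
    top=np.array(st['tool_pos'])-M[:,2]*.034
    X=np.eye(4); X[:3,:3]=np.c_[Pm[:,1],Pm[:,0],-Pm[:,2]] ; X[:3,3]=top
    return box(X,(-.004,-.0425,-.12),(.004,.0425,0))
E
python3 - <<'E'
from pan import *
plan((pl('red',.09),DR))
sg=rack()+held()
w=cam('wrist'); draw(w,sg,0,0,640,480,1.25,'i1.png')
s=cam('scene'); draw(s,sg,180,160,310,330,4,'i2.png')
s=cam('top'); draw(s,sg,330,200,450,330,4,'i3.png')
E
```

```text
t 20.90 now [ 0.4739 -0.1314  0.1898] q [-0.5851  0.3757  1.9507  0.4338  0.9341 -0.4718] F [-0.5681 -0.081  -0.6627] gap 0.0073
mv [0.025, -0.017, 0.007] [-0.0009, -0.0009, 0.0003] rows 0.1 / 0.0
```

View pics/i1.png

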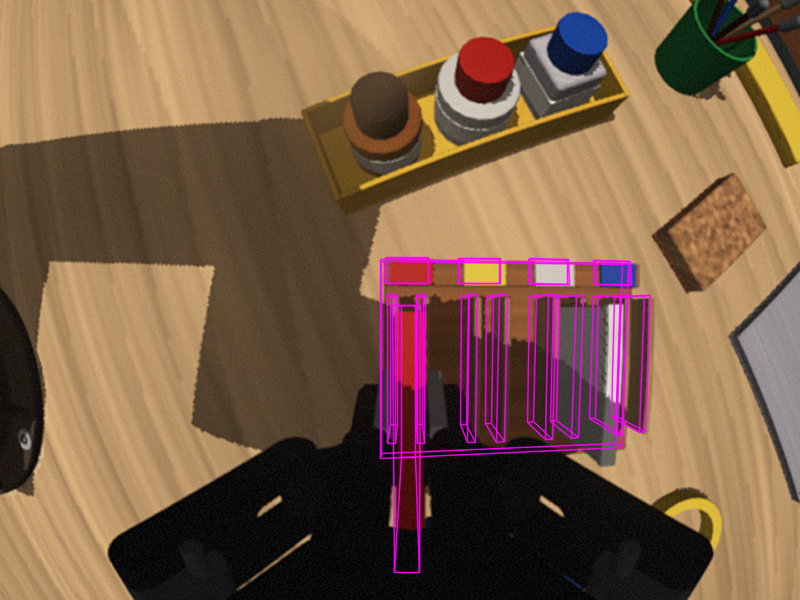

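View pics/i2.png

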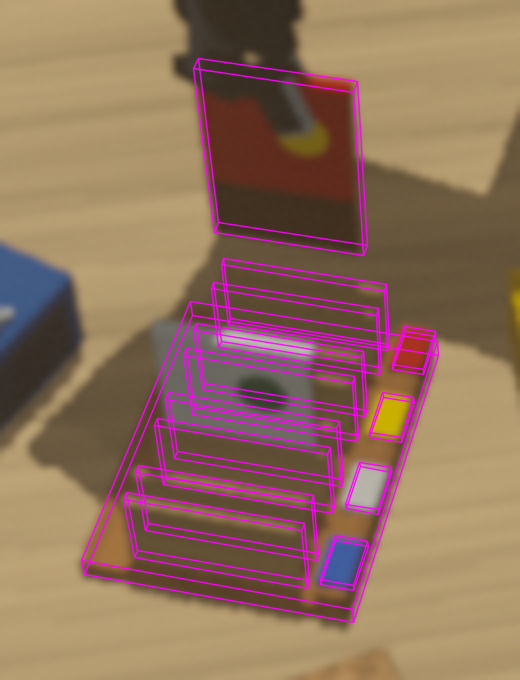

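View pics/i3.png

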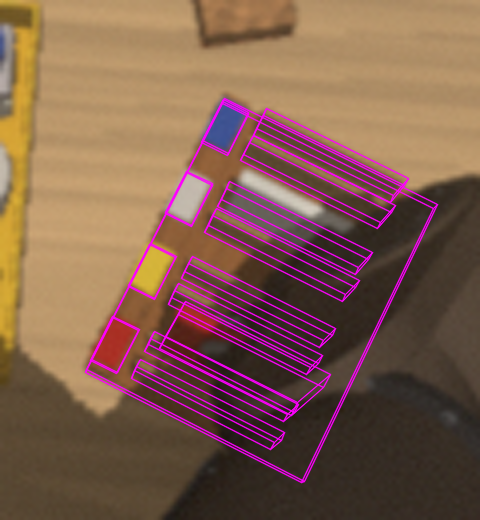

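Run:
```python
from pan import *
sg=rack()
w=cam('wrist'); crop(w,295,195,415,315,6,'i4.png'); draw(w,sg+held(),295,195,415,315,6,'i5.png')
```

```text
(no output)
```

View pics/i4.png

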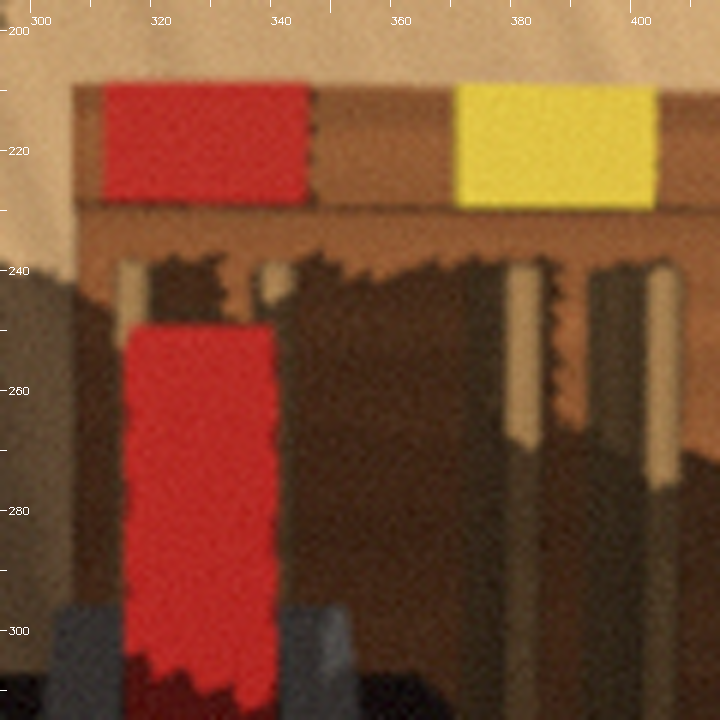

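View pics/i5.png

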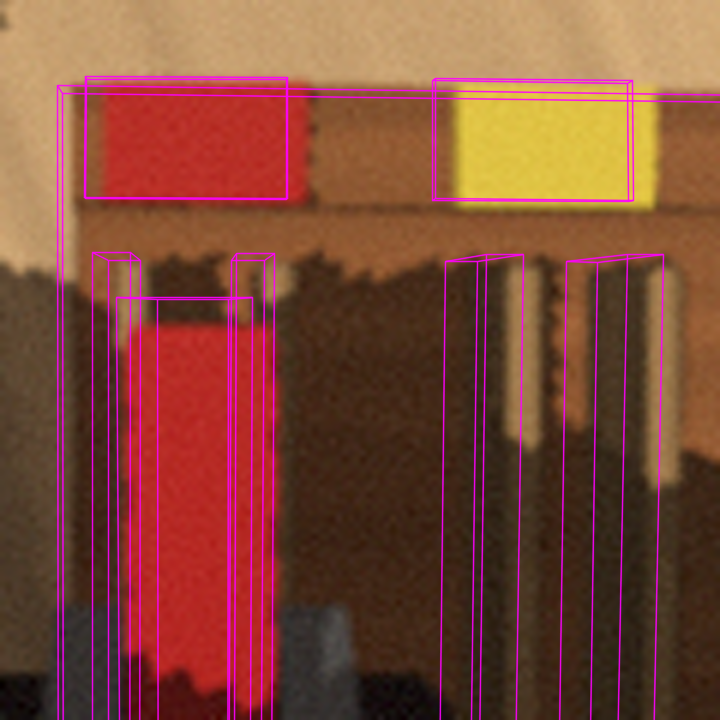

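Run:
```python
from pan import *
w=cam('wrist'); M=T(*RACK)
def pr(p): return proj(w,(M@np.r_[p,1])[:3])
for x in (-.078,-.026):
    for dx in (-.012,-.007,.007,.012): print(x,dx,'walltop',pr([x+dx,.048,.062]))
    for dx in (-.015,.015): print('tag',pr([x+dx,.075,.026]),pr([x+dx,.057,.026]))
st=manip.sense(); Mt=R.from_rotvec(st['tcp_rot']).as_matrix(); Pm=Mt@A20.T; top=np.array(st['tool_pos'])-Mt[:,2]*.034
for a in (-.004,.004):
  for b in (.0425,):
    q=top+Pm[:,1]*a+Pm[:,0]*b; print('panel',a,b,q,proj(w,q), 'bottom',proj(w,q+Pm[:,2]*.12), 'rackframe',(np.linalg.inv(M)@np.r_[q,1])[:3],(np.linalg.inv(M)@np.r_[q+Pm[:,2]*.12,1])[:3])
```

```text
-0.078 -0.012 walltop [309.8874 236.6894]
-0.078 -0.007 walltop [316.2098 236.7102]
-0.078 0.007 walltop [333.937  236.7708]
-0.078 0.012 walltop [340.2657 236.7933]
tag [308.6595 207.3185] [308.5309 227.4919]
tag [342.3509 207.4217] [342.3245 227.6037]
-0.026 -0.012 walltop [375.4731 236.9264]
-0.026 -0.007 walltop [381.6889 236.9513]
-0.026 0.007 walltop [398.923  237.0227]
-0.026 0.012 walltop [405.0079 237.0487]
tag [366.9405 207.6064] [366.9882 227.7253]
tag [399.8914 207.9996] [400.0345 227.9414]
panel -0.004 0.0425 [ 0.4821 -0.1003  0.2241] [314.0506 244.4333] bottom [320.8437 244.6966] rackframe [-0.0806  0.0415  0.2241] [-0.0805  0.0416  0.1041]
panel 0.004 0.0425 [ 0.4895 -0.1034  0.2241] [336.6901 244.4418] bottom [332.6749 244.7006] rackframe [-0.0726  0.0415  0.2241] [-0.0725  0.0417  0.1041]
```

step_arm(
  increments=[-0.08, 0, 0.28, -0.001, -0.001, 0, -0.08, 0, 0.28, -0.001, -0.001, 0, -0.08, 0, 0.28, -0.001, -0.001, 0, -0.08, 0, 0.28, -0.001, -0.001, 0],
)

```text
t: 21.48
tool_pos: [0.4751, -0.1282, 0.1639]
tcp_rot: [-2.429, -1.623, -0.43]
wrist_force: [-0.3, 0.7, -1.0]
finger_gap: 0.0073
```

```bash
cat >> pan.py <<'E'
def rel(n):
    M=T(*RACK); st=manip.sense(); Mt=R.from_rotvec(st['tcp_rot']).as_matrix(); Pm=Mt@A20.T; top=np.array(st['tool_pos'])-Mt[:,2]*.034
    b=top+Pm[:,2]*.12; i=np.linalg.inv(M)
    off={'red':-.078,'yel':-.026,'blu':.078}[n]
    print('rel top',(i@np.r_[top,1])[:3]-[off,0,0],'bottom',(i@np.r_[b,1])[:3]-[off,0,0],'t',st['t'],'F',st['wrist_force'])
E
python3 - <<'E'
from pan import *
rel('red')
w=cam('wrist'); crop(w,295,195,415,315,6,'i6.png'); 
s=cam('scene'); crop(s,200,190,300,280,6,'i7.png')
E
```

```text
rel top [0.0016 0.0015 0.1959] bottom [0.0021 0.0013 0.0759] t 21.4833 F [-0.2536  0.7022 -0.9511]
```

View pics/i6.png

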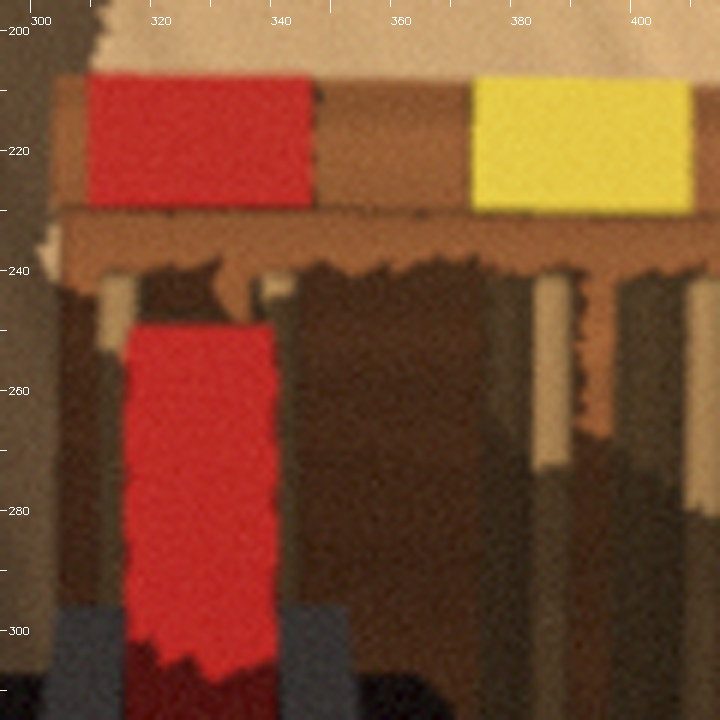

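View pics/i7.png

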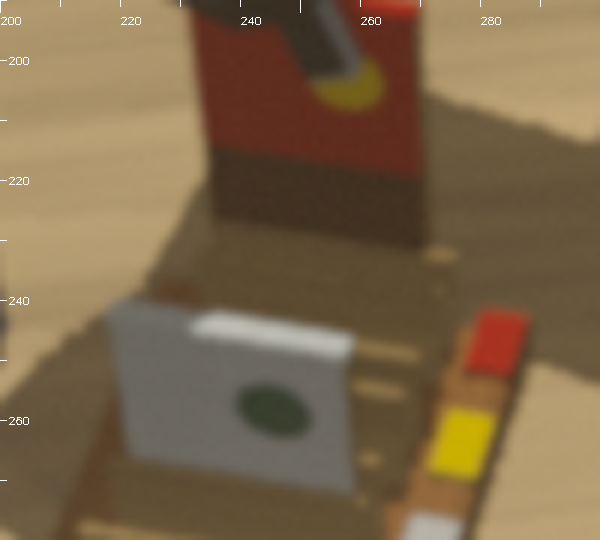

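step_arm(
  increments=[-0.03, -0.011, 0.08, 0.001, 0, 0, -0.06, -0.011, 0.16, 0.001, 0, 0, -0.09, -0.011, 0.24, 0.001, 0, 0, -0.09, -0.011, 0.25, 0.001, 0, 0, -0.09, -0.011, 0.25, 0.001, 0, 0],
)

```text
t: 22.0
tool_pos: [0.4741, -0.1279, 0.1367]
tcp_rot: [-2.427, -1.622, -0.426]
wrist_force: [-1.1, 0.1, -0.4]
finger_gap: 0.0073
```

Run:
```python
from pan import *
rel('red')
w=cam('wrist'); crop(w,295,195,415,315,6,'i8.png'); 
s=cam('scene'); crop(s,200,190,300,280,6,'i9.png')
```

```text
rel top [0.0006 0.0014 0.1686] bottom [0.0007 0.0011 0.0486] t 22.0 F [-1.0502  0.1335 -0.3595]
```

View pics/i8.png

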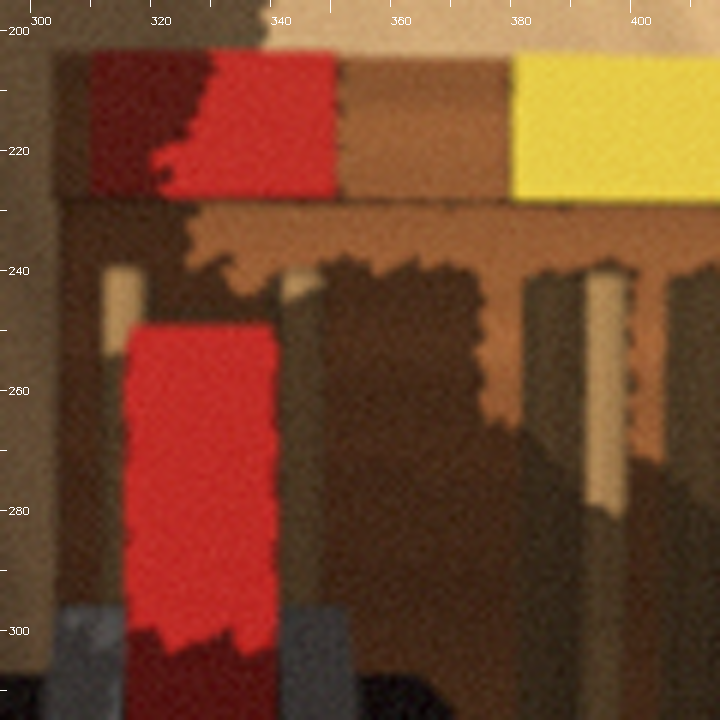

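View pics/i9.png

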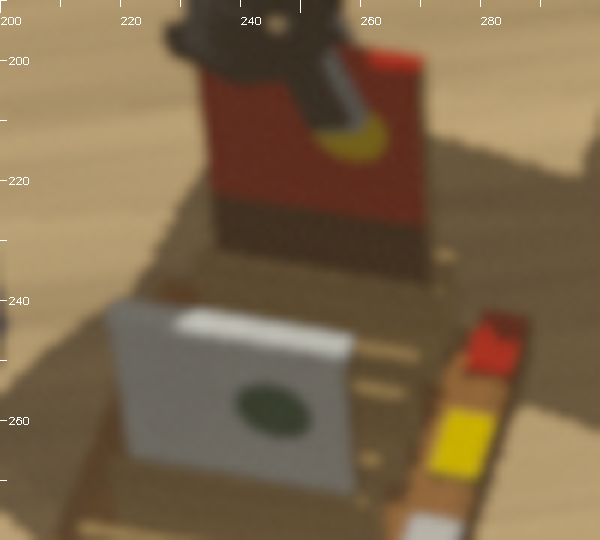

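step_arm(
  increments=[-0.04, 0, 0.11, 0, 0, 0, -0.08, 0, 0.22, 0, 0, 0, -0.109, 0, 0.3, 0, 0, 0, -0.109, 0, 0.3, 0, 0, 0, -0.109, 0, 0.3, 0, 0, 0],
)

```text
t: 22.52
tool_pos: [0.4744, -0.1281, 0.1054]
tcp_rot: [-2.427, -1.622, -0.427]
wrist_force: [0.0, -0.6, -1.2]
finger_gap: 0.0073
```

step_arm(
  increments=[-0.01, 0, 0.02, 0, 0, 0, -0.014, 0, 0.04, 0, 0, 0, -0.014, 0, 0.04, 0, 0, 0],
)

```text
t: 22.77
tool_pos: [0.4745, -0.1281, 0.1012]
tcp_rot: [-2.427, -1.622, -0.427]
wrist_force: [0.8, -0.5, -0.9]
finger_gap: 0.007
```

Run:
```python
from pan import *
rel('red')
```

```text
rel top [0.0011 0.0013 0.1332] bottom [0.0012 0.0011 0.0132] t 22.7667 F [ 0.7923 -0.4936 -0.8608]
```

step_arm(
  increments=[-0.005, 0, 0.015, 0, 0, 0, -0.01, 0, 0.03, 0, 0, 0, -0.01, 0, 0.03, 0, 0, 0],
)

```text
t: 23.02
tool_pos: [0.4753, -0.1282, 0.1007]
tcp_rot: [-2.428, -1.624, -0.431]
wrist_force: [-6.0, -1.3, 38.4]
finger_gap: 0.0069
```

step_arm(
  increments=[-0.005, 0, 0.015, 0, 0, 0, -0.01, 0, 0.03, 0, 0, 0, -0.01, 0, 0.03, 0, 0, 0],
)

```text
t: 23.27
tool_pos: [0.4762, -0.1282, 0.1006]
tcp_rot: [-2.428, -1.626, -0.437]
wrist_force: [-6.2, -0.4, 42.4]
finger_gap: 0.0072
```

step_arm(
  increments=[0.01, 0, -0.03, 0, 0, 0, 0.01, 0, -0.03, 0, 0, 0, 0.01, 0, -0.03, 0, 0, 0, 0.01, 0, -0.03, 0, 0, 0, 0.01, 0, -0.03, 0, 0, 0],
  grip=0.7,
)

```text
t: 23.68
tool_pos: [0.476, -0.1282, 0.1035]
tcp_rot: [-2.428, -1.625, -0.436]
wrist_force: [0.5, 0.5, -0.2]
finger_gap: 0.0256
```

step_arm(
  increments=[0, 0, -0.3, 0, 0, 0, 0, 0, -0.6, 0, 0, 0, 0, 0, -0.9, 0, 0, 0, 0, 0, -0.9, 0, 0, 0],
)

```text
t: 24.02
tool_pos: [0.4646, -0.1585, 0.1917]
tcp_rot: [-2.432, -1.628, -0.44]
wrist_force: [0.7, -0.2, 0.2]
finger_gap: 0.0254
```

Run:
```python
from pan import *
rel('red')
w=cam('wrist'); cv2.imwrite('pics/j1.png',w['color'])
s=cam('scene'); crop(s,190,190,310,310,6,'j2.png')
plan(((.46,.0,.25),DR),((.48,.15,.25),G),(so('yel',-.06),G),(so('yel',.034),G))
```

```text
rel top [ 0.0032 -0.0306  0.2237] bottom [ 0.0049 -0.0306  0.1037] t 24.0167 F [ 0.6666 -0.169   0.2489]
t 24.12 now [ 0.4637 -0.1568  0.1883] q [-0.6403  0.3776  1.9524  0.4281  0.9375 -0.5265] F [ 0.2407  0.4921 -0.7345] gap 0.0256
mv*2:
    [0.78, -0.314, -0.047] [0.0024, -0.0003, 0.002] rows 2.0 / 0.1
    then x1 [0.778, -0.32, -0.045]
mv*2:
    [0.686, -0.197, 0.25] [-0.0846, 0.1125, -0.3597] rows 1.8 / 9.7
    then x1 [0.407, 0.395, 0.501]
mv*2:
    [0.358, -0.024, 0.677] [0.0, 0.0, 0.0] rows 1.8 / 0.0
    then x1 [0.358, -0.024, 0.677]
mv [-0.0, 0.0, 0.94] [0.0, 0.0, 0.0] rows 2.3 / 0.0
```

View pics/j1.png

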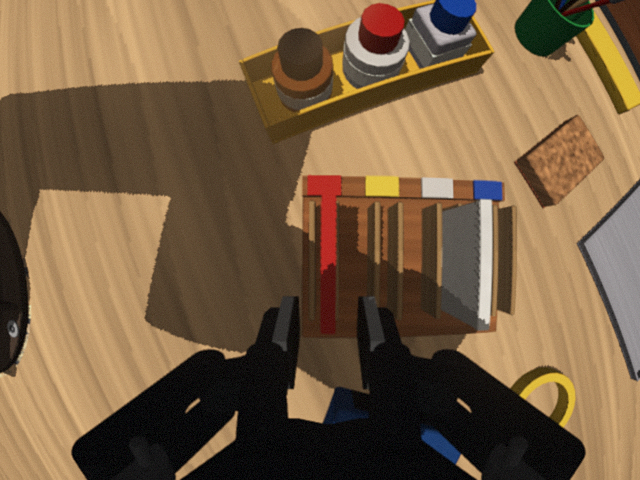

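View pics/j2.png

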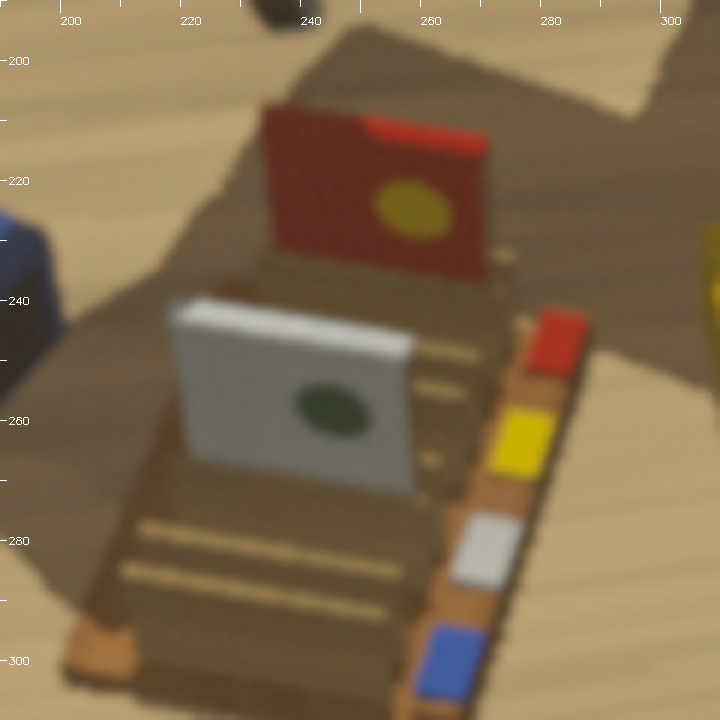

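step_arm(
  increments=[0.3, -0.12, -0.4, 0, 0, 0, 0.78, -0.31, -0.4, 0, 0, 0, 0.78, -0.31, -0.4, 0, 0, 0, 0.78, -0.31, -0.4, 0, 0, 0],
  grip=0.5,
)

```text
t: 24.45
tool_pos: [0.4569, -0.087, 0.2527]
tcp_rot: [-2.427, -1.628, -0.438]
wrist_force: [0.3, -0.2, -0.3]
finger_gap: 0.0426
```

Run:
```python
from pan import *
plan(((.47,.03,.25),G),(so('yel',-.06),G))
```

```text
t 24.45 now [ 0.4569 -0.087   0.2527] q [-0.5234  0.2402  1.952   0.4104  1.0278 -0.3627] F [ 0.331  -0.1531 -0.3393] gap 0.0426
mv*2:
    [0.527, -0.162, 0.205] [-0.0828, 0.1128, -0.3567] rows 1.4 / 9.6
    then x1 [0.323, 0.292, 0.397]
mv*3:
    [0.47, 0.182, 0.713] [0.0, 0.0, 0.0] rows 2.1 / 0.0
    then x2 [0.47, 0.182, 0.713]
```

step_arm(
  increments=[0.5, -0.15, 0.2, -0.04, 0.056, -0.178, 0.98, -0.3, 0.38, -0.083, 0.113, -0.357, 0.98, -0.3, 0.38, -0.083, 0.113, -0.357, 0.98, -0.3, 0.38, -0.083, 0.113, -0.357, 0.98, -0.3, 0.38, -0.083, 0.113, -0.357, 0.98, -0.3, 0.38, -0.083, 0.113, -0.357, 0.98, -0.3, 0.38, -0.083, 0.113, -0.357, 0.98, -0.3, 0.38, -0.083, 0.113, -0.357, 0.98, -0.3, 0.38, -0.083, 0.113, -0.357, 0.98, -0.3, 0.38, -0.083, 0.113, -0.357, 0.98, -0.3, 0.38, -0.083, 0.113, -0.357],
)

```text
t: 25.37
tool_pos: [0.4692, 0.021, 0.2484]
tcp_rot: [1.158, 2.655, 1.171]
wrist_force: [0.1, -0.5, 0.3]
finger_gap: 0.0429
```

Run:
```python
from pan import *
plan(((.44,.2,.24),G),(so('yel',-.06),G))
```

```text
t 25.37 now [0.4692 0.021  0.2484] q [-0.4991  0.2812  2.1045  0.9223  1.0564 -1.8483] F [ 0.137  -0.4657  0.3151] gap 0.0429
mv*2:
    [0.664, 0.28, 0.552] [0.0002, -0.0009, 0.0003] rows 2.2 / 0.0
    then x1 [0.666, 0.279, 0.55]
mv*2:
    [0.067, 0.022, 0.543] [0.0, 0.0, 0.0] rows 1.3 / 0.0
    then x1 [0.067, 0.022, 0.543]
```

step_arm(
  increments=[0.66, 0.28, 0.55, 0, 0, 0, 0.66, 0.28, 0.55, 0, 0, 0, 0.66, 0.28, 0.55, 0, 0, 0],
)

```text
t: 25.62
tool_pos: [0.4524, 0.1138, 0.2428]
tcp_rot: [1.164, 2.659, 1.172]
wrist_force: [0.3, 0.0, 1.1]
finger_gap: 0.0424
```

step_arm(
  increments=[0.66, 0.28, 0.55, 0, 0, 0, 0.66, 0.28, 0.55, 0, 0, 0, 0.66, 0.28, 0.55, 0, 0, 0, 0.66, 0.28, 0.55, 0, 0, 0],
)

```text
t: 25.95
tool_pos: [0.4365, 0.2052, 0.2379]
tcp_rot: [1.166, 2.663, 1.17]
wrist_force: [0.8, -0.3, 0.6]
finger_gap: 0.0421
```

Run:
```python
from pan import *
plan((so('yel',-.05),G))
```

```text
t 25.95 now [0.4365 0.2052 0.2379] q [-0.0604  0.2312  2.2272  1.1835  0.7749 -1.736 ] F [ 0.785  -0.2908  0.6346] gap 0.0421
mv*2:
    [0.036, 0.031, 0.574] [-0.0017, -0.0027, -0.0015] rows 1.4 / 0.1
    then x1 [0.04, 0.028, 0.574]
```

step_arm(
  increments=[0.07, 0.06, 0.6, -0.002, -0.003, -0.001, 0.07, 0.06, 0.9, -0.002, -0.003, -0.001, 0.07, 0.06, 0.95, -0.002, -0.003, -0.001, 0.07, 0.06, 0.95, -0.002, -0.003, -0.001, 0.07, 0.06, 0.95, -0.002, -0.003, -0.001],
)

```text
t: 26.37
tool_pos: [0.462, 0.272, 0.1742]
tcp_rot: [1.166, 2.653, 1.167]
wrist_force: [0.2, -0.3, 0.2]
finger_gap: 0.0428
```

Run:
```python
from pan import *
plan((so('yel',.034),G))
w=cam('wrist'); draw(w,panel_easel(*E['blu'])+panel_easel(.4801,.3147),150,120,550,420,2,'k1.png')
```

```text
t 26.37 now [0.462  0.272  0.1742] q [ 0.1168  0.4041  2.2176  1.5003  0.6324 -1.9541] F [ 0.171  -0.3272  0.1562] gap 0.0428
mv*2:
    [0.003, 0.005, 0.517] [-0.0004, 0.0, -0.0011] rows 1.2 / 0.0
    then x1 [0.003, 0.005, 0.517]
```

View pics/k1.png

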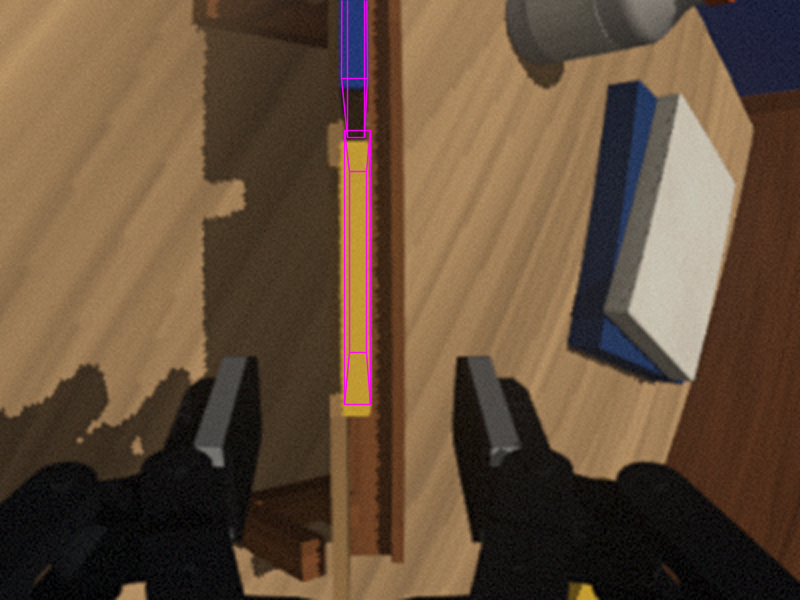

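step_arm(
  increments=[0.003, 0.01, 0.3, 0, 0, 0, 0.003, 0.01, 0.6, 0, 0, 0, 0.003, 0.01, 0.85, 0, 0, 0, 0.003, 0.01, 1, 0, 0, 0, 0.003, 0.01, 1, 0, 0, 0],
)

```text
t: 26.83
tool_pos: [0.4927, 0.3351, 0.1029]
tcp_rot: [1.167, 2.652, 1.168]
wrist_force: [-0.6, -0.7, -0.2]
finger_gap: 0.0426
```

Run:
```python
from pan import *
plan((so('yel',.034),G))
```

```text
t 26.83 now [0.4927 0.3351 0.1029] q [ 0.2505  0.5954  2.1502  1.8074  0.583  -2.1799] F [-0.6303 -0.7292 -0.1694] gap 0.0426
mv [0.012, -0.004, 0.034] [-0.0002, 0.0003, -0.0013] rows 0.1 / 0.0
```

step_arm(
  increments=[0.01, 0, 0.03, 0, 0, -0.001, 0.01, 0, 0.03, 0, 0, -0.001, 0.01, 0, 0.03, 0, 0, -0.001, 0.01, 0, 0.03, 0, 0, -0.001, 0.01, 0, 0.03, 0, 0, -0.001, 0.01, 0, 0.03, 0, 0, -0.001, 0.01, 0, 0.03, 0, 0, -0.001],
  grip=1,
)

```text
t: 27.42
tool_pos: [0.493, 0.3369, 0.1022]
tcp_rot: [1.163, 2.65, 1.168]
wrist_force: [-3.2, -7.2, 8.4]
finger_gap: 0.007
```

step_arm(
  increments=[0.1, 0, -0.25, 0, 0, 0, 0.2, 0, -0.5, 0, 0, 0, 0.27, 0, -0.74, 0, 0, 0, 0.27, 0, -0.74, 0, 0, 0, 0.27, 0, -0.74, 0, 0, 0],
)

```text
t: 27.83
tool_pos: [0.4518, 0.3073, 0.1639]
tcp_rot: [1.161, 2.647, 1.169]
wrist_force: [-0.5, 0.2, -1.3]
finger_gap: 0.0071
```

Run:
```python
from pan import *
plan(((.44,.19,.25),None),((.46,.05,.25),DR),(pl('yel',.1),DR))
```

```text
t 27.83 now [0.4518 0.3073 0.1639] q [ 0.209   0.4279  2.2263  1.6374  0.5864 -2.0221] F [-0.5262  0.159  -1.3476] gap 0.0071
mv*2:
    [-0.221, -0.018, -0.695] [0.0, 0.0, 0.0] rows 1.8 / 0.0
    then x1 [-0.221, -0.018, -0.695]
mv*2:
    [-0.521, -0.247, -0.41] [0.0861, -0.1121, 0.3593] rows 1.7 / 9.7
    then x1 [-0.571, 0.362, -0.208]
mv*2:
    [-0.839, 0.668, -0.04] [0.0, 0.0, 0.0] rows 2.6 / 0.0
    then x1 [-0.839, 0.668, -0.04]
```

step_arm(
  increments=[-0.22, -0.018, -0.7, 0, 0, 0, -0.22, -0.018, -0.7, 0, 0, 0],
)

```text
t: 28.0
tool_pos: [0.4452, 0.2481, 0.2067]
tcp_rot: [1.161, 2.652, 1.167]
wrist_force: [0.9, -0.2, -0.7]
finger_gap: 0.0073
```

step_arm(
  increments=[-0.22, -0.018, -0.7, 0, 0, 0, -0.22, -0.018, -0.7, 0, 0, 0, -0.22, -0.018, -0.7, 0, 0, 0],
)

```text
t: 28.25
tool_pos: [0.4409, 0.1862, 0.2526]
tcp_rot: [1.161, 2.646, 1.167]
wrist_force: [-0.0, 0.3, -0.6]
finger_gap: 0.007
```

step_arm(
  increments=[-0.4, -0.2, -0.4, 0.043, -0.056, 0.18, -0.9, -0.43, -0.75, 0.086, -0.112, 0.359, -0.9, -0.43, -0.75, 0.086, -0.112, 0.359, -0.9, -0.43, -0.75, 0.086, -0.112, 0.359, -0.9, -0.43, -0.75, 0.086, -0.112, 0.359, -0.9, -0.43, -0.75, 0.086, -0.112, 0.359, -0.9, -0.43, -0.75, 0.086, -0.112, 0.359, -0.9, -0.43, -0.75, 0.086, -0.112, 0.359, -0.9, -0.43, -0.75, 0.086, -0.112, 0.359, -0.9, -0.43, -0.75, 0.086, -0.112, 0.359, -0.9, -0.43, -0.75, 0.086, -0.112, 0.359],
)

```text
t: 29.17
tool_pos: [0.4576, 0.0634, 0.255]
tcp_rot: [-2.432, -1.613, -0.428]
wrist_force: [0.7, 0.9, -1.7]
finger_gap: 0.0072
```

```bash
sed -i "s/^RACK=.*/RACK=(0.566-.0255+.0009,-.1088-.0609-.0004,0,-22.7)/" model.py
python3 - <<'E'
from pan import *
M=T(*RACK); 
for n,x in dict(red=-.078,yel=-.026,blu=.078).items(): print(n,(M@[x,0,0,1])[:2])
P=(M@[-.026,0,0,1])[:3]+[0,0,.132]+DR[:,2]*.034
plan((P+[0,0,.12],DR),(P+[0,0,.06],DR))
E
```

```text
red [ 0.4694 -0.14  ]
yel [ 0.5174 -0.1601]
blu [ 0.6134 -0.2002]
t 29.17 now [0.4576 0.0634 0.255 ] q [-0.1958  0.1935  2.0095  0.4359  0.9136 -0.0611] F [ 0.6577  0.8942 -1.7287] gap 0.0072
mv*2:
    [-0.863, 0.71, -0.128] [0.0003, 0.0002, -0.001] rows 2.7 / 0.0
    then x1 [-0.865, 0.707, -0.129]
mv [-0.205, 0.0, 0.564] [0.0, 0.0, 0.0] rows 1.4 / 0.0
```

step_arm(
  increments=[-0.8, 0.71, -0.3, 0, 0, 0, -0.8, 0.71, -0.3, 0, 0, 0, -0.8, 0.71, -0.3, 0, 0, 0, -0.8, 0.71, -0.3, 0, 0, 0],
)

```text
t: 29.5
tool_pos: [0.4919, -0.0464, 0.2549]
tcp_rot: [-2.431, -1.616, -0.432]
wrist_force: [0.1, 0.9, -1.5]
finger_gap: 0.0071
```

step_arm(
  increments=[-0.8, 0.71, -0.28, 0, 0, 0, -0.8, 0.71, -0.28, 0, 0, 0, -0.8, 0.71, -0.28, 0, 0, 0, -0.8, 0.71, -0.28, 0, 0, 0, -0.8, 0.71, -0.28, 0, 0, 0],
)

```text
t: 29.92
tool_pos: [0.5248, -0.1526, 0.2526]
tcp_rot: [-2.428, -1.617, -0.434]
wrist_force: [0.1, 0.7, -1.2]
finger_gap: 0.0068
```

Run:
```python
from pan import *
M=T(*RACK); rel('yel')
P=(M@[-.026,0,0,1])[:3]+[0,0,.132]+DR[:,2]*.034
plan((P+[0,0,.07],DR))
```

```text
rel top [ 0.0039 -0.0019  0.2845] bottom [ 0.0042 -0.0016  0.1645] t 29.9167 F [ 0.0896  0.7205 -1.2166]
t 29.92 now [ 0.5248 -0.1526  0.2526] q [-0.5662  0.3688  1.7531  0.3896  1.1112 -0.361 ] F [ 0.0896  0.7205 -1.2166] gap 0.0068
mv [-0.268, -0.041, 0.781] [0.0007, -0.001, 0.0002] rows 2.0 / 0.0
```

step_arm(
  increments=[0, -0.04, 0, 0, 0, 0, -0.13, -0.04, 0.39, 0, 0, 0, -0.268, -0.04, 0.78, 0, 0, 0, -0.268, -0.04, 0.78, 0, 0, 0, -0.268, -0.04, 0.78, 0, 0, 0],
)

```text
t: 30.33
tool_pos: [0.5213, -0.148, 0.1697]
tcp_rot: [-2.424, -1.616, -0.432]
wrist_force: [0.5, -0.3, 0.7]
finger_gap: 0.0073
```

Run:
```python
from pan import *
rel('yel')
w=cam('wrist'); crop(w,265,195,405,315,5,'l1.png')
for x in (-.026,):
    M=T(*RACK)
    for dx in (-.007,.007): print(x,dx,'walltop',proj(w,(M@[x+dx,.048,.062,1])[:3]))
st=manip.sense(); Mt=R.from_rotvec(st['tcp_rot']).as_matrix(); Pm=Mt@A20.T; top=np.array(st['tool_pos'])-Mt[:,2]*.034
q=top+Pm[:,0]*.0425; print(proj(w,q),proj(w,q+Pm[:,2]*.12))
```

```text
rel top [-0.001   0.0009  0.2016] bottom [-0.0011  0.0015  0.0816] t 30.3333 F [ 0.5049 -0.3116  0.7343]
-0.026 -0.007 walltop [318.8417 239.136 ]
-0.026 0.007 walltop [338.02   239.1761]
[328.0889 245.1172] [328.7603 245.1323]
```

View pics/l1.png

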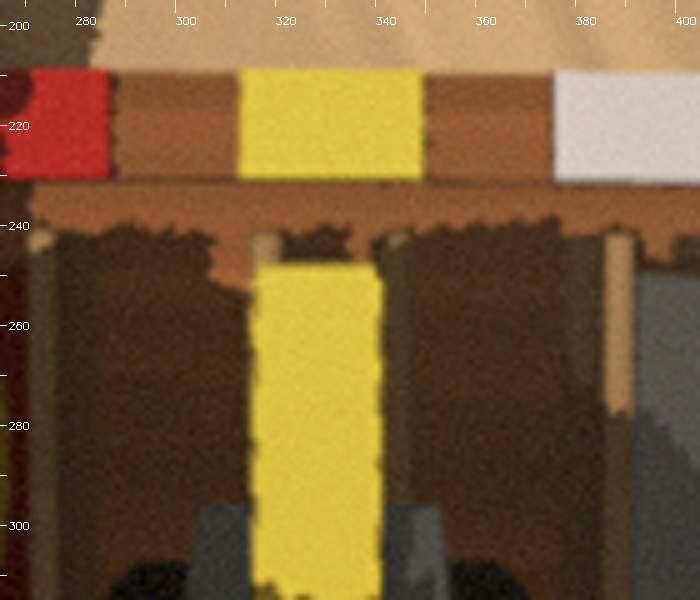

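step_arm(
  increments=[-0.03, 0.012, 0.08, 0, 0, 0, -0.08, 0.012, 0.22, 0, 0, 0, -0.11, 0.012, 0.3, 0, 0, 0, -0.11, 0.012, 0.31, 0, 0, 0, -0.11, 0.012, 0.31, 0, 0, 0],
)

```text
t: 30.8
tool_pos: [0.5238, -0.1488, 0.1389]
tcp_rot: [-2.426, -1.619, -0.435]
wrist_force: [0.6, -0.4, -1.1]
finger_gap: 0.0074
```

Run:
```python
from pan import *
rel('yel')
w=cam('wrist'); crop(w,265,195,405,315,5,'l2.png')
```

```text
rel top [0.0014 0.0011 0.1708] bottom [0.0018 0.0016 0.0508] t 30.8 F [ 0.6291 -0.4087 -1.1301]
```

View pics/l2.png

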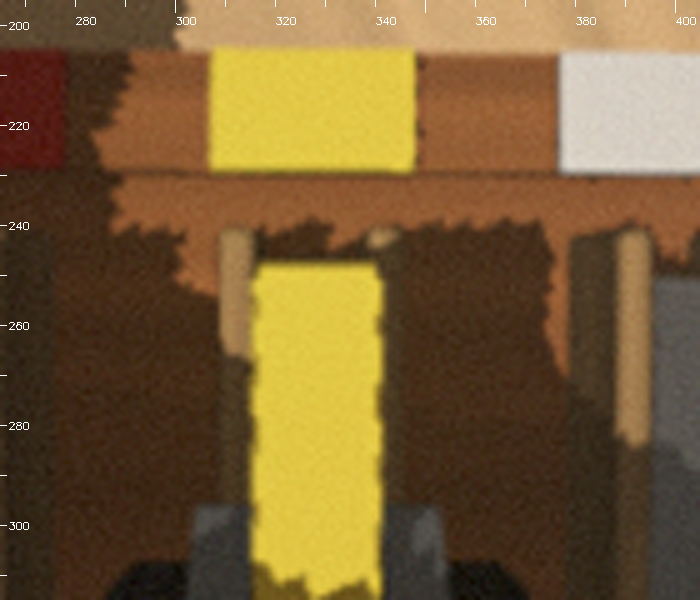

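step_arm(
  increments=[-0.02, -0.012, 0.05, 0, 0, 0, -0.06, -0.015, 0.15, 0, 0, 0, -0.1, -0.015, 0.28, 0, 0, 0, -0.118, -0.015, 0.325, 0, 0, 0, -0.118, -0.015, 0.325, 0, 0, 0],
)

```text
t: 31.27
tool_pos: [0.5221, -0.1479, 0.1033]
tcp_rot: [-2.425, -1.617, -0.434]
wrist_force: [-0.4, -0.4, -0.3]
finger_gap: 0.0069
```

step_arm(
  increments=[-0.01, 0, 0.02, 0, 0, 0, -0.01, 0, 0.03, 0, 0, 0, -0.01, 0, 0.03, 0, 0, 0],
)

```text
t: 31.52
tool_pos: [0.5226, -0.1481, 0.101]
tcp_rot: [-2.426, -1.618, -0.435]
wrist_force: [-1.4, 0.4, 7.4]
finger_gap: 0.0073
```

Run:
```python
from pan import *
rel('yel')
```

```text
rel top [0.0001 0.0013 0.1329] bottom [0.0004 0.0019 0.0129] t 31.5167 F [-1.4179  0.4218  7.3891]
```

step_arm(
  increments=[0, 0, -0.005, 0, 0, 0, 0, 0, -0.01, 0, 0, 0, 0, 0, -0.01, 0, 0, 0, 0, 0, -0.01, 0, 0, 0, 0, 0, -0.01, 0, 0, 0],
  grip=0.7,
)

```text
t: 31.93
tool_pos: [0.5225, -0.1484, 0.1019]
tcp_rot: [-2.426, -1.618, -0.435]
wrist_force: [-0.9, -0.2, -0.1]
finger_gap: 0.0255
```

step_arm(
  increments=[0.1, 0, -0.3, 0, 0, 0, 0.2, 0, -0.6, 0, 0, 0, 0.3, 0, -0.9, 0, 0, 0, 0.3, 0, -0.9, 0, 0, 0],
)

```text
t: 32.27
tool_pos: [0.5226, -0.152, 0.2018]
tcp_rot: [-2.43, -1.623, -0.441]
wrist_force: [-0.4, 0.4, 0.2]
finger_gap: 0.0254
```

Run:
```python
from pan import *
w=cam('wrist'); cv2.imwrite('pics/m1.png',w['color'])
s=cam('scene'); crop(s,190,190,310,310,6,'m2.png')
plan(((.46,.03,.25),G),(so('blu',-.06),G))
```

```text
t 32.37 now [ 0.5213 -0.1512  0.1976] q [-0.5681  0.4285  1.8273  0.4214  0.9874 -0.427 ] F [ 0.1931  0.058  -0.8698] gap 0.0253
mv*2:
    [0.766, -0.63, -0.0] [-0.0829, 0.1119, -0.3586] rows 2.4 / 9.7
    then x1 [0.869, 0.379, 0.291]
mv*3:
    [0.765, 0.201, 0.836] [0.0, 0.0, 0.0] rows 2.8 / 0.0
    then x2 [0.765, 0.201, 0.836]
```

View pics/m1.png

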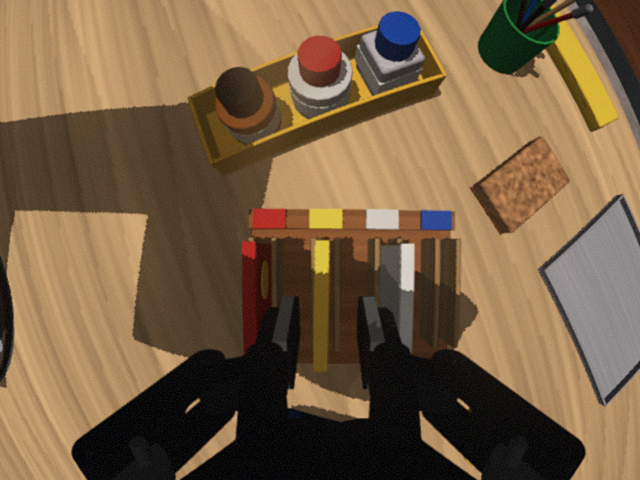

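View pics/m2.png

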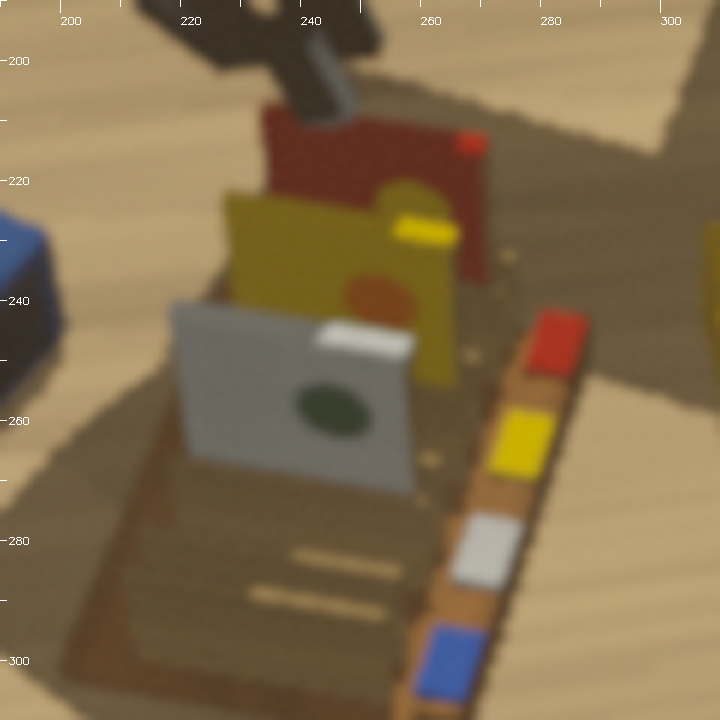

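step_arm(
  increments=[0.2, 0, -0.6, 0, 0, 0, 0.9, -0.85, -0.3, 0, 0, 0, 0.9, -0.85, -0.3, -0.08, 0.11, -0.355, 0.9, -0.85, -0.2, -0.083, 0.112, -0.3586, 0.9, -0.85, -0.2, -0.083, 0.112, -0.3586, 0.9, -0.85, -0.2, -0.083, 0.112, -0.3586, 0.9, -0.85, -0.2, -0.083, 0.112, -0.3586, 0.9, -0.85, -0.2, -0.083, 0.112, -0.3586, 0.9, -0.85, -0.2, -0.083, 0.112, -0.3586, 0.9, -0.85, -0.2, -0.083, 0.112, -0.3586, 0.9, -0.85, -0.2, -0.083, 0.112, -0.3586, 0.9, -0.85, -0.2, -0.083, 0.112, -0.3586],
  grip=0.5,
)

```text
t: 33.37
tool_pos: [0.472, -0.0469, 0.2457]
tcp_rot: [1.154, 2.655, 1.173]
wrist_force: [1.3, 0.8, 0.2]
finger_gap: 0.0426
```

Run:
```python
from pan import *
plan(((.39,.24,.25),G),(so('blu',-.06),G))
```

```text
t 33.37 now [ 0.472  -0.0469  0.2457] q [-0.63    0.3244  2.0432  0.8513  1.1386 -1.9003] F [1.269  0.7627 0.2196] gap 0.0426
mv*3:
    [0.81, 0.265, 0.513] [0.0006, -0.001, 0.0012] rows 2.4 / 0.0
    then x2 [0.812, 0.263, 0.51]
mv*2:
    [0.223, 0.054, 0.697] [0.0, 0.0, 0.0] rows 1.8 / 0.0
    then x1 [0.223, 0.054, 0.697]
```

step_arm(
  increments=[0.81, 0.265, 0.51, 0, 0, 0, 0.81, 0.265, 0.51, 0, 0, 0, 0.81, 0.265, 0.51, 0, 0, 0],
)

```text
t: 33.62
tool_pos: [0.4419, 0.0515, 0.2458]
tcp_rot: [1.158, 2.657, 1.175]
wrist_force: [0.5, -0.6, 0.5]
finger_gap: 0.0422
```

step_arm(
  increments=[0.81, 0.265, 0.51, 0, 0, 0, 0.81, 0.265, 0.51, 0, 0, 0, 0.81, 0.265, 0.51, 0, 0, 0],
)

```text
t: 33.87
tool_pos: [0.4118, 0.1496, 0.2466]
tcp_rot: [1.161, 2.661, 1.175]
wrist_force: [0.4, 0.1, 0.6]
finger_gap: 0.0426
```

step_arm(
  increments=[0.81, 0.265, 0.51, 0, 0, 0, 0.81, 0.265, 0.51, 0, 0, 0, 0.81, 0.265, 0.51, 0, 0, 0, 0.81, 0.265, 0.51, 0, 0, 0, 0.81, 0.265, 0.51, 0, 0, 0],
)

```text
t: 34.28
tool_pos: [0.3832, 0.2458, 0.2479]
tcp_rot: [1.159, 2.665, 1.174]
wrist_force: [-0.9, 0.1, -1.0]
finger_gap: 0.0423
```

Run:
```python
from pan import *
plan((so('blu',-.06),G))
```

```text
t 34.28 now [0.3832 0.2458 0.2479] q [ 0.0577  0.1509  2.3048  1.245   0.7088 -1.6985] F [-0.8907  0.1372 -1.0133] gap 0.0423
mv*2:
    [0.175, 0.071, 0.683] [-0.0013, -0.0036, -0.0002] rows 1.7 / 0.1
    then x1 [0.183, 0.069, 0.682]
```

step_arm(
  increments=[0.18, 0.07, 0.68, -0.001, -0.003, 0, 0.18, 0.07, 0.68, -0.001, -0.003, 0, 0.18, 0.07, 0.68, -0.001, -0.003, 0],
)

```text
t: 34.53
tool_pos: [0.3942, 0.3044, 0.2052]
tcp_rot: [1.165, 2.658, 1.166]
wrist_force: [-0.4, -0.3, -0.7]
finger_gap: 0.0427
```

step_arm(
  increments=[0.18, 0.07, 0.68, 0, 0, 0, 0.18, 0.07, 0.68, 0, 0, 0, 0.18, 0.07, 0.68, 0, 0, 0, 0.18, 0.07, 0.68, 0, 0, 0],
)

```text
t: 34.87
tool_pos: [0.4053, 0.3613, 0.1638]
tcp_rot: [1.167, 2.661, 1.163]
wrist_force: [-0.1, -0.1, -0.7]
finger_gap: 0.0427
```

Run:
```python
from pan import *
plan((so('blu',.034),G))
w=cam('wrist'); draw(w,panel_easel(*E['blu']),150,120,550,420,2,'k2.png')
```

```text
t 34.87 now [0.4053 0.3613 0.1638] q [ 0.3742  0.4118  2.2598  1.8064  0.5152 -2.0522] F [-0.0848 -0.1038 -0.6562] gap 0.0427
mv [0.005, 0.034, 0.906] [-0.0024, -0.001, -0.0013] rows 2.2 / 0.1
```

View pics/k2.png

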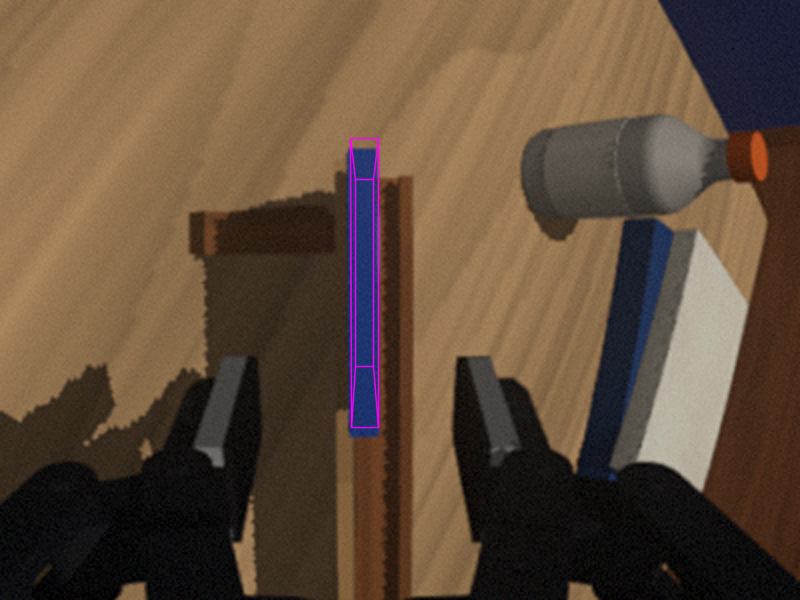

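step_arm(
  increments=[0.005, 0.034, 0.2, -0.002, -0.001, -0.001, 0.005, 0.034, 0.5, -0.002, -0.001, -0.001, 0.005, 0.034, 0.8, -0.002, -0.001, -0.001, 0.005, 0.034, 0.91, -0.002, -0.001, -0.001, 0.005, 0.034, 0.91, -0.002, -0.001, -0.001, 0.005, 0.034, 0.91, -0.002, -0.001, -0.001],
)

```text
t: 35.42
tool_pos: [0.4337, 0.4186, 0.1016]
tcp_rot: [1.163, 2.652, 1.168]
wrist_force: [0.5, -1.3, 0.2]
finger_gap: 0.0426
```

Run:
```python
from pan import *
plan((so('blu',.034),G))
w=cam('wrist'); draw(w,panel_easel(*E['blu']),150,120,550,420,2,'k3.png')
```

```text
t 35.42 now [0.4337 0.4186 0.1016] q [ 0.4747  0.5915  2.1772  2.1027  0.514  -2.2844] F [ 0.4582 -1.3286  0.2283] gap 0.0426
mv [0.011, -0.004, 0.015] [0.0, 0.0003, -0.0005] rows 0.0 / 0.0
```

View pics/k3.png

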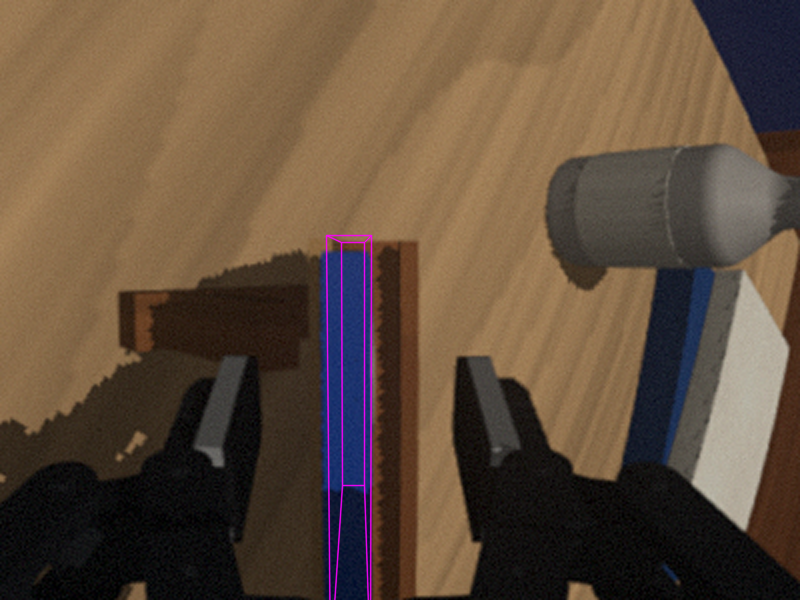

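step_arm(
  increments=[0.01, -0.016, 0.015, 0, 0, 0, 0.01, -0.016, 0.015, 0, 0, 0, 0.01, -0.016, 0.015, 0, 0, 0],
)

```text
t: 35.72
tool_pos: [0.4325, 0.4189, 0.1011]
tcp_rot: [1.163, 2.65, 1.169]
wrist_force: [0.1, -0.0, -0.1]
finger_gap: 0.0428
```

step_arm(
  increments=[0, 0, 0, 0, 0, 0, 0, 0, 0, 0, 0, 0, 0, 0, 0, 0, 0, 0, 0, 0, 0, 0, 0, 0, 0, 0, 0, 0, 0, 0, 0, 0, 0, 0, 0, 0, 0, 0, 0, 0, 0, 0],
  grip=1,
)

```text
t: 36.3
tool_pos: [0.4322, 0.4187, 0.1012]
tcp_rot: [1.163, 2.65, 1.169]
wrist_force: [-2.8, -5.3, 5.4]
finger_gap: 0.0071
```

step_arm(
  increments=[0.1, 0, -0.25, 0, 0, 0, 0.2, 0, -0.5, 0, 0, 0, 0.27, 0, -0.74, 0, 0, 0, 0.27, 0, -0.74, 0, 0, 0, 0.27, 0, -0.74, 0, 0, 0],
)

```text
t: 36.72
tool_pos: [0.3909, 0.3895, 0.1623]
tcp_rot: [1.162, 2.648, 1.171]
wrist_force: [0.3, 1.6, -0.9]
finger_gap: 0.0075
```

Run:
```python
from pan import *
plan(((.38,.25,.26),None),((.44,.07,.26),DR))
```

```text
t 36.72 now [0.3909 0.3895 0.1623] q [ 0.4588  0.4194  2.2596  1.9412  0.4817 -2.1164] F [ 0.3258  1.5932 -0.931 ] gap 0.0075
mv*2:
    [-0.28, -0.027, -0.806] [0.0, 0.0, 0.0] rows 2.0 / 0.0
    then x1 [-0.28, -0.027, -0.806]
mv*2:
    [-0.793, -0.21, -0.477] [0.0859, -0.1126, 0.3592] rows 2.3 / 9.7
    then x1 [-0.671, 0.624, -0.244]
```

step_arm(
  increments=[-0.28, -0.027, -0.8, 0, 0, 0, -0.28, -0.027, -0.8, 0, 0, 0, -0.28, -0.027, -0.8, 0, 0, 0],
)

```text
t: 36.97
tool_pos: [0.386, 0.3175, 0.2119]
tcp_rot: [1.16, 2.648, 1.168]
wrist_force: [0.1, 0.4, -1.3]
finger_gap: 0.0071
```

step_arm(
  increments=[-0.28, -0.027, -0.8, 0, 0, 0, -0.28, -0.027, -0.8, 0, 0, 0, -0.28, -0.027, -0.8, 0, 0, 0],
)

```text
t: 37.22
tool_pos: [0.3822, 0.2452, 0.2623]
tcp_rot: [1.16, 2.644, 1.167]
wrist_force: [-0.4, 0.2, -1.1]
finger_gap: 0.0071
```

step_arm(
  increments=[-0.5, -0.15, -0.3, 0.04, -0.05, 0.17, -1, -0.3, -0.65, 0.086, -0.1126, 0.359, -1, -0.3, -0.65, 0.086, -0.1126, 0.359, -1, -0.3, -0.65, 0.086, -0.1126, 0.359, -1, -0.3, -0.65, 0.086, -0.1126, 0.359, -1, -0.3, -0.65, 0.086, -0.1126, 0.359, -1, -0.3, -0.65, 0.086, -0.1126, 0.359, -1, -0.3, -0.65, 0.086, -0.1126, 0.359, -1, -0.3, -0.65, 0.086, -0.1126, 0.359, -1, -0.3, -0.65, 0.086, -0.1126, 0.359, -1, -0.3, -0.65, 0.086, -0.1126, 0.359],
)

```text
t: 38.13
tool_pos: [0.4174, 0.1282, 0.2634]
tcp_rot: [-2.434, -1.612, -0.428]
wrist_force: [0.2, 0.7, -1.4]
finger_gap: 0.0072
```

Run:
```python
from pan import *
M=T(*RACK); P=(M@[.078,0,0,1])[:3]+[0,0,.132]+DR[:,2]*.034
plan((P+[0,0,.165],DR),(P+[0,0,.07],DR))
print(ik(P+[0,0,.165],DR,manip.sense()['joint_pos']))
```

```text
t 38.13 now [0.4174 0.1282 0.2634] q [-0.0464  0.1242  2.0722  0.4322  0.8672  0.0853] F [ 0.2057  0.6503 -1.3905] gap 0.0072
mv*4:
    [-0.502, 0.772, -0.186] [0.0007, 0.0004, -0.0014] rows 2.3 / 0.0
    then x3 [-0.505, 0.769, -0.188]
mv [-0.325, 0.0, 0.893] [0.0, 0.0, 0.0] rows 2.3 / 0.0
(array([-0.5355,  0.5016,  1.4876,  0.3682,  1.2256, -0.278 ]), np.float64(2.1064523756797326e-09))
```

step_arm(
  increments=[-0.5, 0.77, -0.186, 0, 0, 0, -0.5, 0.77, -0.186, 0, 0, 0, -0.5, 0.77, -0.186, 0, 0, 0],
)

```text
t: 38.38
tool_pos: [0.4709, 0.0466, 0.2632]
tcp_rot: [-2.43, -1.617, -0.433]
wrist_force: [-0.1, 0.4, -1.8]
finger_gap: 0.0074
```

step_arm(
  increments=[-0.5, 0.77, -0.188, 0, 0, 0, -0.5, 0.77, -0.188, 0, 0, 0, -0.5, 0.77, -0.188, 0, 0, 0],
)

```text
t: 38.63
tool_pos: [0.5242, -0.0355, 0.2629]
tcp_rot: [-2.428, -1.62, -0.438]
wrist_force: [-1.2, -0.2, -0.6]
finger_gap: 0.0074
```

step_arm(
  increments=[-0.5, 0.77, -0.188, 0, 0, 0, -0.5, 0.77, -0.188, 0, 0, 0, -0.5, 0.77, -0.188, 0, 0, 0],
)

```text
t: 38.88
tool_pos: [0.5775, -0.1176, 0.2623]
tcp_rot: [-2.425, -1.623, -0.443]
wrist_force: [-0.1, 0.5, -1.1]
finger_gap: 0.0069
```

step_arm(
  increments=[-0.48, 0.75, -0.188, 0, 0, 0, -0.48, 0.75, -0.188, 0, 0, 0, -0.48, 0.75, -0.188, 0, 0, 0, -0.48, 0.75, -0.188, 0, 0, 0, -0.48, 0.75, -0.188, 0, 0, 0],
)

```text
t: 39.3
tool_pos: [0.6273, -0.1935, 0.2622]
tcp_rot: [-2.42, -1.625, -0.445]
wrist_force: [-0.4, 0.7, -0.6]
finger_gap: 0.0074
```

Run:
```python
from pan import *
M=T(*RACK); P=(M@[.078,0,0,1])[:3]+[0,0,.132]+DR[:,2]*.034
rel('blu'); plan((P+[0,0,.075],DR))
```

```text
rel top [ 0.0101 -0.0004  0.294 ] bottom [0.0109 0.0007 0.174 ] t 39.3 F [-0.3674  0.68   -0.5712]
t 39.30 now [ 0.6273 -0.1935  0.2622] q [-0.5372  0.5183  1.4679  0.3786  1.2272 -0.2904] F [-0.3674  0.68   -0.5712] gap 0.0074
mv [-0.304, -0.109, 0.816] [0.0015, -0.003, 0.0027] rows 2.1 / 0.1
```

step_arm(
  increments=[0, -0.105, 0, 0.0015, -0.003, 0.003, -0.1, -0.105, 0.3, 0.0015, -0.003, 0.003, -0.304, -0.105, 0.8, 0.0015, -0.003, 0.003, -0.304, -0.105, 0.8, 0.0015, -0.003, 0.003, -0.304, -0.105, 0.8, 0.0015, -0.003, 0.003, -0.304, -0.105, 0.8, 0.0015, -0.003, 0.003],
)

```text
t: 39.8
tool_pos: [0.6182, -0.1895, 0.1772]
tcp_rot: [-2.428, -1.616, -0.429]
wrist_force: [0.2, 0.2, -0.5]
finger_gap: 0.0074
```

Run:
```python
from pan import *
rel('blu'); 
w=cam('wrist'); crop(w,265,195,405,315,5,'n1.png')
s=cam('scene'); crop(s,190,190,310,310,5,'n2.png')
```

```text
rel top [0.0004 0.0001 0.2092] bottom [0.0003 0.0002 0.0892] t 39.8 F [ 0.2119  0.2456 -0.5464]
```

View pics/n1.png

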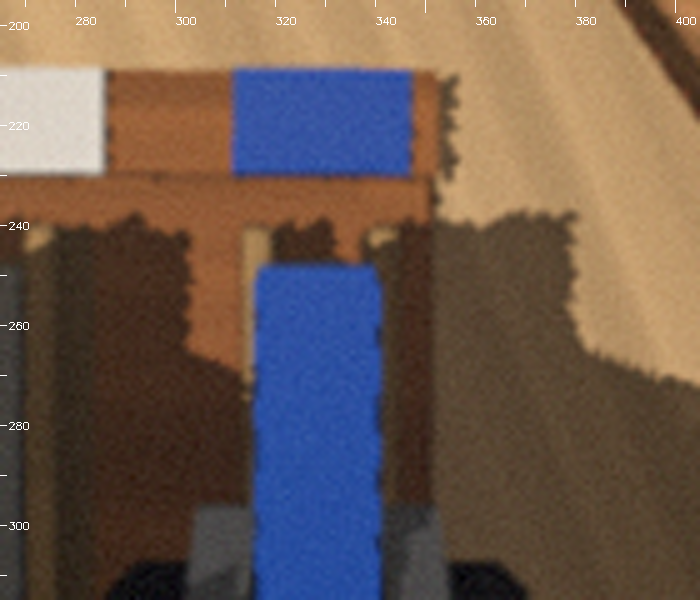

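View pics/n2.png

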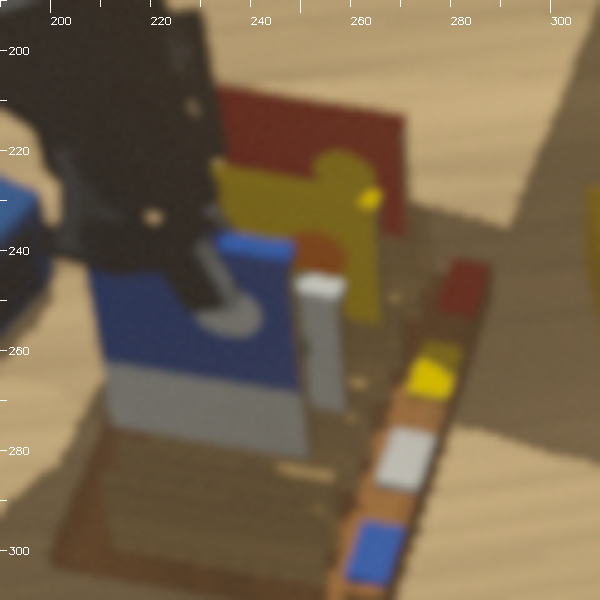

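step_arm(
  increments=[-0.04, 0, 0.12, 0, 0, 0, -0.09, 0, 0.25, 0, 0, 0, -0.137, 0, 0.37, 0, 0, 0, -0.137, 0, 0.38, 0, 0, 0, -0.137, 0, 0.38, 0, 0, 0],
)

```text
t: 40.32
tool_pos: [0.6188, -0.1899, 0.1377]
tcp_rot: [-2.429, -1.617, -0.43]
wrist_force: [0.3, -1.2, -0.3]
finger_gap: 0.0072
```

Run:
```python
from pan import *
rel('blu'); 
w=cam('wrist'); crop(w,265,195,405,315,5,'n3.png')
```

```text
rel top [ 0.001  -0.0001  0.1697] bottom [ 0.0011 -0.      0.0497] t 40.3167 F [ 0.2714 -1.1718 -0.2967]
```

View pics/n3.png

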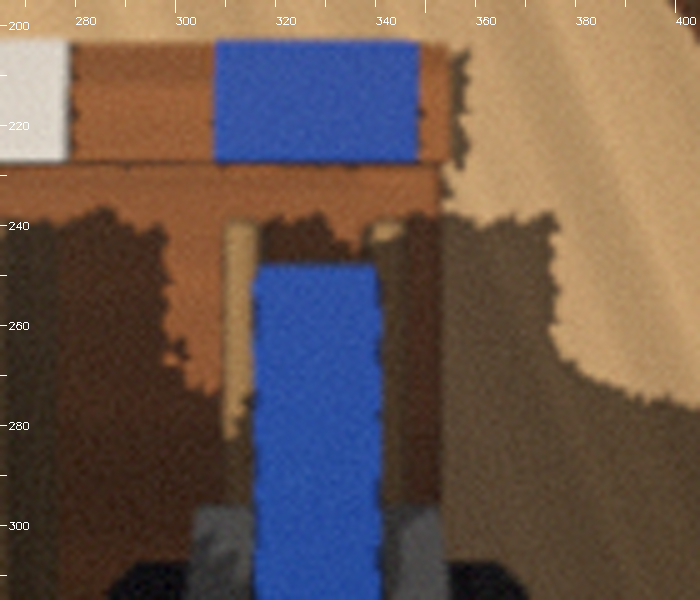

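step_arm(
  increments=[-0.02, -0.01, 0.06, 0, 0, 0, -0.07, -0.01, 0.18, 0, 0, 0, -0.11, -0.01, 0.3, 0, 0, 0, -0.118, -0.01, 0.325, 0, 0, 0, -0.118, -0.01, 0.325, 0, 0, 0],
)

```text
t: 40.78
tool_pos: [0.6179, -0.1894, 0.1024]
tcp_rot: [-2.429, -1.616, -0.429]
wrist_force: [-0.6, 0.0, -0.7]
finger_gap: 0.0069
```

step_arm(
  increments=[-0.005, 0, 0.015, 0, 0, 0, -0.01, 0, 0.025, 0, 0, 0, -0.01, 0, 0.025, 0, 0, 0],
)

```text
t: 41.03
tool_pos: [0.6185, -0.1894, 0.1012]
tcp_rot: [-2.429, -1.617, -0.432]
wrist_force: [-1.9, 1.1, 9.3]
finger_gap: 0.0072
```

Run:
```python
from pan import *
rel('blu')
```

```text
rel top [0.0005 0.0003 0.1331] bottom [0.0007 0.0004 0.0131] t 41.0333 F [-1.9039  1.1253  9.3495]
```

Contact at the expected depth. Releasing the blue panel.

step_arm(
  increments=[0, 0, -0.005, 0, 0, 0, 0, 0, -0.01, 0, 0, 0, 0, 0, -0.01, 0, 0, 0, 0, 0, -0.01, 0, 0, 0, 0, 0, -0.01, 0, 0, 0],
  grip=0.7,
)

```text
t: 41.45
tool_pos: [0.6183, -0.1897, 0.102]
tcp_rot: [-2.429, -1.617, -0.432]
wrist_force: [-0.3, 0.3, 0.1]
finger_gap: 0.026
```

step_arm(
  increments=[0.1, 0, -0.3, 0, 0, 0, 0.2, 0, -0.6, 0, 0, 0, 0.3, 0, -0.95, 0, 0, 0, 0.3, 0, -0.95, 0, 0, 0, 0.3, 0, -0.95, 0, 0, 0],
)

```text
t: 41.87
tool_pos: [0.6169, -0.1941, 0.2034]
tcp_rot: [-2.431, -1.62, -0.434]
wrist_force: [0.5, -0.1, -0.2]
finger_gap: 0.0259
```

Run:
```python
from pan import *
w=cam('wrist'); cv2.imwrite('pics/o1.png',w['color'])
s=cam('scene'); crop(s,190,190,310,310,6,'o2.png')
rel('blu')
```

```text
rel top [-0.0002 -0.0045  0.2326] bottom [-0.     -0.0044  0.1126] t 41.9667 F [-0.5809 -0.4932 -0.7103]
```

View pics/o1.png

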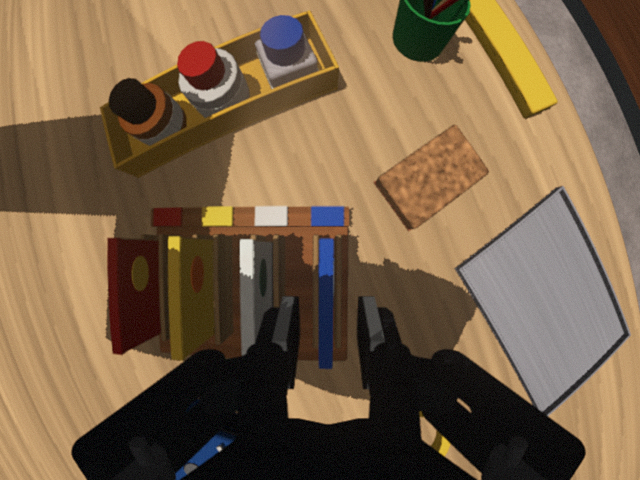

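View pics/o2.png

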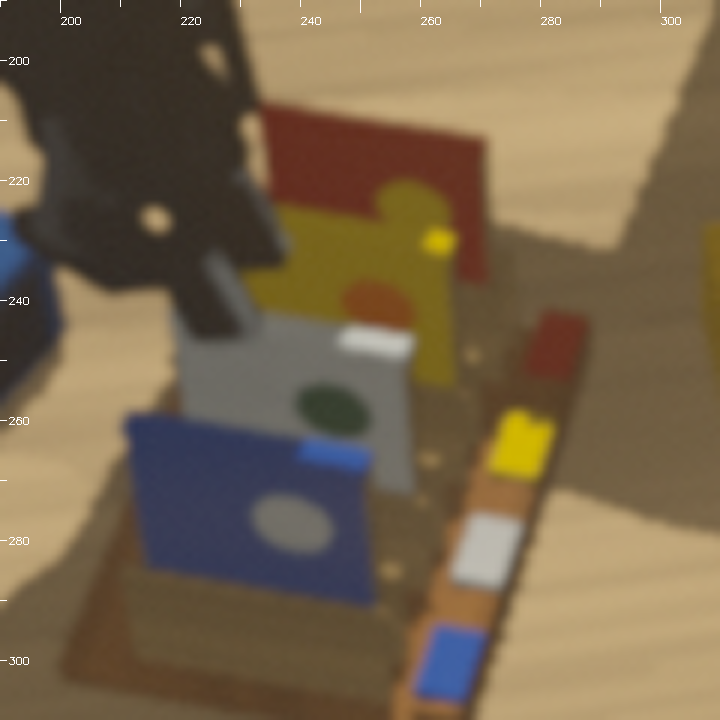

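Run:
```python
from pan import *
plan(((.50,-.29,.215),down(7)),((.465,-.318,.19),down(7)))
for f in (7,67): print(ik(np.array([.465,-.318,.08]),down(f),[-.8,.5,1.8,0,.8,-.8]))
```

```text
t 41.97 now [ 0.616  -0.1936  0.2007] q [-0.5431  0.5625  1.5616  0.3907  1.1021 -0.3399] F [-0.5809 -0.4932 -0.7103] gap 0.0257
mv*2:
    [-0.603, -0.349, -0.297] [0.0292, -0.1089, -0.1633] rows 1.8 / 5.0
    then x1 [-0.408, -0.634, -0.071]
mv [-0.235, -0.382, 0.25] [0.0, 0.0, 0.0] rows 1.2 / 0.0
(array([-0.7171,  0.6018,  1.8531, -0.    ,  0.6866, -0.8393]), np.float64(3.5590257755572475e-13))
(array([-0.7171,  0.6018,  1.8531, -0.    ,  0.6866, -1.8865]), np.float64(3.73493910174493e-10))
```

step_arm(
  increments=[-0.6, -0.35, -0.297, 0.0292, -0.1089, -0.1633, -0.6, -0.35, -0.297, 0.0292, -0.1089, -0.1633, -0.6, -0.35, -0.297, 0.0292, -0.1089, -0.1633, -0.6, -0.35, -0.297, 0.0292, -0.1089, -0.1633, -0.6, -0.35, -0.297, 0.0292, -0.1089, -0.1633, -0.6, -0.35, -0.297, 0.0292, -0.1089, -0.1633],
  grip=0.5,
)

```text
t: 42.47
tool_pos: [0.5578, -0.24, 0.2067]
tcp_rot: [-2.074, -2.359, 0.004]
wrist_force: [0.6, 0.4, -0.1]
finger_gap: 0.043
```

step_arm(
  increments=[-0.41, -0.63, -0.07, 0, 0, 0, -0.41, -0.63, -0.07, 0, 0, 0, -0.41, -0.63, -0.07, 0, 0, 0, -0.41, -0.63, -0.07, 0, 0, 0, -0.41, -0.63, -0.07, 0, 0, 0],
)

```text
t: 42.88
tool_pos: [0.5006, -0.2888, 0.2131]
tcp_rot: [-2.076, -2.355, 0.002]
wrist_force: [0.4, -0.6, 0.3]
finger_gap: 0.043
```

Run:
```python
from pan import *
w=cam('wrist'); cv2.imwrite('pics/p1.png',w['color'])
s=cam('top'); crop(s,400,260,520,360,6,'p2.png')
plan(((.465,-.318,.16),down(7)))
```

```text
t 42.98 now [ 0.501  -0.2883  0.2133] q [-0.6356  0.4442  1.6966 -0.002   1.003  -0.7624] F [ 0.1934 -0.1628  0.1561] gap 0.0427
mv [-0.249, -0.394, 0.534] [-0.0009, -0.0001, 0.0018] rows 1.7 / 0.1
```

View pics/p1.png

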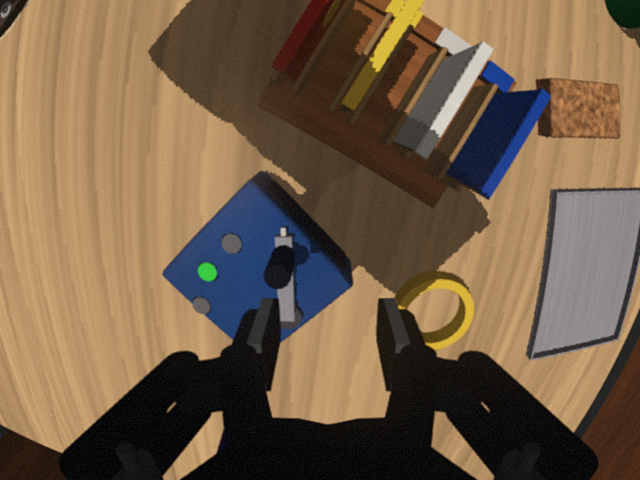

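View pics/p2.png

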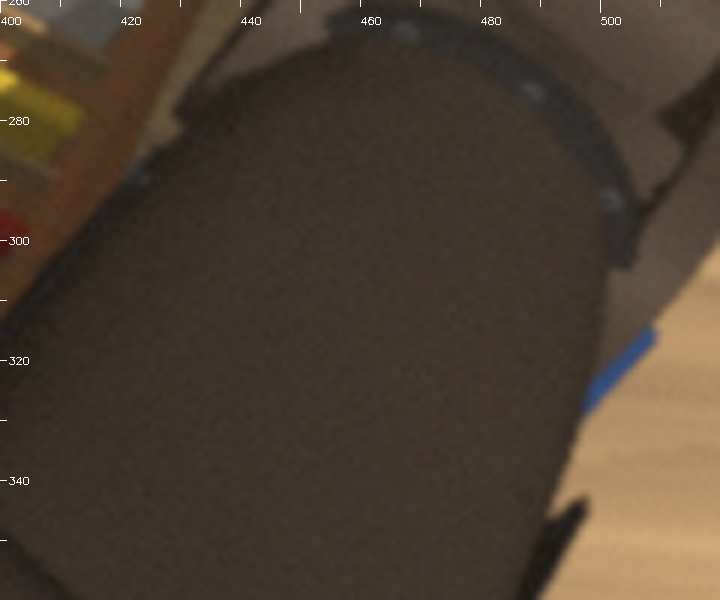

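Run:
```python
from pan import *
w=cam('wrist'); crop(w,180,200,330,330,5,'p3.png')
H=np.array([.4731,-.3816])
def pol(r,a,z): return np.r_[H+r*np.array([np.cos(a),np.sin(a)]),z]
for n,p in dict(hinge=np.r_[H,.07],n1=pol(.083,1.6335+.65,.06),ng=pol(.083,1.6335+1.1,.06),n3=pol(.083,1.6335+1.55,.06),knob06=pol(.062,1.69,.115),tip=pol(.083,1.69,.07)).items(): print(n,p,proj(w,p))
```

```text
hinge [ 0.4731 -0.3816  0.07  ] [283.4303 316.7189]
n1 [ 0.4188 -0.3188  0.06  ] [228.9756 240.2433]
ng [ 0.3969 -0.3487  0.06  ] [204.9503 268.1657]
n3 [ 0.3902 -0.3851  0.06  ] [198.6715 301.9363]
knob06 [ 0.4657 -0.32    0.115 ] [272.8732 275.0048]
tip [ 0.4632 -0.2992  0.07  ] [279.6375 228.3811]
```

View pics/p3.png

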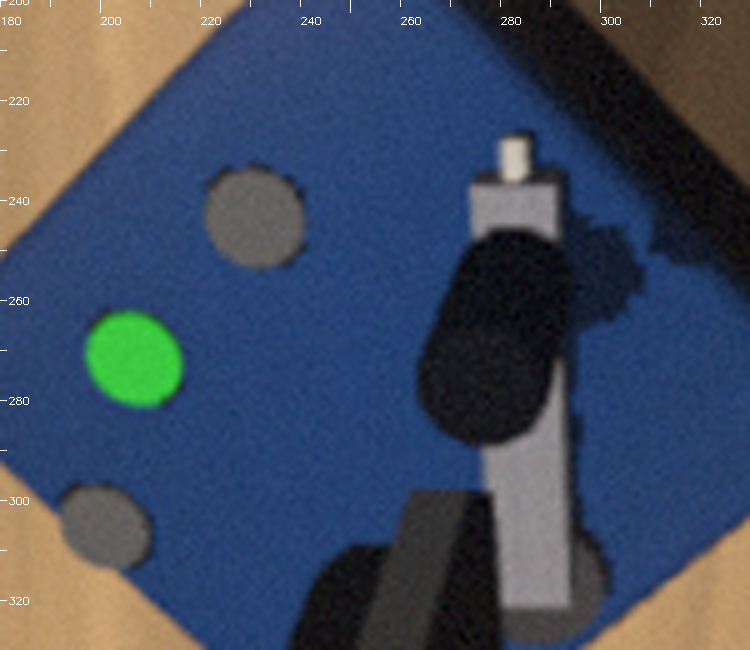

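Run:
```python
from pan import *
plan(((.467,-.319,.15),down(6)),((.467,-.319,.083),down(6)))
```

```text
t 43.03 now [ 0.5011 -0.2882  0.2134] q [-0.6353  0.4441  1.6966 -0.0022  1.003  -0.7626] F [-0.9831  0.0324  0.3276] gap 0.0427
mv [-0.262, -0.376, 0.635] [-0.0009, -0.0, 0.0076] rows 1.9 / 0.2
mv [0.0, 0.0, 0.67] [0.0, 0.0, 0.0] rows 1.6 / 0.0
```

step_arm(
  increments=[-0.262, -0.376, 0.2, 0, 0, 0.0076, -0.262, -0.376, 0.6, 0, 0, 0.0076, -0.262, -0.376, 0.6, 0, 0, 0.0076, -0.262, -0.376, 0.6, 0, 0, 0.0076],
)

```text
t: 43.37
tool_pos: [0.4667, -0.3183, 0.1522]
tcp_rot: [-2.099, -2.329, 0.003]
wrist_force: [0.1, 0.7, 0.2]
finger_gap: 0.0422
```

Run:
```python
from pan import *
w=cam('wrist'); crop(w,230,180,430,340,4,'p4.png')
plan(((.467,-.319,.083),down(6)))
print(proj(w,[.467,-.319,.115]))
```

```text
t 43.42 now [ 0.4677 -0.3186  0.1538] q [-0.7139  0.5003  1.7877 -0.0023  0.8568 -0.8171] F [ 0.7224 -0.6241  0.8454] gap 0.0431
mv [-0.004, -0.005, 0.708] [-0.0011, -0.0004, -0.0] rows 1.7 / 0.0
[327.0071 278.6507]
```

View pics/p4.png

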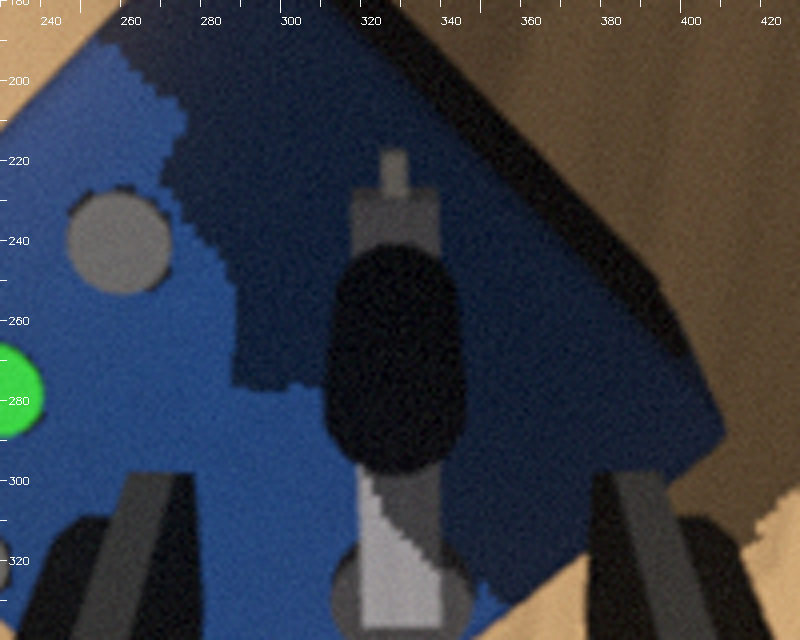

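step_arm(
  increments=[0, -0.005, 0.3, 0, 0, 0, 0, -0.005, 0.6, 0, 0, 0, 0, -0.005, 0.7, 0, 0, 0, 0, -0.005, 0.7, 0, 0, 0, 0, -0.005, 0.7, 0, 0, 0],
)

```text
t: 43.83
tool_pos: [0.4679, -0.3186, 0.0851]
tcp_rot: [-2.1, -2.334, 0.003]
wrist_force: [0.6, 0.3, -0.0]
finger_gap: 0.043
```

step_arm(
  increments=[0, 0, 0, 0, 0, 0, 0, 0, 0, 0, 0, 0, 0, 0, 0, 0, 0, 0, 0, 0, 0, 0, 0, 0, 0, 0, 0, 0, 0, 0, 0, 0, 0, 0, 0, 0],
  grip=0.85,
  force=20,
)

```text
t: 44.33
tool_pos: [0.4688, -0.319, 0.0871]
tcp_rot: [2.101, 2.335, -0.002]
wrist_force: [0.7, 2.0, 7.8]
finger_gap: 0.0193
```

```bash
cat > lev.py <<'E'
from pan import *
H=np.array([.4731,-.3816]); B=1.6335
def lv(a,z=.083,r=.062):
    t=B+a; return np.r_[H+r*np.array([np.cos(t),np.sin(t)]),z], down(np.degrees(t)-90)
E
python3 - <<'E'
from lev import *
st=manip.sense(); d=st['tool_pos'][:2]-H; print(np.hypot(*d),np.arctan2(d[1],d[0])-B)
r=np.hypot(*d)
plan(*[lv(a,.084,r) for a in (.4,.75,1.1)])
st=manip.sense(); p=st['tool_pos']; M=R.from_rotvec(st['tcp_rot']).as_matrix()
for a in np.linspace(.13,1.1,10):
    P,D=lv(a,.084,r); print(np.round(M.T@(P-p)/.1,3).tolist(),np.round(R.from_matrix(M.T@D).as_rotvec()/np.pi,4).tolist())
E
```

```text
0.06272751738309464 0.006370287474631642
t 44.33 now [ 0.4688 -0.319   0.0871] q [-0.7134  0.5947  1.8399 -0.0022  0.706  -0.8171] F [0.7404 1.9897 7.8034] gap 0.0193
mv [-0.039, -0.242, 0.031] [-0.0002, 0.0005, -0.1137] rows 0.6 / 2.9
mv [-0.038, -0.215, 0.0] [0.0, 0.0, -0.1114] rows 0.5 / 2.8
mv [-0.038, -0.215, 0.0] [0.0, 0.0, -0.1114] rows 0.5 / 2.8
[-0.002, -0.077, 0.031] [-0.0001, 0.0005, -0.0278]
[-0.011, -0.144, 0.031] [-0.0002, 0.0005, -0.0621]
[-0.028, -0.21, 0.031] [-0.0002, 0.0005, -0.0964]
[-0.052, -0.273, 0.031] [-0.0002, 0.0005, -0.1307]
[-0.082, -0.334, 0.031] [-0.0002, 0.0005, -0.165]
[-0.119, -0.39, 0.031] [-0.0003, 0.0005, -0.1993]
[-0.161, -0.443, 0.031] [-0.0003, 0.0005, -0.2336]
[-0.209, -0.491, 0.031] [-0.0003, 0.0005, -0.268]
[-0.262, -0.533, 0.031] [-0.0004, 0.0005, -0.3023]
[-0.319, -0.569, 0.032] [-0.0004, 0.0004, -0.3366]
```

step_arm(
  increments=[0, -0.077, 0, 0, 0, -0.028, -0.011, -0.144, 0, 0, 0, -0.062, -0.028, -0.21, 0, 0, 0, -0.096, -0.052, -0.273, 0, 0, 0, -0.13, -0.082, -0.334, 0, 0, 0, -0.165, -0.119, -0.39, 0, 0, 0, -0.199, -0.119, -0.39, 0, 0, 0, -0.199],
)

```text
t: 44.92
tool_pos: [0.4309, -0.3356, 0.0876]
tcp_rot: [1.275, 2.87, -0.003]
wrist_force: [-0.0, 0.1, -7.2]
finger_gap: 0.0191
```

Run:
```python
from lev import *
st=manip.sense(); d=st['tool_pos'][:2]-H; print(np.hypot(*d),np.arctan2(d[1],d[0])-B)
r=np.hypot(*d)
p=st['tool_pos']; M=R.from_rotvec(st['tcp_rot']).as_matrix(); print(st['wrist_force'],p)
for a in [.8,.9,1.0,1.1]:
    P,D=lv(a,p[2],.0625); print(np.round(M.T@(P-p)/.1,3).tolist(),np.round(R.from_matrix(M.T@D).as_rotvec()/np.pi,4).tolist())
w=cam('wrist'); crop(w,230,180,430,340,4,'p5.png')
```

```text
0.06243258666252287 0.6792743066784517
[-0.0472  0.1276 -7.1927] [ 0.4309 -0.3356  0.0876]
[-0.004, -0.075, 0.0] [-0.0004, 0.0006, -0.0407]
[-0.015, -0.137, 0.0] [-0.0005, 0.0006, -0.0725]
[-0.033, -0.197, 0.0] [-0.0005, 0.0005, -0.1044]
[-0.056, -0.255, 0.0] [-0.0005, 0.0005, -0.1362]
```

View pics/p5.png

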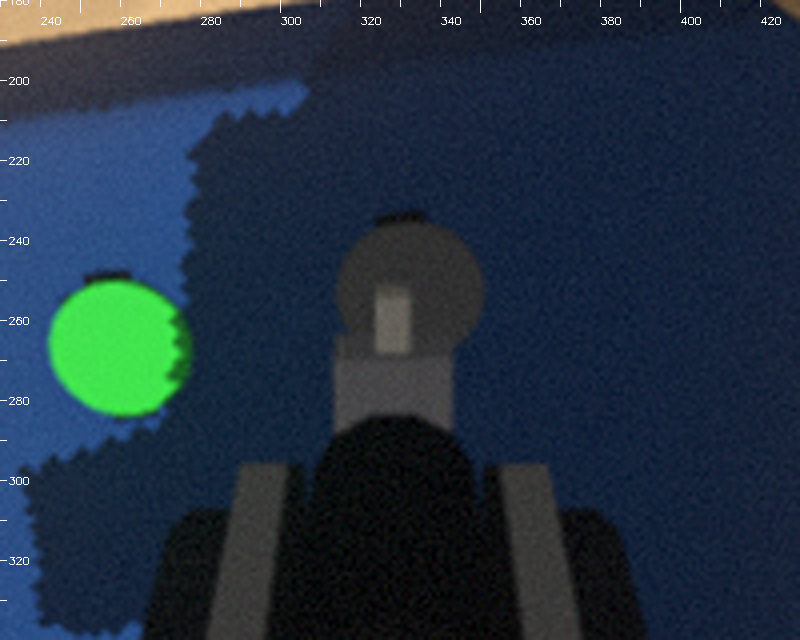

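step_arm(
  increments=[-0.004, -0.075, 0, 0, 0, -0.04, -0.015, -0.137, 0, 0, 0, -0.072, -0.033, -0.197, 0, 0, 0, -0.104, -0.056, -0.255, 0, 0, 0, -0.136, -0.056, -0.255, 0, 0, 0, -0.136, -0.056, -0.255, 0, 0, 0, -0.136],
)

```text
t: 45.47
tool_pos: [0.4159, -0.3564, 0.0876]
tcp_rot: [0.657, 3.072, -0.003]
wrist_force: [-1.1, -3.0, -8.9]
finger_gap: 0.0193
```

Run:
```python
from lev import *
st=manip.sense(); d=st['tool_pos'][:2]-H; print(np.hypot(*d),np.arctan2(d[1],d[0])-B)
p=st['tool_pos']; M=R.from_rotvec(st['tcp_rot']).as_matrix(); print(st['wrist_force'],p)
for a in [1.1]:
    P,D=lv(a,p[2],.0625); print(np.round(M.T@(P-p)/.1,3).tolist(),np.round(R.from_matrix(M.T@D).as_rotvec()/np.pi,4).tolist())
w=cam('wrist'); crop(w,230,180,430,340,4,'p6.png')
```

```text
0.06251675009173892 1.0936063773505837
[-1.1155 -3.0466 -8.9191] [ 0.4159 -0.3564  0.0876]
[-0.0, -0.004, 0.0] [-0.0006, 0.0003, -0.0042]
```

View pics/p6.png

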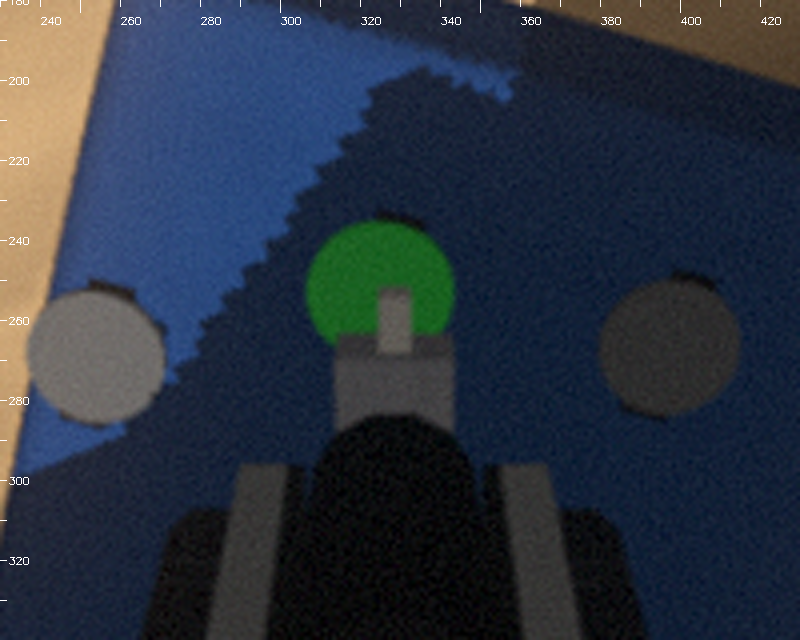

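step_arm(
  increments=[0, -0.013, 0, 0, 0, -0.0066, 0, -0.013, 0, 0, 0, -0.0066, 0, -0.013, 0, 0, 0, -0.0066],
)

```text
t: 45.77
tool_pos: [0.4155, -0.3572, 0.0877]
tcp_rot: [0.626, 3.078, -0.003]
wrist_force: [-0.2, -0.9, -9.1]
finger_gap: 0.0193
```

Run:
```python
from lev import *
st=manip.sense(); d=st['tool_pos'][:2]-H; print(np.hypot(*d),np.arctan2(d[1],d[0])-B,st['wrist_force'])
w=cam('wrist'); crop(w,290,210,360,280,10,'p7.png')
```

```text
0.06252968688110049 1.1078027650032929 [-0.1753 -0.9343 -9.1217]
```

View pics/p7.png

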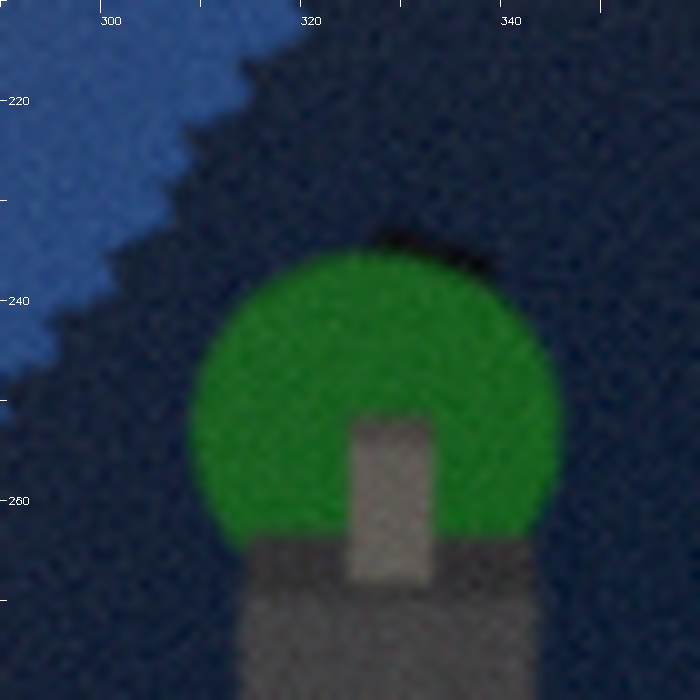

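step_arm(
  increments=[0, -0.006, 0, 0, 0, -0.003, 0, -0.006, 0, 0, 0, -0.003, 0, -0.006, 0, 0, 0, -0.003],
)

```text
t: 46.07
tool_pos: [0.4153, -0.3577, 0.0876]
tcp_rot: [0.612, 3.081, -0.003]
wrist_force: [-0.1, -0.9, -8.9]
finger_gap: 0.0194
```

step_arm(
  increments=[0, 0, 0, 0, 0, 0, 0, 0, 0, 0, 0, 0, 0, 0, 0, 0, 0, 0, 0, 0, 0, 0, 0, 0],
  grip=0.55,
)

```text
t: 46.4
tool_pos: [0.4155, -0.3579, 0.0881]
tcp_rot: [0.612, 3.08, -0.004]
wrist_force: [-0.1, 0.2, 0.4]
finger_gap: 0.0383
```

step_arm(
  increments=[0, 0, -0.3, 0, 0, 0, 0, 0, -0.6, 0, 0, 0, 0, 0, -0.9, 0, 0, 0, 0, 0, -0.9, 0, 0, 0, 0, 0, -0.9, 0, 0, 0],
)

```text
t: 46.82
tool_pos: [0.4159, -0.3581, 0.1797]
tcp_rot: [0.611, 3.077, -0.007]
wrist_force: [-0.5, 0.2, -0.4]
finger_gap: 0.0384
```

Run:
```python
from lev import *
st=manip.sense(); d=st['tool_pos'][:2]-H; print(np.hypot(*d),np.arctan2(d[1],d[0])-B,st['wrist_force'],st['tool_pos'])
w=cam('wrist'); crop(w,270,190,390,310,6,'p8.png')
```

```text
0.061858795173501166 1.1178064893635875 [-0.5491  0.2478 -0.3758] [ 0.4159 -0.3581  0.1797]
```

View pics/p8.png

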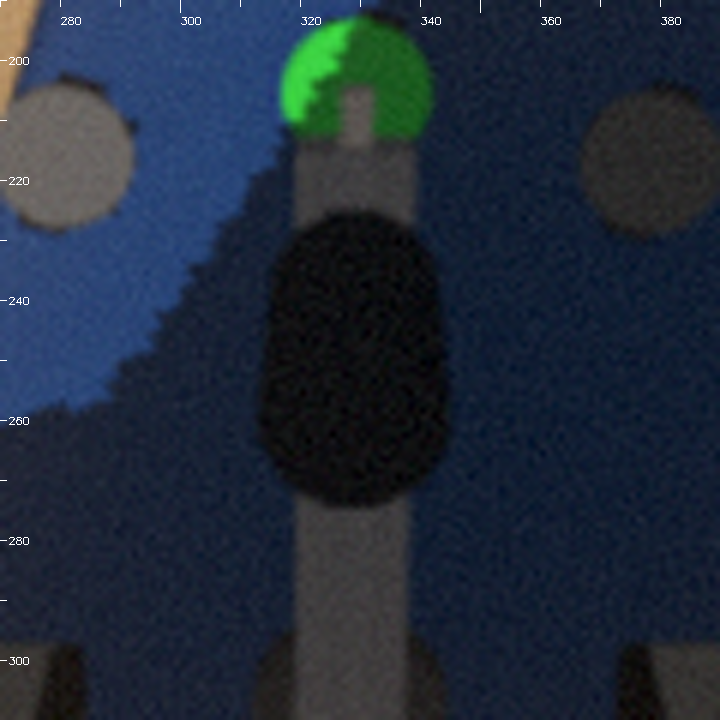

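Run:
```python
from lev import *
plan(((.40,-.30,.28),None),((.42,.0,.28),down(30)),((.25,.48,.28),None))
for p,f in [((.42,0,.28),30),((.25,.48,.28),30)]: print(ik(np.array(p),down(f),[0,.3,1.8,0,1,-.5]))
```

```text
t 46.87 now [ 0.4154 -0.3576  0.1784] q [-0.8306  0.4438  1.8108 -0.0018  0.8834 -2.0083] F [ 0.0319  0.4334 -0.1897] gap 0.0385
mv*2:
    [0.18, 0.235, -0.509] [0.0, 0.0, 0.0] rows 1.4 / 0.0
    then x1 [0.18, 0.235, -0.509]
mv*3:
    [0.32, 0.95, -0.003] [-0.0006, 0.0011, 0.2086] rows 2.4 / 5.2
    then x2 [0.833, 0.558, 0.0]
mv*6:
    [0.834, 0.155, 0.0] [0.0, 0.0, 0.0] rows 2.0 / 0.0
    then x5 [0.834, 0.155, 0.0]
(array([-0.1576,  0.1375,  1.9567, -0.    ,  1.0473, -0.6812]), np.float64(2.901224648836902e-14))
(array([0.9685, 0.3228, 1.6992, 0.    , 1.1196, 0.4449]), np.float64(1.6653345369377348e-15))
```

step_arm(
  increments=[0, 0, -0.5, 0, 0, 0, 0.3, 0.4, -0.95, 0, 0, 0, 0.3, 0.4, -0.95, 0, 0, 0, 0.3, 0.4, -0.95, 0, 0, 0],
)

```text
t: 47.2
tool_pos: [0.4027, -0.3068, 0.2762]
tcp_rot: [0.609, 3.077, -0.007]
wrist_force: [-0.5, -0.7, 1.0]
finger_gap: 0.0383
```

step_arm(
  increments=[0.32, 0.95, 0, 0, 0, 0.2086, 0.32, 0.95, 0, 0, 0, 0.2086, 0.32, 0.95, 0, 0, 0, 0.2086, 0.32, 0.95, 0, 0, 0, 0.2086, 0.32, 0.95, 0, 0, 0, 0.2086, 0.32, 0.95, 0, 0, 0, 0.2086],
)

```text
t: 47.7
tool_pos: [0.4092, -0.2062, 0.2744]
tcp_rot: [1.576, 2.713, -0.004]
wrist_force: [-0.5, 0.3, 0.3]
finger_gap: 0.0384
```

step_arm(
  increments=[0.83, 0.55, 0, 0, 0, 0, 0.83, 0.55, 0, 0, 0, 0, 0.83, 0.55, 0, 0, 0, 0],
)

```text
t: 47.95
tool_pos: [0.4151, -0.1041, 0.2724]
tcp_rot: [1.578, 2.716, -0.004]
wrist_force: [0.9, -0.2, -0.0]
finger_gap: 0.0381
```

step_arm(
  increments=[0.83, 0.3, 0, 0, 0, 0, 0.83, 0.3, 0, 0, 0, 0, 0.83, 0.3, 0, 0, 0, 0, 0.83, 0.3, 0, 0, 0, 0],
)

```text
t: 48.28
tool_pos: [0.3993, -0.0152, 0.2712]
tcp_rot: [-1.573, -2.718, 0.005]
wrist_force: [0.3, -1.3, -0.1]
finger_gap: 0.0385
```

step_arm(
  increments=[0.83, 0.155, 0, 0, 0, 0, 0.83, 0.155, 0, 0, 0, 0, 0.83, 0.155, 0, 0, 0, 0],
)

```text
t: 48.53
tool_pos: [0.3696, 0.0673, 0.2702]
tcp_rot: [-1.569, -2.718, 0.006]
wrist_force: [0.4, -0.7, 0.3]
finger_gap: 0.0387
```

step_arm(
  increments=[0.83, 0.155, 0, 0, 0, 0, 0.83, 0.155, 0, 0, 0, 0, 0.83, 0.155, 0, 0, 0, 0],
)

```text
t: 48.78
tool_pos: [0.3402, 0.1498, 0.2695]
tcp_rot: [-1.564, -2.719, 0.006]
wrist_force: [0.5, -0.3, -0.5]
finger_gap: 0.0385
```

step_arm(
  increments=[0.83, 0.155, 0, 0, 0, 0, 0.83, 0.155, 0, 0, 0, 0, 0.83, 0.155, 0, 0, 0, 0],
)

```text
t: 49.03
tool_pos: [0.3109, 0.2326, 0.269]
tcp_rot: [-1.56, -2.721, 0.007]
wrist_force: [0.3, -1.1, 0.2]
finger_gap: 0.0384
```

step_arm(
  increments=[0.83, 0.155, 0, 0, 0, 0, 0.83, 0.155, 0, 0, 0, 0, 0.83, 0.155, 0, 0, 0, 0, 0.83, 0.155, 0, 0, 0, 0, 0.83, 0.155, 0, 0, 0, 0],
)

```text
t: 49.45
tool_pos: [0.283, 0.3114, 0.2685]
tcp_rot: [-1.559, -2.721, 0.009]
wrist_force: [-0.2, -0.4, 0.6]
finger_gap: 0.0385
```

Run:
```python
from lev import *
plan()
s=cam('top'); cv2.imwrite('pics/q1.png',s['color']); crop(s,290,190,510,360,3.6,'q3.png')
s=cam('scene'); cv2.imwrite('pics/q2.png',s['color'])
```

```text
t 49.45 now [0.283  0.3114 0.2685] q [0.6737 0.1548 1.9699 0.004  1.0243 0.1412] F [-0.1905 -0.4023  0.638 ] gap 0.0385
```

View pics/q1.png

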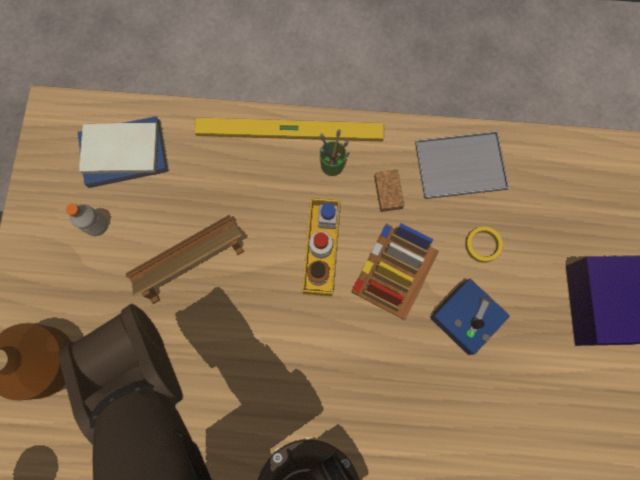

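View pics/q3.png

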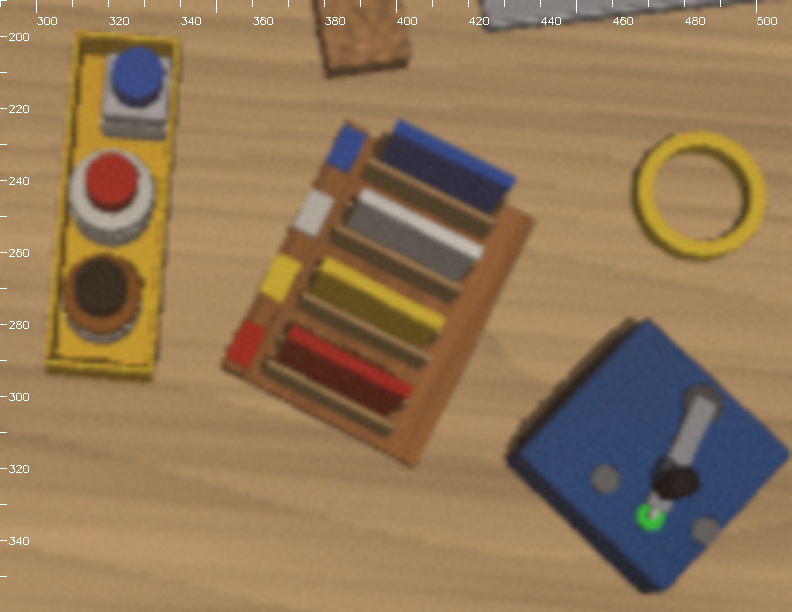

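View pics/q2.png

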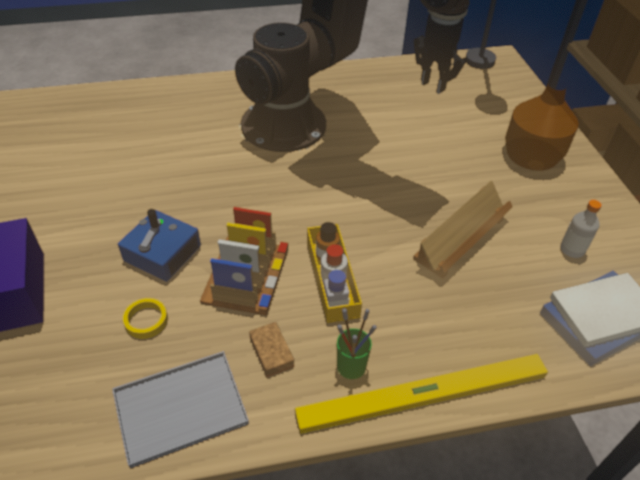

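Run:
```python
from lev import *
M=T(*RACK); sg=[]
for x in (-.078,-.026,.026,.078): sg+=box(M,(x-.004,-.0425,.012),(x+.004,.0425,.132))
s=cam('top'); draw(s,sg,350,215,440,310,7,'r1.png')
s=cam('scene'); draw(s,sg,190,190,310,310,6,'r2.png')
```

```text
(no output)
```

View pics/r1.png

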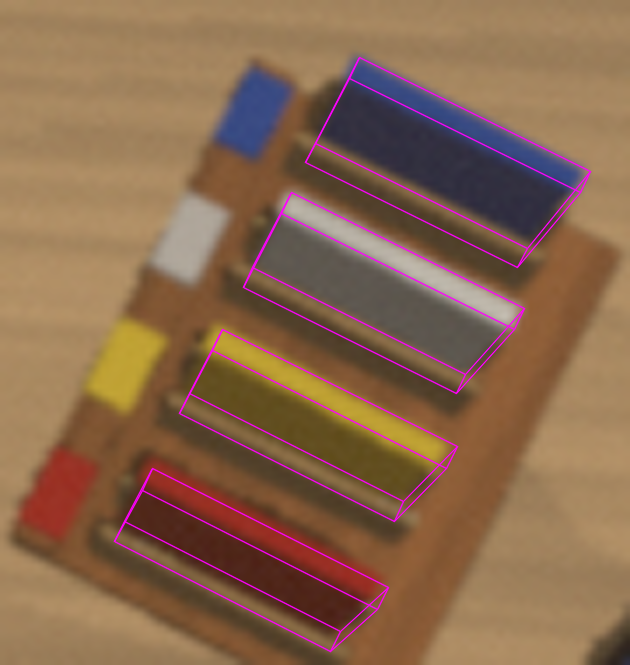

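View pics/r2.png

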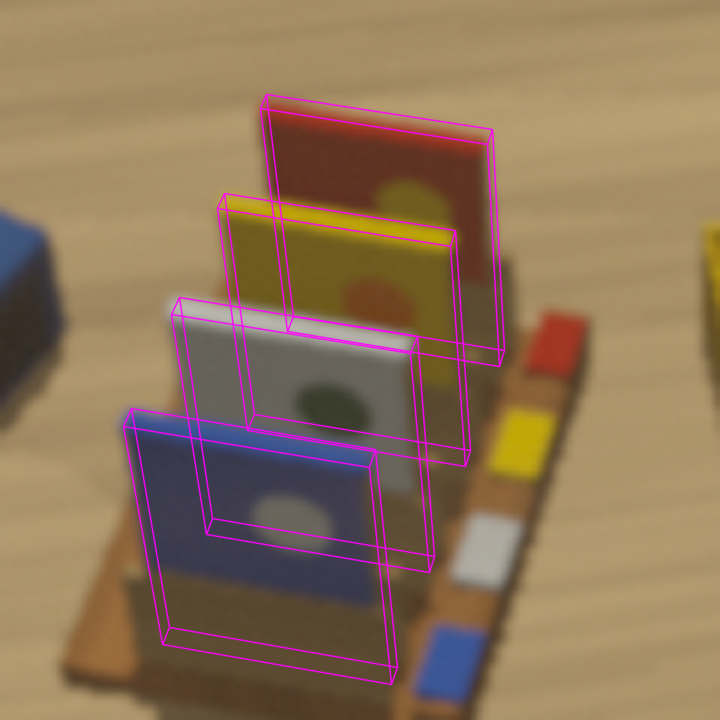

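Run:
```python
from plant import sign_off
print(sign_off())
```

```text
the job is handed in; nothing more can be done
None
```

I handed the job in at about t = 50 s of the 208 s allowed; the robot gave no verdict.

- **Panels:** Red, yellow and blue each stand in the slot of their own colour, facing the same way as the white one. Each went down until it touched the slot floor at the expected depth. In the final pictures their tops are level with the white panel, within about 3 mm, and I never touched the white one.
- **Jars:** Three were present: red jar, amber jar and square bottle. They stand upright in one row on the floor of the tin; the green jar was absent. None of them had been knocked aside.
- **Lever:** I turned it after all the panels were in. After I let go, the close-up showed the pointer about 0.2 mm from the centre of the green disc. The turn worked out from the gripper disagreed with the camera by about 0.02 rad, so I went by the camera.
- **Other objects:** The brush pot, sanding block and tape roll look unmoved in the top view.

**Imperfections:**
- I pressed the red panel down harder than needed, about 42 N through the gripped panel.
- The top of the red panel sits about 2–4 mm to one side within its slot's play, so it may lean about 2° at most.
- In the close-ups, the wrist camera disagreed with the arm's position readings by about 3–4 pixels. I placed the panels relative to the slot walls seen in the picture instead.

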